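Set up the number-plate desk

TASK

Set up the number-plate desk for the morning: lift the lid of the grey steel case until it rests on its stop and leave it open, stand every marker, both those in the case and those lying on the desk, upright in the pen cup, and slide the red-banded bundle of plates to the middle of the green desk mat, squared up with it. Do not knock the pen cup over, and leave the other things on the desk where they are.

Things in the scene. Friction and masses are not known exactly. Their poses are not given: they have to be found in the camera images.
- lid (a joint): angle of the case lid about its rear hinge: 0 shut, 1.9 rad fully open, resting on its stop (leaning about 19 degrees past upright). The hinge is stiff (about 0.45 N m): the lid stays at whatever angle it is left; the lid weighs 0.35 kg
- lid_hinge (a point): middle of the lid's hinge line, at the case's far rim, 60 mm above the desk; the hinge line runs along the case's y axis
- lid_handle (a point): middle of the black bar handle on the lid: a round bar 11 mm thick and 100 mm long, parallel to the hinge line, standing 34 mm off the lid's top face, 170 mm from the hinge line towards the robot and 40 mm above it when shut
- lid_edge (a point): middle of the lid's free front edge (underside), 190 mm from the hinge line; the lid is a flat plate 6 mm thick
- case: grey steel case fixed to the desk: 190 mm (x) by 250 mm (y), rim 60 mm high, walls 4 mm. Inside, a padded bed lies 42 mm above the desk (18 mm below the rim). Markers in it lie 55 mm apart; a fixed stamp-pad tin (90 x 38 x 10 mm) lies at its +y end. Origin at the centre of its underside; x points away from the robot, to the hinge side
- marker_black: black marker with a flat, non-rolling barrel: 160 mm long, 18 mm wide, 14 mm thick, about 30 g; white barrel with black bands, black cap. Origin at its middle; x runs along it towards the cap, z through its 14 mm thickness. Starts lying flat on the padded bed inside the closed case, along the case's x axis, pointing either way. May be absent.
- marker_red: red marker with a flat, non-rolling barrel: 160 mm long, 18 mm wide, 14 mm thick, about 30 g; white barrel with red bands, red cap. Origin at its middle; x runs along it towards the cap, z through its 14 mm thickness. Starts lying flat on the padded bed inside the closed case, along the case's x axis, pointing either way. May be absent.
- marker_blue: blue marker with a flat, non-rolling barrel: 160 mm long, 18 mm wide, 14 mm thick, about 30 g; white barrel with blue bands, blue cap. Origin at its middle; x runs along it towards the cap, z through its 14 mm thickness. Starts lying flat on the padded bed inside the closed case, along the case's x axis, pointing either way. May be absent.
- marker_green: green marker with a flat, non-rolling barrel: 160 mm long, 18 mm wide, 14 mm thick, about 30 g; white barrel with green bands, green cap. Origin at its middle; x runs along it towards the cap, z through its 14 mm thickness. Starts lying flat on the desk beyond the plate bundle, to the left of the pen cup, roughly along world y or slanting. May be absent.
- marker_orange: orange marker with a flat, non-rolling barrel: 160 mm long, 18 mm wide, 14 mm thick, about 30 g; white barrel with orange bands, orange cap. Origin at its middle; x runs along it towards the cap, z through its 14 mm thickness. Starts lying flat on the desk beyond the plate bundle, to the left of the pen cup, roughly along world y or slanting. May be absent.
- cup: square dark steel pen cup, loose, 0.7 kg, standing at the back of the desk: 84 x 84 mm outside, 95 mm high, walls and floor 3 mm. Origin at the centre of its underside, z up, x and y along its sides. Markers in it may lean on its rim
- bundle: loose bundle of blank white plates with a red paper band round its middle: 120 mm (its x) by 200 mm (its y) by 20 mm high, 0.6 kg, lying flat to the left of the mat. Origin at the centre of its underside. (Other bundles, with blue bands, lie at the sides of the desk: not part of the job)
- mat: thin green desk mat in front of the robot, 210 mm (its x) by 297 mm (its y), 1 mm thick and so flush that things slide over its edge freely. Origin at its centre
- mug: bystander: white mug, 80 mm wide, 90 mm high, behind the cup. Origin: centre of its underside
- stamp: bystander: red and black office stamp, 50 x 65 x 79 mm, in front of the case
- screw_box: bystander: small open carton of screws, 70 x 90 x 30 mm, in front of the mat and case, close to the robot
- tape: bystander: roll of amber tape lying flat, 104 mm wide, 48 mm high, at the back left
- calculator: bystander: grey calculator, 150 x 80 x 20 mm, far left
- stapler: bystander: blue stapler, 140 x 32 x 50 mm, far right
There are look-alikes about, which are no part of the job. Leave any turquoise look-alike of the bundle alone.

How it is judged:
By the outcome, as a careful person would: the job done as asked, in the order asked, and still so for the second after the job is handed in, with the robot touching nothing.
Of marker_black, marker_red, marker_blue, marker_green, marker_orange only 3 to 5 are there at a start; the rules pass over those that are not, and their reading is None.
At some moment in a run one of bundle may be knocked a few centimetres aside while the robot is not near it.
Once in a run the grip may slacken for a moment while it holds something.
It also fails if it takes over 210 s, if anything falls off the work surface, if the arm or the gripper's body presses on something with over 40 N, if the wrist force passes 120 N, or if a joint passes its speed limit or range.

ROBOT

A 7-joint arm with a two-finger parallel gripper is mounted at the origin on the work surface. World frame = base frame: x ahead of the robot, y to its left, z up, the work surface at z = 0. Lengths are in m, angles in rad, forces in N, time in s.
With the tool pointing down it reaches from about 0.425 to 0.825 m from the base axis. Payload 3.6 kg.
Tool frame: the origin (TCP) lies on the centre line of the jaws, within the pads' length; the fingertips stand 25 mm ahead of it and the grasp point (between the pads) lies 6 mm ahead of it; z points along the fingers, y is the line along which they close (so a half turn about z gives the same grasp; the last joint's range is limited). The gripper opens to 85 mm and grips with 20 to 120 N. Pads are 22 mm wide; open, the fingers measure 114 mm over their backs; the gripper's body (76 mm by 85 mm) begins 54 mm behind the grasp point. The pads swing forward as they close: fully open they stand 13 mm farther back than shut.
Start: joints at [-1.302, 0.615, -0.013, 1.423, 0.008, 1.103, -0.04], TCP at [0.189, 0.622, 0.256] pointing down, gripper open.
Joint ranges: [-3.12, 3.12], [-0.3, 2.06], [-1.34, 1.32], [0.26, 2.42], [-1.36, 4.5], [0.01, 1.98], [-2.84, 2.84]. Speed limits (rad/s): [2.79, 2.79, 3.14, 3.14, 3.14, 3.14, 3.14].

INTERFACE

Orientations are given as a unit quaternion [x, y, z, w].
In Python, from bench import telemetry, optics, hand_in gives the robot as it stands.
- The arm moves only by the tool jog_arm, never from a script. Its argument "plan" is a list of rows, each an object of numbers: "gripper": the finger opening in mm, from 0 to 85.4; "tx", "ty", "tz": the shift along the tool's x, y, z in mm; "roll": the turn about the tool's z in degrees. A call has 1 to 10 rows; each row shifts and turns the commanded pose from where the row before left it, along the tool's axes as they then stand; what a row does not reach is not made up. A row lasts 1/12 s, in which the tool goes at most 41.7 mm and 7.16 degrees, less where a joint would pass 70% of its speed; a pose out of reach is approached as far as the arm can. A call is refused whole if a number of a shift passes 41.7 or a number of a turn 7.16, either way. A call with a gripper value outside its range is refused whole. The fingers move at their own pace and stop on an object; "squeeze" is the grip in N (left out, the last holds). Time passes only in rows, so rows that do not move let the fingers close. It gives the time, the measured TCP pose, the force, the opening and the grip force at its end, in the units of the state.
- telemetry.state(): the state, without advancing time (a new reading comes with each control period).
- optics.camera(name): name is "scene" or "top" or "wrist"; returns the picture (480x640x3 uint8, red, green, blue); there is no depth.
- optics.camera_model(name): a dict with "vertical_fov" (degrees; the focal length in pixels is half the picture's height over the tangent of half this angle, whatever the lens; pixels are square), "cx", "cy" (the principal point, pixels), "world_to_cam" (4x4, takes a point from world to camera coordinates). Camera axes: x right, y down, z forward; pixel columns grow to the right and rows downward; lengths in m; the calibration is good to about 2 mm. A picture is of the moment at which its call begins: read the wrist's pose just before it. camera_model takes no time and is no camera call; for the wrist camera it gives the pose at the moment of the call.
- hand_in(): hands the job in; it is judged then, once.
The state is a dict: "clock": time; "qpos": joint angles; "qd": joint speeds; "joint_efforts": joint torques, N m; "position": TCP position; "eef_rot": TCP orientation; "contact_force": force on the tool from outside, world axes, zero at the start; "torque": the same for the moment, N m; "width": finger opening in m; "grasp_force": force on a finger pad.
Only numpy, scipy, OpenCV 4.12 (cv2) and the standard library are available. Lean on these libraries where they do the work, as an engineer would, in place of code of your own. Each camera call takes 0.05 s, during which the arm holds its last target. There are 200 camera calls.

## Working session

There is one attempt and no reset: what is moved stays moved. The work goes in short steps, Python scripts to look and compute and a tool call to move; the robot and the scene stay as the last step left them, time stands still between calls to the robot, and variables do not carry over. Pictures are saved under pics/ and viewed, at most 14 in all, crops included, and the job is handed in when it is done.

Besides the shell and the picture viewer there is one more tool, called as a command line: name --argument value ..., lists and objects as JSON in quotes. jog_arm: Moves the arm, as the interface text tells. Its arguments: {"type":"object","properties":{"plan":{"type":"array"},"squeeze":{"type":"number"}},"required":["plan"]}

```bash
mkdir -p pics; ls; cat > h.py <<'E'
import numpy as np, cv2
from bench import telemetry, optics, hand_in
def shot(n,f=None):
    m=optics.camera_model(n); im=cv2.cvtColor(np.asarray(optics.camera(n)),cv2.COLOR_RGB2BGR)
    if f: cv2.imwrite('pics/'+f,im)
    return im,m
def ray(m,u,v):
    f=240/np.tan(np.radians(m['vertical_fov'])/2); T=np.array(m['world_to_cam']); R=T[:3,:3]
    return -R.T@T[:3,3], R.T@np.array([(u-m['cx'])/f,(v-m['cy'])/f,1])
def onz(m,u,v,z):
    o,d=ray(m,u,v); return o+d*(z-o[2])/d[2]
def pix(m,p):
    f=240/np.tan(np.radians(m['vertical_fov'])/2); c=(np.array(m['world_to_cam'])@np.append(p,1))[:3]
    return c[:2]/c[2]*f+[m['cx'],m['cy']]
E
python3 - <<'E'
from h import *
print(telemetry.state())
for n in('scene','top'):
    im,m=shot(n,n+'0.png'); print(n,m)
E
```

```text
pics
{'clock': 0.0, 'qpos': array([-1.30245751,  0.6158871 , -0.01257465,  1.42492748,  0.00805504,
        1.10335716, -0.04039074]), 'qd': array([-2.07278441e-05,  5.88918320e-04, -1.17389185e-03, -1.07034042e-03,
        1.52137678e-04,  1.10980801e-04, -5.71752972e-04]), 'joint_efforts': array([ 6.03250210e-04, -4.69219458e+01,  2.59245420e-01, -1.71034402e+01,
        9.94324480e-03,  9.45779029e-03, -2.05397235e-06]), 'position': array([0.18867759, 0.62128105, 0.25514952]), 'eef_rot': array([ 1.46875228e-01,  9.89154218e-01, -1.25257518e-03, -1.75953603e-04]), 'contact_force': array([ 0.72433199, -0.11957474, -0.00699967]), 'torque': array([ 0.00252079, -0.02532641,  0.00648373]), 'grasp_force': 0.0, 'width': 0.08545588299112013}
scene {'vertical_fov': 43.50730259447736, 'cx': 325.5522549177758, 'cy': 239.79051931848255, 'world_to_cam': array([[-0.54608145,  0.83771871, -0.00473433,  0.28243553],
       [ 0.53467207,  0.34417347, -0.77179687, -0.19890357],
       [-0.64491924, -0.42399527, -0.63585154,  1.91237698],
       [ 0.        ,  0.        ,  0.        ,  1.        ]])}
top {'vertical_fov': 46.459302463264635, 'cx': 325.8180004351044, 'cy': 240.31580813299644, 'world_to_cam': array([[ 2.00199381e-02, -9.99799371e-01,  6.47172570e-04,
         9.24984593e-03],
       [-9.79697452e-01, -1.97465594e-02, -1.99506830e-01,
         5.19500920e-01],
       [ 1.99479583e-01,  3.36008107e-03, -9.79896222e-01,
         1.54222739e+00],
       [ 0.00000000e+00,  0.00000000e+00,  0.00000000e+00,
         1.00000000e+00]])}
```

View pics/top0.png

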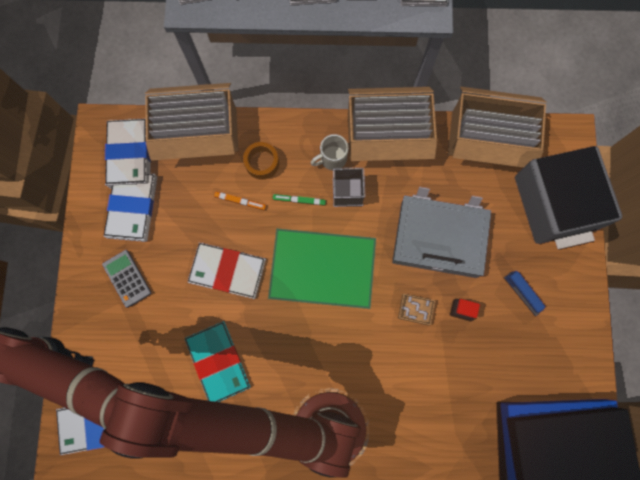

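View pics/scene0.png

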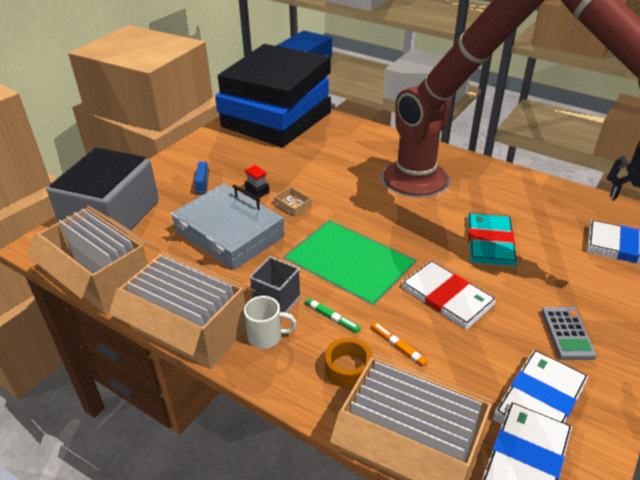

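The top view shows the case at (442,235), handle (442,259), cup (348,187), mug (333,150), green marker (300,199), orange marker (240,200) and mat (323,268). There are two red-banded bundles: white at (227,271) and turquoise at (217,362). The white one left of the mat fits, and the turquoise one is the look-alike. I'll confirm this in a crop and measure.

```bash
python3 - <<'E'
from h import *
im,m=shot('top')
hsv=cv2.cvtColor(im,cv2.COLOR_BGR2HSV)
def comps(name,lo,hi,z,amin=15,roi=None):
    k=cv2.inRange(hsv,np.array(lo),np.array(hi))
    if roi: r=np.zeros_like(k); r[roi[1]:roi[3],roi[0]:roi[2]]=1; k=k*r
    for c in cv2.findContours(k,0,1)[0]:
        if cv2.contourArea(c)<amin: continue
        b=cv2.boxPoints(cv2.minAreaRect(c)); P=np.array([onz(m,*q,z)[:2] for q in b])
        e=[np.linalg.norm(P[1]-P[0]),np.linalg.norm(P[2]-P[1])]; l=(P[1]-P[0]) if e[0]>e[1] else (P[2]-P[1])
        print(name,b.mean(0).round(),P.mean(0).round(4),'size',np.round(e,3),'longang',np.degrees(np.arctan2(l[1],l[0])).round(1))
comps('mat',(50,120,60),(75,255,255),.001,1000,(260,215,390,320))
comps('green',(50,120,60),(85,255,255),.007,8,(265,185,332,212))
comps('orange',(5,190,150),(20,255,255),.010,8,(205,180,272,215))
comps('redband',(0,150,90),(8,255,255),.02,60,(180,235,275,305))
comps('bundlewhite',(0,0,140),(180,60,255),.02,60,(180,235,275,305))
comps('case',(85,15,50),(125,110,255),.066,500,(380,170,510,290))
comps('cup',(0,0,0),(180,90,110),.095,100,(328,165,368,210))
a=cv2.resize(im[130:320,180:380],None,fx=4,fy=4,interpolation=2)[:600]
b=cv2.resize(im[165:290,380:510],None,fx=4,fy=4,interpolation=2)
cv2.imwrite('pics/crop1.png',cv2.resize(im[150:310,180:390],None,fx=3.75,fy=3.75,interpolation=2)); cv2.imwrite('pics/crop2.png',b)
E
```

```text
mat [322. 268.] [0.4484 0.0285] size [0.199 0.29 ] longang -94.7
green [322. 202.] [0.6446 0.032 ] size [0.009 0.012] longang -178.8
green [306. 200.] [0.6502 0.0826] size [0.016 0.04 ] longang -94.8
orange [256. 207.] [0.6246 0.2283] size [0.047 0.015] longang -84.9
orange [233. 198.] [0.6503 0.2992] size [0.018 0.041] longang -105.2
orange [216. 194.] [0.6626 0.3494] size [0.015 0.014] longang -22.7
redband [226. 270.] [0.4344 0.3058] size [0.124 0.048] longang -11.4
bundlewhite [246. 275.] [0.421  0.2482] size [0.109 0.069] longang -12.2
bundlewhite [206. 265.] [0.4477 0.365 ] size [0.109 0.07 ] longang -11.7
case [443. 235.] [ 0.5383 -0.3109] size [0.187 0.252] longang -98.9
cup [346. 185.] [ 0.6719 -0.0358] size [0.106 0.118] longang -179.7
```

View pics/crop1.png

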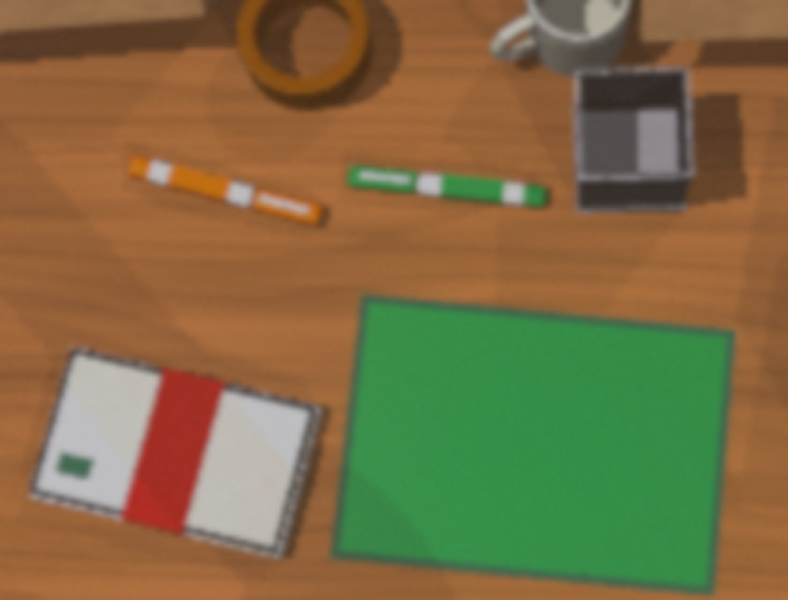

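View pics/crop2.png

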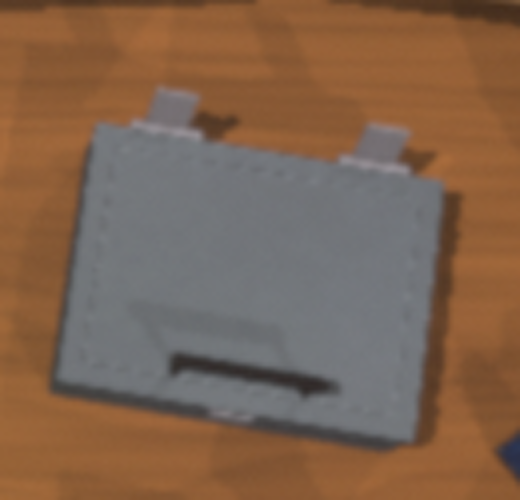

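The enlarged crop confirms the target: the bundle at crop (180,450), image (228,270), has white plates and a red band, so it isn't the turquoise one. Cup rim corners in the crop are about (575,70), (688,68), (692,177) and (578,180). The handle bar runs from (172,360) to (338,387) in the case crop.

```bash
cat >> h.py <<'E'
def rot(): 
    from scipy.spatial.transform import Rotation as Ro
    s=telemetry.state(); return s,Ro.from_quat(s['eef_rot']).as_matrix()
def move(p,ang=None,cur=None):
    """target TCP p (world), ang = wanted world angle of tool y (mod 180), deg. Prints roll, then total shift in tool axes after roll"""
    s,R=rot(); a0=np.degrees(np.arctan2(R[1,1],R[0,1])) if cur is None else cur[3]
    p0=s['position'] if cur is None else np.array(cur[:3])
    r=0 if ang is None else -((ang-a0+90)%180-90)
    a=np.radians(a0-r); y=np.array([np.cos(a),np.sin(a),0]); x=np.array([y[1],-y[0],0])*-1
    x=np.cross(y,[0,0,-1.])
    d=(np.array(p)-p0)*1000; n=int(np.ceil(np.linalg.norm(d)/40))
    t=np.array([d@x,d@y,-d[2]])
    print('a0 %.1f roll %.1f | total t'%(a0,r),t.round(1),'rows',n,'per',(t/max(n,1)).round(1))
    return (*p,a0-r)
E
python3 - <<'E'
from h import *
m=optics.camera_model('top')
c1=lambda u,v:(180+u/3.75,150+v/3.75); c2=lambda u,v:(380+u/4,165+v/4)
P=lambda q,z:onz(m,*q,z).round(4)[:2]
print('handle',P(c2(172,360),.1),P(c2(338,387),.1),P(c2(255,373),.1))
print('lid rear corners',P(c2(97,125),.066),P(c2(443,183),.066),'front',P(c2(60,378),.066),P(c2(414,433),.066))
print('cup rim',[P(c1(*q),.095) for q in((575,70),(688,68),(692,177),(578,180))],P(c1(633,124),.095))
print('orange',P(c1(130,165),.01),P(c1(325,215),.01),'green',P(c1(348,176),.01),P(c1(548,197),.01))
print('mat',[P(c1(*q),.0) for q in((362,297),(733,332),(711,592),(333,556))])
print('bundle',[P(c1(*q),.02) for q in((75,350),(322,407),(285,555),(35,493))])
s,R=rot(); print(R.round(3))
c=move((.45,.40,.26),-9); c=move((.47,-.25,.26),None,c)
E
```

```text
handle [ 0.4737 -0.2485] [ 0.4572 -0.3621] [ 0.4658 -0.3054]
lid rear corners [ 0.6502 -0.2031] [ 0.6121 -0.4499] front [ 0.4654 -0.1756] [ 0.4314 -0.4227]
cup rim [array([0.7192, 0.0023]), array([ 0.7225, -0.0835]), array([ 0.6367, -0.0871]), array([ 0.6326, -0.0015])] [ 0.6773 -0.0422]
orange [0.6619 0.3537] [0.6241 0.1971] green [0.6564 0.1802] [0.6423 0.0212]
mat [array([0.5605, 0.1663]), array([ 0.5382, -0.1264]), array([ 0.3341, -0.11  ]), array([0.3559, 0.181 ])]
bundle [array([0.5095, 0.3853]), array([0.4686, 0.192 ]), array([0.354 , 0.2154]), array([0.3975, 0.4086])]
[[-0.957  0.291 -0.001]
 [ 0.291  0.957 -0.002]
 [-0.    -0.002 -1.   ]]
a0 73.1 roll 82.1 | total t [-177.8  292.7   -4.6] rows 9 per [-19.8  32.5  -0.5]
a0 -9.0 roll 0.0 | total t [-638.9  121.4   -0. ] rows 17 per [-37.6   7.1  -0. ]
```

jog_arm --plan '[{"roll": 6.8, "gripper": 45}, {"roll": 6.8}, {"roll": 6.8}, {"roll": 6.8}, {"roll": 6.8}, {"roll": 6.8}, {"roll": 6.8}, {"roll": 6.8}, {"roll": 6.8}, {"roll": 6.8}]'

```text
invalid input at $.plan[0]: expected keys gripper, tx, ty, tz, roll
```

jog_arm --plan '[{"roll": 6.8}, {"roll": 6.8}, {"tx": -20, "ty": 32}, {"tx": -20, "ty": 32}, {"tx": -20, "ty": 32}, {"tx": -20, "ty": 32}, {"tx": -20, "ty": 32}, {"tx": -20, "ty": 32}, {"tx": -20, "ty": 32}, {"tx": -20, "ty": 32}]'

```text
invalid input at $.plan[0]: expected keys gripper, tx, ty, tz, roll
```

jog_arm --plan '[{"tx": -37, "ty": 7}, {"tx": -37, "ty": 7}, {"tx": -37, "ty": 7}, {"tx": -37, "ty": 7}, {"tx": -37, "ty": 7}, {"tx": -37, "ty": 7}, {"tx": -37, "ty": 7}, {"tx": -37, "ty": 7}, {"tx": -37, "ty": 7}, {"tx": -37, "ty": 7}]'

```text
invalid input at $.plan[0]: expected keys gripper, tx, ty, tz, roll
```

jog_arm --plan '[{"tx": -37, "ty": 7}, {"tx": -37, "ty": 7}, {"tx": -37, "ty": 7}, {"tx": -37, "ty": 7}, {"tx": -37, "ty": 7}, {"tx": -37, "ty": 7}, {"tx": -37, "ty": 7}, {"tx": -37, "ty": 7}, {"tx": -37, "ty": 7}, {}]'

```text
invalid input at $.plan[0]: expected keys gripper, tx, ty, tz, roll
```

```bash
python3 - <<'E'
from h import *
im,m=shot('wrist','w1.png')
s=telemetry.state(); print(s['clock'],s['position'],s['qpos'].round(2)); print(ray(m,m['cx'],m['cy']),np.array(m['world_to_cam']).round(3).tolist(),m['vertical_fov'])
move((.466,-.303,.20),-8.4)
E
```

```text
0.2 [0.18872768 0.62156717 0.2555585 ] [-1.3   0.62 -0.01  1.42  0.01  1.1  -0.04]
(array([0.11815906, 0.64486049, 0.37375459]), array([ 0.28043309, -0.08627782, -0.95598819])) [[0.291, 0.957, -0.001, -0.651], [0.915, -0.278, 0.293, -0.038], [0.28, -0.086, -0.956, 0.38], [0.0, 0.0, 0.0, 1.0]] 65.04071248981832
a0 73.1 roll 81.5 | total t [-874.1  409.4   55.6] rows 25 per [-35.   16.4   2.2]
```

View pics/w1.png

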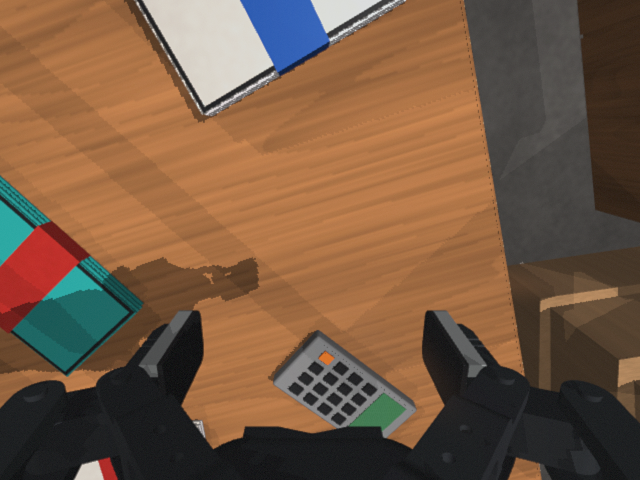

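All five keys are needed in each row, so the arm hasn't moved. The wrist picture only shows the calculator (350,380) and the turquoise look-alike (60,280). I'll resend with full rows.

jog_arm --plan '[{"gripper": 45, "tx": 0, "ty": 0, "tz": 0, "roll": 6.8}, {"gripper": 45, "tx": 0, "ty": 0, "tz": 0, "roll": 6.8}, {"gripper": 45, "tx": 0, "ty": 0, "tz": 0, "roll": 6.8}, {"gripper": 45, "tx": 0, "ty": 0, "tz": 0, "roll": 6.8}, {"gripper": 45, "tx": 0, "ty": 0, "tz": 0, "roll": 6.8}, {"gripper": 45, "tx": 0, "ty": 0, "tz": 0, "roll": 6.8}, {"gripper": 45, "tx": 0, "ty": 0, "tz": 0, "roll": 6.8}, {"gripper": 45, "tx": 0, "ty": 0, "tz": 0, "roll": 6.8}, {"gripper": 45, "tx": 0, "ty": 0, "tz": 0, "roll": 6.8}, {"gripper": 45, "tx": 0, "ty": 0, "tz": 0, "roll": 6.8}]'

```text
clock: 1.03
position: [0.1886, 0.6218, 0.256]
eef_rot: [0.677, 0.736, -0.0, 0.0]
contact_force: [-0.7, -0.4, 0.6]
width: 0.0452
grasp_force: 0.0
```

jog_arm --plan '[{"gripper": 45, "tx": 0, "ty": 0, "tz": 0, "roll": 6.8}, {"gripper": 45, "tx": 0, "ty": 0, "tz": 0, "roll": 6.8}, {"gripper": 45, "tx": -20, "ty": 32, "tz": 0, "roll": 0}, {"gripper": 45, "tx": -20, "ty": 32, "tz": 0, "roll": 0}, {"gripper": 45, "tx": -20, "ty": 32, "tz": 0, "roll": 0}, {"gripper": 45, "tx": -20, "ty": 32, "tz": 0, "roll": 0}, {"gripper": 45, "tx": -20, "ty": 32, "tz": 0, "roll": 0}, {"gripper": 45, "tx": -20, "ty": 32, "tz": 0, "roll": 0}, {"gripper": 45, "tx": -20, "ty": 32, "tz": 0, "roll": 0}, {"gripper": 45, "tx": -20, "ty": 32, "tz": 0, "roll": 0}]'

```text
clock: 1.87
position: [0.4194, 0.4246, 0.2563]
eef_rot: [0.757, 0.653, -0.0, -0.0]
contact_force: [0.4, -0.1, 1.0]
width: 0.0447
grasp_force: 0.0
```

jog_arm --plan '[{"gripper": 45, "tx": -37, "ty": 7, "tz": 0, "roll": 0}, {"gripper": 45, "tx": -37, "ty": 7, "tz": 0, "roll": 0}, {"gripper": 45, "tx": -37, "ty": 7, "tz": 0, "roll": 0}, {"gripper": 45, "tx": -37, "ty": 7, "tz": 0, "roll": 0}, {"gripper": 45, "tx": -37, "ty": 7, "tz": 0, "roll": 0}, {"gripper": 45, "tx": -37, "ty": 7, "tz": 0, "roll": 0}, {"gripper": 45, "tx": -37, "ty": 7, "tz": 0, "roll": 0}, {"gripper": 45, "tx": -37, "ty": 7, "tz": 0, "roll": 0}, {"gripper": 45, "tx": -37, "ty": 7, "tz": 0, "roll": 0}, {"gripper": 45, "tx": -37, "ty": 7, "tz": 0, "roll": 0}]'

```text
clock: 2.7
position: [0.4327, 0.048, 0.2565]
eef_rot: [0.757, 0.653, 0.0, -0.0]
contact_force: [-0.5, 0.6, 0.4]
width: 0.0449
grasp_force: 0.0
```

jog_arm --plan '[{"gripper": 45, "tx": -37, "ty": 7, "tz": 0, "roll": 0}, {"gripper": 45, "tx": -37, "ty": 7, "tz": 0, "roll": 0}, {"gripper": 45, "tx": -37, "ty": 7, "tz": 0, "roll": 0}, {"gripper": 45, "tx": -37, "ty": 7, "tz": 0, "roll": 0}, {"gripper": 45, "tx": -37, "ty": 7, "tz": 0, "roll": 0}, {"gripper": 45, "tx": -37, "ty": 7, "tz": 0, "roll": 0}, {"gripper": 45, "tx": -37, "ty": 7, "tz": 0, "roll": 0}, {"gripper": 45, "tx": -37, "ty": 7, "tz": 0, "roll": 0}, {"gripper": 45, "tx": -37, "ty": 7, "tz": 0, "roll": 0}, {"gripper": 45, "tx": 0, "ty": 0, "tz": 0, "roll": 0}]'

```text
clock: 3.53
position: [0.444, -0.2985, 0.257]
eef_rot: [0.761, 0.648, -0.003, 0.004]
contact_force: [-0.4, -1.7, 0.4]
width: 0.0449
grasp_force: 0.0
```

```bash
python3 - <<'E'
from h import *
im,m=shot('wrist','w2.png')
s=telemetry.state(); print(s['clock'],s['position'],s['qpos'].round(2),s['width'],s['contact_force']); 
move((.466,-.303,.20),-8.4)
E
```

```text
3.5833 [ 0.44460223 -0.29410369  0.25647198] [ 0.2   0.47  0.5   1.77 -0.26  0.96  0.66] 0.04501965900260555 [-0.37090343  0.93363881 -0.64783086]
a0 -9.0 roll -0.6 | total t [-5.7 22.5 56.5] rows 2 per [-2.8 11.2 28.2]
```

View pics/w2.png

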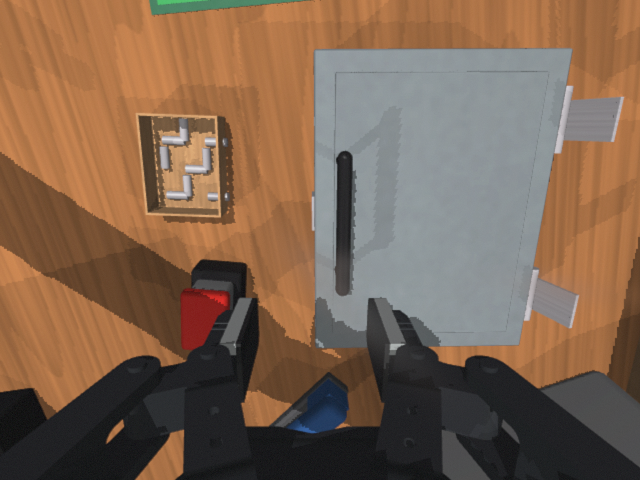

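The wrist view shows the handle bar from (345,155) to (342,292), lid corners at (316,50), (571,50), (520,346) and (317,346), the screw box at (183,165) and the stamp at (213,305).

```bash
python3 - <<'E'
from h import *
m=optics.camera_model('wrist')
a,b=onz(m,345,153,.1),onz(m,342,294,.1); print('handle',a,b,(a+b)/2,np.linalg.norm(a-b),np.degrees(np.arctan2(*(a-b)[:2])))
for q in((316,50),(571,50),(520,346),(317,346)): print(onz(m,*q,.066))
h=(a+b)/2
c=move((h[0],h[1],.2),-8.4); move((h[0],h[1],.094),None,c)
E
```

```text
handle [ 0.47764282 -0.23884987  0.1       ] [ 0.46094064 -0.34684341  0.1       ] [ 0.46929173 -0.29284664  0.1       ] 0.10927748596879486 8.79165581964055
[ 0.46871555 -0.16445869  0.066     ]
[ 0.65509841 -0.19398864  0.066     ]
[ 0.618953   -0.44160097  0.066     ]
[ 0.43118044 -0.41175982  0.066     ]
a0 -9.0 roll -0.6 | total t [ 4.9 24.2 56.5] rows 2 per [ 2.4 12.1 28.2]
a0 -8.4 roll 0.0 | total t [  0.   0. 106.] rows 3 per [ 0.   0.  35.3]
```

jog_arm --plan '[{"gripper": 45, "tx": 0, "ty": 23, "tz": 0, "roll": 0}, {"gripper": 45, "tx": 0, "ty": 0, "tz": 38, "roll": 0}, {"gripper": 45, "tx": 0, "ty": 0, "tz": 38, "roll": 0}, {"gripper": 45, "tx": 0, "ty": 0, "tz": 38, "roll": 0}, {"gripper": 45, "tx": 0, "ty": 0, "tz": 36, "roll": 0}, {"gripper": 45, "tx": 0, "ty": 0, "tz": 0, "roll": 0}, {"gripper": 5, "tx": 0, "ty": 0, "tz": 0, "roll": 0}, {"gripper": 5, "tx": 0, "ty": 0, "tz": 0, "roll": 0}, {"gripper": 5, "tx": 0, "ty": 0, "tz": 0, "roll": 0}, {"gripper": 5, "tx": 0, "ty": 0, "tz": 0, "roll": 0}]' --squeeze 30

```text
clock: 4.42
position: [0.4684, -0.2928, 0.1085]
eef_rot: [0.758, 0.653, 0.0, 0.001]
contact_force: [-4.4, -0.1, 2.0]
width: 0.0096
grasp_force: 29.3
```

```bash
python3 - <<'E'
from h import *
s,R=rot(); print(s['position'],s['width'],s['grasp_force'],s['contact_force'])
th=np.radians(np.arange(0,81,8)); x=-170*np.cos(th)+40*np.sin(th); z=170*np.sin(th)+40*np.cos(th)
print(np.c_[np.degrees(th[1:]),np.diff(x),-np.diff(z)].round(1))
E
```

```text
[ 0.46837332 -0.29284612  0.10850759] 0.009573504192613273 29.346738159656525 [-4.35191586 -0.1044258   2.02366143]
[[  8.    7.2 -23.3]
 [ 16.   10.4 -22. ]
 [ 24.   13.4 -20.4]
 [ 32.   16.1 -18.3]
 [ 40.   18.5 -15.9]
 [ 48.   20.5 -13.2]
 [ 56.   22.1 -10.2]
 [ 64.   23.3  -7. ]
 [ 72.   24.1  -3.7]
 [ 80.   24.4  -0.3]]
```

jog_arm --plan '[{"gripper": 5, "tx": 0, "ty": 7.2, "tz": -23.3, "roll": 0}, {"gripper": 5, "tx": 0, "ty": 10.4, "tz": -22, "roll": 0}, {"gripper": 5, "tx": 0, "ty": 13.4, "tz": -20.4, "roll": 0}, {"gripper": 5, "tx": 0, "ty": 16.1, "tz": -18.3, "roll": 0}, {"gripper": 5, "tx": 0, "ty": 18.5, "tz": -15.9, "roll": 0}]'

```text
clock: 4.83
position: [0.5308, -0.3025, 0.2084]
eef_rot: [0.758, 0.652, -0.002, -0.002]
contact_force: [-3.5, -1.3, -4.6]
width: 0.0093
grasp_force: 29.2
```

jog_arm --plan '[{"gripper": 5, "tx": 0, "ty": 20.5, "tz": -13.2, "roll": 0}, {"gripper": 5, "tx": 0, "ty": 22.1, "tz": -10.2, "roll": 0}, {"gripper": 5, "tx": 0, "ty": 23.3, "tz": -7, "roll": 0}, {"gripper": 5, "tx": 0, "ty": 24.1, "tz": -3.7, "roll": 0}, {"gripper": 5, "tx": 0, "ty": 0, "tz": 0, "roll": 0}]'

```text
clock: 5.25
position: [0.6272, -0.3175, 0.2457]
eef_rot: [0.757, 0.654, 0.001, 0.006]
contact_force: [0.7, -1.5, 7.1]
width: 0.0097
grasp_force: 30.6
```

```bash
python3 - <<'E'
from h import *
shot('scene','s2.png'); s=telemetry.state(); print(s['position'],s['width'],s['qpos'].round(2))
E
```

```text
[ 0.62644728 -0.31742043  0.2456693 ] 0.009562979776324042 [ 0.2   0.74  0.47  1.28 -0.34  1.18  0.54]
```

View pics/s2.png

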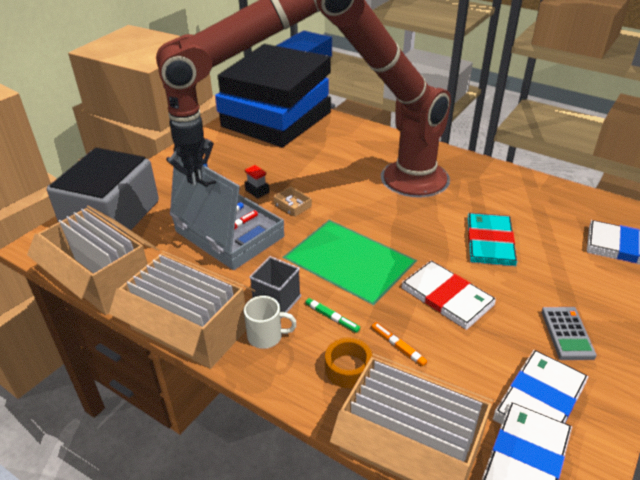

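The scene shows the lid about 70° open with the handle gripped at (195,175), and a red and a blue marker in the case at (240,215). I'll carry it on to the stop.

jog_arm --plan '[{"gripper": 5, "tx": 0, "ty": 24.4, "tz": -0.4, "roll": 0}, {"gripper": 5, "tx": 0, "ty": 24.1, "tz": 3.1, "roll": 0}, {"gripper": 5, "tx": 0, "ty": 23.5, "tz": 6.4, "roll": 0}, {"gripper": 5, "tx": 0, "ty": 22.4, "tz": 9.6, "roll": 0}, {"gripper": 5, "tx": 0, "ty": 12, "tz": 6.8, "roll": 0}, {"gripper": 5, "tx": 0, "ty": 2, "tz": 1, "roll": 0}, {"gripper": 5, "tx": 0, "ty": 0, "tz": 0, "roll": 0}]'

```text
clock: 5.88
position: [0.7276, -0.333, 0.2216]
eef_rot: [0.757, 0.653, -0.003, 0.0]
contact_force: [-4.8, 1.4, 17.3]
width: 0.0085
grasp_force: 100.6
```

jog_arm --plan '[{"gripper": 17, "tx": 0, "ty": 0, "tz": 0, "roll": 0}, {"gripper": 17, "tx": 0, "ty": 0, "tz": 0, "roll": 0}, {"gripper": 17, "tx": 0, "ty": 0, "tz": 0, "roll": 0}, {"gripper": 17, "tx": 0, "ty": 0, "tz": -20, "roll": 0}, {"gripper": 17, "tx": 0, "ty": 0, "tz": -30, "roll": 0}, {"gripper": 17, "tx": 0, "ty": 0, "tz": -40, "roll": 0}, {"gripper": 17, "tx": 0, "ty": 0, "tz": 0, "roll": 0}]'

```text
clock: 6.47
position: [0.7325, -0.3326, 0.3169]
eef_rot: [0.757, 0.654, 0.003, 0.01]
contact_force: [0.5, -0.3, 2.2]
width: 0.0172
grasp_force: 0.0
```

```bash
python3 - <<'E'
from h import *
shot('scene','s3.png'); s=telemetry.state(); print(s['position'],s['width'],s['qpos'].round(2),s['contact_force'])
im,m=shot('top','t3.png'); cv2.imwrite('pics/t3c.png',cv2.resize(im[120:300,370:530],None,fx=3.3,fy=3.3,interpolation=2))
E
```

```text
[ 0.73196949 -0.33234515  0.31350328] 0.017042562827254092 [ 0.26  0.91  0.47  0.71 -0.36  1.55  0.41] [ 0.48092899  0.65107179 -0.85161257]
```

View pics/t3c.png

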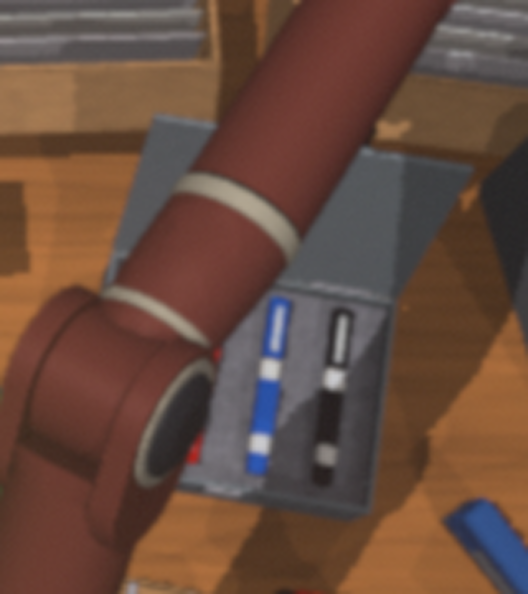

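The lid stands open with its free edge running from (158,118) to (472,168) in the crop. Black (331,395), blue (269,385) and part of the red marker (200,400) are in the case, so with green and orange all five are present.

```bash
python3 - <<'E'
from h import *
m=optics.camera_model('top'); c=lambda u,v:(370+u/3.3,120+v/3.3)
for n,a,b in(('blue',(281,298),(257,472)),('black',(343,310),(321,483))):
    A,B=onz(m,*c(*a),.056),onz(m,*c(*b),.056); print(n,(A+B)[:2]/2,np.linalg.norm(A-B),np.degrees(np.arctan2(*(A-B)[1::-1])))
for C in((.5418,-.308),):
  for deg in(95,100,105,109):
    t=np.radians(deg); y=np.radians(-8.6); X=np.array([np.cos(y),np.sin(y)]);Y=np.array([-X[1],X[0]])
    e=np.array(C)+X*(.095-.19*np.cos(t)); z=.06+.19*np.sin(t)
    q=[pix(m,np.append(e+Y*s*.125,z)) for s in(1,-1)]
    print(deg,[((p-[370,120])*3.3).round() for p in q])
E
```

```text
blue [ 0.53703288 -0.33830631] 0.15600090008235223 -9.04846573025874
black [ 0.52797586 -0.39237443] 0.154618995980439 -8.850783084896984
95 [array([143., 161.]), array([464., 213.])]
100 [array([145., 142.]), array([465., 194.])]
105 [array([148., 124.]), array([466., 175.])]
109 [array([149., 110.]), array([466., 162.])]
```

jog_arm --plan '[{"gripper": 17, "tx": 0, "ty": -40, "tz": 0, "roll": 0}, {"gripper": 17, "tx": 0, "ty": -40, "tz": 0, "roll": 0}, {"gripper": 10, "tx": 0, "ty": -20, "tz": 0, "roll": 0}, {"gripper": 10, "tx": 0, "ty": 0, "tz": 40, "roll": 0}, {"gripper": 10, "tx": 0, "ty": 0, "tz": 40, "roll": 0}, {"gripper": 10, "tx": 0, "ty": 15, "tz": 0, "roll": 0}, {"gripper": 10, "tx": 0, "ty": 8, "tz": 0, "roll": 0}, {"gripper": 10, "tx": 0, "ty": 5, "tz": 0, "roll": 0}, {"gripper": 10, "tx": 0, "ty": 0, "tz": 0, "roll": 0}]'

```text
clock: 7.32
position: [0.6638, -0.321, 0.2238]
eef_rot: [0.757, 0.653, 0.0, 0.0]
contact_force: [-0.3, 0.7, 1.0]
width: 0.0097
grasp_force: 0.0
```

jog_arm --plan '[{"gripper": 10, "tx": 0, "ty": 5, "tz": 0, "roll": 0}, {"gripper": 10, "tx": 0, "ty": 0, "tz": 0, "roll": 0}]'

```text
clock: 7.48
position: [0.6683, -0.3227, 0.2249]
eef_rot: [0.758, 0.653, 0.0, 0.001]
contact_force: [-0.6, -0.7, 0.3]
width: 0.0101
grasp_force: 0.0
```

jog_arm --plan '[{"gripper": 10, "tx": 0, "ty": 5, "tz": 0, "roll": 0}, {"gripper": 10, "tx": 0, "ty": 0, "tz": 0, "roll": 0}]'

```text
clock: 7.65
position: [0.6689, -0.3229, 0.225]
eef_rot: [0.758, 0.652, -0.003, -0.004]
contact_force: [-9.4, 3.3, 5.6]
width: 0.01
grasp_force: 5.7
```

jog_arm --plan '[{"gripper": 40, "tx": 0, "ty": -40, "tz": 0, "roll": 0}, {"gripper": 40, "tx": 0, "ty": -40, "tz": -20, "roll": 0}, {"gripper": 40, "tx": 0, "ty": -40, "tz": -20, "roll": 0}, {"gripper": 40, "tx": 0, "ty": -20, "tz": 0, "roll": -7}, {"gripper": 40, "tx": 0, "ty": 0, "tz": 0, "roll": -7}, {"gripper": 40, "tx": 0, "ty": 0, "tz": 0, "roll": -7}, {"gripper": 40, "tx": 0, "ty": 0, "tz": 0, "roll": -7}, {"gripper": 40, "tx": 0, "ty": 0, "tz": 0, "roll": -7}, {"gripper": 40, "tx": 0, "ty": 0, "tz": 0, "roll": -7}, {"gripper": 40, "tx": 0, "ty": 0, "tz": 0, "roll": -7}]' --squeeze 25

```text
clock: 8.48
position: [0.5399, -0.3034, 0.2621]
eef_rot: [0.416, 0.909, -0.0, 0.001]
contact_force: [0.5, -1.0, -0.8]
width: 0.0402
grasp_force: 0.0
```

jog_arm --plan '[{"gripper": 40, "tx": 0, "ty": 0, "tz": 0, "roll": -7}, {"gripper": 40, "tx": 0, "ty": 0, "tz": 0, "roll": -7}, {"gripper": 40, "tx": 0, "ty": 0, "tz": 0, "roll": -7}, {"gripper": 40, "tx": 0, "ty": 0, "tz": 0, "roll": -7}, {"gripper": 40, "tx": 0, "ty": 0, "tz": 0, "roll": -7}, {"gripper": 40, "tx": 0, "ty": 0, "tz": 0, "roll": -6}, {"gripper": 40, "tx": 0, "ty": 0, "tz": 0, "roll": 0}, {"gripper": 40, "tx": 0, "ty": 0, "tz": 0, "roll": 0}]'

```text
clock: 9.15
position: [0.5397, -0.3035, 0.2618]
eef_rot: [0.076, 0.997, -0.0, 0.001]
contact_force: [-0.6, 0.5, 0.2]
width: 0.0401
grasp_force: 0.0
```

```bash
python3 - <<'E'
from h import *
im,m=shot('wrist','w4.png')
s,R=rot(); print(s['clock'],s['position'],s['qpos'].round(2),s['width'],np.degrees(np.arctan2(R[1,1],R[0,1])))
E
```

```text
9.2 [ 0.53972374 -0.30335105  0.26168775] [ 0.44  0.56  0.07  1.51 -0.04  1.07  1.93] 0.040315200996971515 81.32889722652945
```

View pics/w4.png

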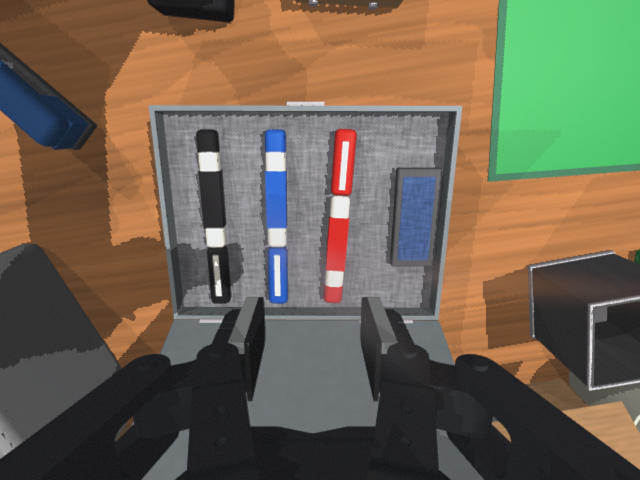

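The wrist view shows black (207,132)-(221,301), blue (276,131)-(278,302), red (346,130)-(333,300), rim corners (151,107), (461,107), (439,319) and (175,319), and the cup at right.

```bash
python3 - <<'E'
from h import *
m=optics.camera_model('wrist')
for n,a,b in(('black',(207,131),(221,302)),('blue',(276,130),(278,302)),('red',(346,129),(333,302))):
    A,B=onz(m,*a,.052),onz(m,*b,.052); d=(B-A)/np.linalg.norm(B-A); c=(A+B)/2
    print(n,c,np.linalg.norm(A-B),np.degrees(np.arctan2(d[1],d[0])),'grip35',c+d*.035)
    g=c+d*.035; cc=move((g[0],g[1],.262),np.degrees(np.arctan2(d[1],d[0]))+90)
C=[onz(m,*q,.06) for q in((151,107),(461,107),(439,319),(175,319))]; print('case',np.mean(C,0),C)
E
```

```text
black [ 0.53286587 -0.3891995   0.052     ] 0.15664519809613436 -8.541600718350157 grip35 [ 0.56747766 -0.39439796  0.052     ]
a0 81.3 roll -0.1 | total t [-41.  -85.9  -0.3] rows 3 per [-13.7 -28.6  -0.1]
blue [ 0.54097501 -0.33373784  0.052     ] 0.1574792745937199 -9.651213095041749 grip35 [ 0.57547964 -0.33960559  0.052     ]
a0 81.3 roll 1.0 | total t [-41.3 -29.7  -0.3] rows 2 per [-20.7 -14.9  -0.2]
red [ 0.54899771 -0.27884144  0.052     ] 0.15848685388274839 -11.710537771246418 grip35 [ 0.5832692 -0.2859453  0.052    ]
a0 81.3 roll 3.0 | total t [-39.1  25.9  -0.3] rows 2 per [-19.6  12.9  -0.2]
case [ 0.54311598 -0.30722126  0.06      ] [array([ 0.43097367, -0.41540219,  0.06      ]), array([ 0.46853314, -0.17041579,  0.06      ]), array([ 0.65547189, -0.19794162,  0.06      ]), array([ 0.6174852 , -0.44512546,  0.06      ])]
```

jog_arm --plan '[{"gripper": 40, "tx": -20, "ty": -15, "tz": 0, "roll": 1}, {"gripper": 40, "tx": -21, "ty": -15, "tz": 0, "roll": 0}, {"gripper": 40, "tx": 0, "ty": 0, "tz": 40, "roll": 0}, {"gripper": 40, "tx": 0, "ty": 0, "tz": 40, "roll": 0}, {"gripper": 40, "tx": 0, "ty": 0, "tz": 40, "roll": 0}, {"gripper": 40, "tx": 0, "ty": 0, "tz": 40, "roll": 0}, {"gripper": 40, "tx": 0, "ty": 0, "tz": 20, "roll": 0}, {"gripper": 40, "tx": 0, "ty": 0, "tz": 11, "roll": 0}, {"gripper": 40, "tx": 0, "ty": 0, "tz": 0, "roll": 0}, {"gripper": 40, "tx": 0, "ty": 0, "tz": 0, "roll": 0}]' --squeeze 25

```text
clock: 10.03
position: [0.5763, -0.3396, 0.0709]
eef_rot: [0.083, 0.997, -0.001, 0.001]
contact_force: [0.4, -0.2, 0.1]
width: 0.0397
grasp_force: 0.0
```

jog_arm --plan '[{"gripper": 8, "tx": 0, "ty": 0, "tz": 0, "roll": 0}, {"gripper": 8, "tx": 0, "ty": 0, "tz": 0, "roll": 0}, {"gripper": 8, "tx": 0, "ty": 0, "tz": 0, "roll": 0}, {"gripper": 8, "tx": 0, "ty": 0, "tz": 0, "roll": 0}]'

```text
clock: 10.37
position: [0.5766, -0.3399, 0.0722]
eef_rot: [0.083, 0.997, -0.001, 0.002]
contact_force: [-0.4, -0.2, 4.7]
width: 0.0173
grasp_force: 25.6
```

jog_arm --plan '[{"gripper": 8, "tx": 0, "ty": 0, "tz": -20, "roll": 0}, {"gripper": 8, "tx": 0, "ty": 0, "tz": -40, "roll": 0}, {"gripper": 8, "tx": 0, "ty": 0, "tz": -40, "roll": 0}, {"gripper": 8, "tx": 0, "ty": 0, "tz": -40, "roll": 0}, {"gripper": 8, "tx": 0, "ty": 0, "tz": -40, "roll": 0}, {"gripper": 8, "tx": 0, "ty": 0, "tz": -35, "roll": 0}, {"gripper": 8, "tx": 0, "ty": 0, "tz": 0, "roll": 0}]'

```text
clock: 10.95
position: [0.5785, -0.3412, 0.295]
eef_rot: [0.083, 0.997, -0.004, 0.008]
contact_force: [1.1, -0.8, 0.7]
width: 0.017
grasp_force: 25.0
```

```bash
cat >> h.py <<'E'
C0=np.array([.5425,-.3075]); YA=np.radians(-8.6); UX=np.array([np.cos(YA),np.sin(YA)]); UY=np.array([-UX[1],UX[0]])
def st():
    s,R=rot(); p=s['position']; d=p[:2]-C0
    print('t %.1f'%s['clock'],'p',p.round(4),'u,v %.1f %.1f mm'%(d@UX*1e3,d@UY*1e3),'w %.4f g %.1f'%(s['width'],s['grasp_force']),'F',s['contact_force'].round(1),'yang %.1f'%np.degrees(np.arctan2(R[1,1],R[0,1])),'q',s['qpos'].round(2))
E
python3 - <<'E'
from h import *
st(); shot('wrist','w5.png')
E
```

```text
t 10.9 p [ 0.5785 -0.3412  0.295 ] u,v 40.6 -27.9 mm w 0.0170 g 25.0 F [ 1.1 -0.8  0.7] yang 80.5 q [ 0.46  0.62  0.07  1.31 -0.05  1.2   1.94]
```

View pics/w5.png

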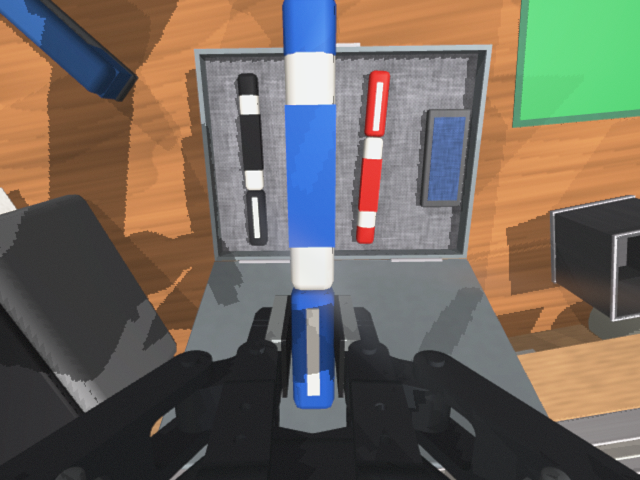

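The wrist view shows the blue marker held square at its cap end, about (312,330), with its long end toward the robot. I have 4 picture views left, so I'll check numerically from here. Next is pivoting the marker on the lid's top edge.

jog_arm --plan '[{"gripper": 8, "tx": -30, "ty": 0, "tz": 0, "roll": 0}, {"gripper": 8, "tx": -30, "ty": 0, "tz": 0, "roll": 0}, {"gripper": 8, "tx": -28, "ty": 0, "tz": 0, "roll": 0}, {"gripper": 8, "tx": 0, "ty": 0, "tz": 20, "roll": 0}, {"gripper": 8, "tx": 0, "ty": 0, "tz": 8, "roll": 0}, {"gripper": 8, "tx": 0, "ty": 0, "tz": 8, "roll": 0}, {"gripper": 8, "tx": 0, "ty": 0, "tz": 0, "roll": 0}]'

```text
clock: 11.58
position: [0.6633, -0.3525, 0.2492]
eef_rot: [0.082, 0.997, 0.001, 0.001]
contact_force: [-0.7, -0.8, 2.2]
width: 0.0173
grasp_force: 31.2
```

jog_arm --plan '[{"gripper": 8, "tx": 0, "ty": 0, "tz": 8, "roll": 0}, {"gripper": 8, "tx": 0, "ty": 0, "tz": 8, "roll": 0}, {"gripper": 8, "tx": 0, "ty": 0, "tz": 0, "roll": 0}]'

```text
clock: 11.83
position: [0.6616, -0.3538, 0.2341]
eef_rot: [0.083, 0.997, -0.0, -0.0]
contact_force: [-2.6, 0.7, 7.5]
width: 0.0175
grasp_force: 36.8
```

```bash
cat >> h.py <<'E'
HUE={'blue':((105,150,60),(128,255,255)),'red':((0,150,80),(8,255,255)),'green':((50,120,50),(85,255,255)),'orange':((8,170,120),(20,255,255))}
def blob(im,col,roi):
    h=cv2.cvtColor(im,cv2.COLOR_BGR2HSV); k=cv2.inRange(h,*map(np.array,HUE[col])); r=np.zeros_like(k); r[roi[1]:roi[3],roi[0]:roi[2]]=1
    ys,xs=np.nonzero(k*r); print(col,'n',len(xs),'x',xs.min() if len(xs) else 0,xs.max() if len(xs) else 0,'y',ys.min() if len(xs) else 0,ys.max() if len(xs) else 0)
E
python3 - <<'E'
from h import *
st(); im,m=shot('wrist','w6.png'); blob(im,'blue',(250,0,380,420))
E
```

```text
t 11.8 p [ 0.6616 -0.3538  0.2341] u,v 124.6 -27.9 mm w 0.0175 g 36.8 F [-2.6  0.7  7.5] yang 80.5 q [ 0.43  0.81  0.07  1.09 -0.05  1.24  1.9 ]
blue n 6809 x 287 337 y 134 419
```

jog_arm --plan '[{"gripper": 8, "tx": -3, "ty": 0, "tz": 6, "roll": 0}, {"gripper": 8, "tx": -3, "ty": 0, "tz": 6, "roll": 0}, {"gripper": 8, "tx": -3, "ty": 0, "tz": 2, "roll": 0}, {"gripper": 8, "tx": -3, "ty": 0, "tz": 0, "roll": 0}, {"gripper": 8, "tx": -1, "ty": 0, "tz": 0, "roll": 0}, {"gripper": 8, "tx": 0, "ty": 0, "tz": 0, "roll": 0}]'

```text
clock: 12.38
position: [0.6672, -0.3548, 0.2191]
eef_rot: [0.084, 0.996, 0.002, -0.011]
contact_force: [-18.3, 6.0, 14.1]
width: 0.0175
grasp_force: 34.7
```

```bash
python3 - <<'E'
from h import *
st(); im,m=shot('wrist','w7.png'); blob(im,'blue',(250,0,380,420))
E
```

```text
t 12.4 p [ 0.6672 -0.3548  0.2191] u,v 130.4 -28.2 mm w 0.0175 g 34.7 F [-18.3   6.   14.1] yang 80.4 q [ 0.43  0.84  0.07  1.07 -0.05  1.26  1.9 ]
blue n 5417 x 285 339 y 184 419
```

View pics/w7.png

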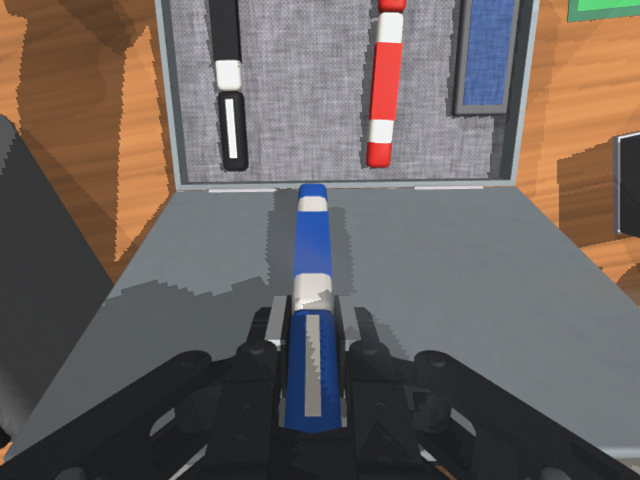

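The picture shows the blue marker pivoted, its tip now at (313,184). I'll compute the tilt from that.

```bash
cat >> h.py <<'E'
def tilt(u,v,L=.115,dz=.02):
    m=optics.camera_model('wrist'); s,R=rot(); piv=s['position']+R[:,2]*dz; o,d=ray(m,u,v); d/=np.linalg.norm(d)
    b=(piv-o)@d; q=np.sum((piv-o)**2)-b*b; 
    for k in ([b-np.sqrt(max(L*L-q,0)),b+np.sqrt(max(L*L-q,0))]):
        t=o+k*d; w=R.T@(t-piv); print('tip',t.round(4),'tilt below horiz %.0f'%np.degrees(np.arctan2(w[2],w[0])),(w*1e3).round(),'miss',round(np.sqrt(q),3))
E
python3 -c "
from h import *
tilt(313,186)"
```

```text
tip [ 0.6024 -0.3423  0.2936] tilt below horiz -54 [ 68.   2. -93.] miss 0.053
tip [ 0.6272 -0.3454  0.0915] tilt below horiz 71 [ 38.   2. 108.] miss 0.053
```

```bash
python3 - <<'E'
from h import *
s,R=rot(); m=optics.camera_model('wrist'); T=np.array(m['world_to_cam'])
E=np.eye(4);E[:3,:3]=R;E[:3,3]=s['position']
a=np.radians(81.33); y=np.array([np.cos(a),np.sin(a),0]); x=np.cross(y,[0,0,-1]); E4=np.eye(4);E4[:3,:3]=np.c_[x,y,[0,0,-1]];E4[:3,3]=[.53972,-.30335,.26169]
m4=dict(m); m4['world_to_cam']=T@E@np.linalg.inv(E4)
print(onz(m4,590,303,.095),onz(m4,590,388,.095),onz(m4,529,268,0.0))
# where must TCP go so the tip is over a given spot
tip=np.array([38,2,128]); print('cur ang')
E
```

```text
[ 0.63882896 -0.0827974   0.095     ] [ 0.72448707 -0.07753256  0.095     ] [ 0.64387409 -0.08116881  0.        ]
cur ang
```

Tilt is 71° and the cup centre is about (0.678,-0.040). Retreat, raise, roll and go over the cup.

jog_arm --plan '[{"gripper": 8, "tx": 25, "ty": 0, "tz": 0, "roll": 0}, {"gripper": 8, "tx": 0, "ty": 0, "tz": -40, "roll": 0}, {"gripper": 8, "tx": 0, "ty": 0, "tz": -40, "roll": 0}, {"gripper": 8, "tx": 0, "ty": 0, "tz": 0, "roll": -6.3}, {"gripper": 8, "tx": 0, "ty": 0, "tz": 0, "roll": -6.3}, {"gripper": 8, "tx": -10, "ty": 36, "tz": 0, "roll": 0}, {"gripper": 8, "tx": -10, "ty": 36, "tz": 0, "roll": 0}, {"gripper": 8, "tx": -10, "ty": 36, "tz": 0, "roll": 0}, {"gripper": 8, "tx": -10, "ty": 36, "tz": 0, "roll": 0}, {"gripper": 8, "tx": -10, "ty": 36, "tz": 0, "roll": 0}]'

```text
clock: 13.27
position: [0.6902, -0.1672, 0.2966]
eef_rot: [-0.027, 1.0, 0.001, -0.002]
contact_force: [0.3, 0.1, -0.1]
width: 0.0179
grasp_force: 27.1
```

jog_arm --plan '[{"gripper": 8, "tx": -10, "ty": 36, "tz": 0, "roll": 0}, {"gripper": 8, "tx": -10, "ty": 36, "tz": 0, "roll": 0}, {"gripper": 8, "tx": -10, "ty": 36, "tz": 0, "roll": 0}, {"gripper": 8, "tx": -10, "ty": 36, "tz": 0, "roll": 0}, {"gripper": 8, "tx": 0, "ty": 0, "tz": 0, "roll": 0}, {"gripper": 8, "tx": 0, "ty": 0, "tz": 0, "roll": 0}]'

```text
clock: 13.77
position: [0.7224, -0.018, 0.2961]
eef_rot: [-0.031, 1.0, 0.001, -0.002]
contact_force: [0.0, -1.6, -0.1]
width: 0.0175
grasp_force: 27.2
```

```bash
python3 - <<'E'
from h import *
st(); im,m=shot('wrist','w8.png'); blob(im,'blue',(250,0,380,420)); move((.718,-.020,.145),93)
for c in((1,1),(1,-1),(-1,1),(-1,-1)):
    print(c,pix(m,[.678+.042*c[0],-.04+.042*c[1],.095]).round())
cv2.imwrite('pics/w8c.png',im)
E
```

```text
t 13.8 p [ 0.7224 -0.018   0.2961] u,v 134.6 313.1 mm w 0.0175 g 27.2 F [ 0.  -1.6 -0.1] yang 93.5 q [-0.01  0.72  0.02  1.1  -0.01  1.32  1.64]
blue n 4939 x 285 339 y 183 419
a0 93.2 roll 0.2 | total t [  4.2   2.2 151.6] rows 4 per [ 1.   0.5 37.9]
(1, 1) [333. 217.]
(1, -1) [236. 211.]
(-1, 1) [341. 115.]
(-1, -1) [236. 108.]
```

View pics/w8.png

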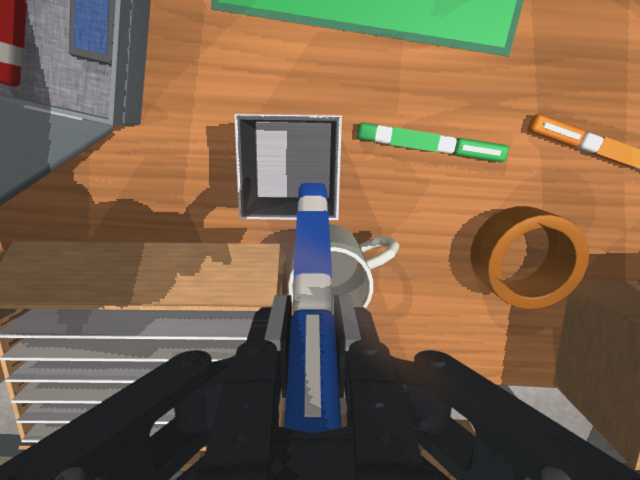

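The wrist view shows the cup rim corners at (236,116), (341,116), (339,217) and (240,219), so the cup centre is about (0.674,-0.038). The mug's rim is at (335,275), beyond the cup, and stays below finger height. I'll lower in.

jog_arm --plan '[{"gripper": 8, "tx": 8, "ty": 0, "tz": 20, "roll": 0}, {"gripper": 8, "tx": 0, "ty": 0, "tz": 30, "roll": 0}, {"gripper": 8, "tx": 0, "ty": 0, "tz": 30, "roll": 0}, {"gripper": 8, "tx": 0, "ty": 0, "tz": 25, "roll": 0}, {"gripper": 8, "tx": 0, "ty": 0, "tz": 15, "roll": 0}, {"gripper": 8, "tx": 0, "ty": 0, "tz": 15, "roll": 0}, {"gripper": 8, "tx": 0, "ty": 0, "tz": 14, "roll": 0}, {"gripper": 8, "tx": 0, "ty": 0, "tz": 0, "roll": 0}, {"gripper": 8, "tx": 0, "ty": 0, "tz": 0, "roll": 0}]'

```text
clock: 14.57
position: [0.7137, -0.0261, 0.1486]
eef_rot: [-0.026, 1.0, -0.001, -0.002]
contact_force: [0.1, 0.1, -0.5]
width: 0.0177
grasp_force: 27.2
```

```bash
python3 - <<'E'
from h import *
st(); im,m=shot('wrist','w9.png'); blob(im,'blue',(250,0,380,420))
E
```

```text
t 14.6 p [ 0.7137 -0.0261  0.1486] u,v 127.2 303.8 mm w 0.0177 g 27.2 F [ 0.1  0.1 -0.5] yang 92.9 q [-0.    0.82  0.02  1.32 -0.01  1.    1.64]
blue n 5376 x 286 339 y 183 419
```

jog_arm --plan '[{"gripper": 8, "tx": 0, "ty": 7, "tz": 5, "roll": 0}, {"gripper": 8, "tx": 0, "ty": 0, "tz": 0, "roll": 0}, {"gripper": 26, "tx": 0, "ty": 0, "tz": 0, "roll": 0}, {"gripper": 26, "tx": 0, "ty": 0, "tz": 0, "roll": 0}, {"gripper": 26, "tx": 0, "ty": 0, "tz": 0, "roll": 0}, {"gripper": 26, "tx": 0, "ty": 0, "tz": -25, "roll": 0}, {"gripper": 26, "tx": 0, "ty": 0, "tz": -40, "roll": 0}, {"gripper": 40, "tx": 0, "ty": 0, "tz": -40, "roll": 0}, {"gripper": 40, "tx": 0, "ty": 0, "tz": -40, "roll": 0}, {"gripper": 40, "tx": 0, "ty": 0, "tz": 0, "roll": 0}]'

```text
clock: 15.45
position: [0.7186, -0.0171, 0.3019]
eef_rot: [-0.027, 1.0, -0.001, 0.01]
contact_force: [1.0, 0.1, 2.2]
width: 0.0399
grasp_force: 0.0
```

```bash
python3 - <<'E'
from h import *
st(); im,m=shot('wrist','w10.png'); blob(im,'blue',(150,50,400,420)); im,m=shot('scene','s10.png'); blob(im,'blue',(240,180,310,320))
h=cv2.cvtColor(im,cv2.COLOR_BGR2HSV);k=cv2.inRange(h,*map(np.array,HUE['blue']));k[:180]=0;k[330:]=0;k[:,:240]=0;k[:,320:]=0
n,_,S,c=cv2.connectedComponentsWithStats(k); print(S[1:],c[1:].round())
move((.5832,-.2859,.262),78.3)
E
```

```text
t 15.4 p [ 0.7186 -0.0171  0.3019] u,v 130.7 313.4 mm w 0.0399 g 0.0 F [1.  0.1 2.2] yang 93.1 q [-0.02  0.7   0.02  1.13 -0.01  1.29  1.63]
blue n 1218 x 306 328 y 151 254
blue n 130 x 242 277 y 228 283
[[257 228   1   1   1]
 [260 228   1   1   1]
 [251 235   1   1   1]
 [242 238   1   1   1]
 [265 268  13  16 126]] [[257. 228.]
 [260. 228.]
 [251. 235.]
 [242. 238.]
 [271. 275.]]
a0 93.1 roll 14.8 | total t [  75.  -290.1   31.7] rows 8 per [  9.4 -36.3   4. ]
```

```bash
python3 - <<'E'
from h import *
m=optics.camera_model('wrist')
for p in((.676,-.018,.005),(.685,-.018,.005),(.72,-.018,.15),(.735,-.018,.15),(.716,-.018,.095)): print(p,pix(m,p).round(), pix(optics.camera_model('scene'),p).round())
im=cv2.imread('pics/w10.png'); h=cv2.cvtColor(im,cv2.COLOR_BGR2HSV);k=cv2.inRange(h,*map(np.array,HUE['blue']));k[:,:250]=0;k[:,390:]=0
n,_,S,c=cv2.connectedComponentsWithStats(k); print([list(a) for a in S[1:] if a[4]>20])
E
```

```text
(0.676, -0.018, 0.005) [312. 161.] [284. 302.]
(0.685, -0.018, 0.005) [312. 169.] [282. 304.]
(0.72, -0.018, 0.15) [309. 240.] [270. 268.]
(0.735, -0.018, 0.15) [308. 260.] [266. 272.]
(0.716, -0.018, 0.095) [309. 217.] [272. 285.]
[[np.int32(308), np.int32(151), np.int32(15), np.int32(6), np.int32(72)], [np.int32(307), np.int32(165), np.int32(19), np.int32(27), np.int32(446)], [np.int32(306), np.int32(205), np.int32(23), np.int32(50), np.int32(700)]]
```

The blue marker's tip is at (315,153) and its top at (317,254), which matches standing in the cup leaning on the far rim. Next is the red marker.

jog_arm --plan '[{"gripper": 40, "tx": 0, "ty": 0, "tz": 0, "roll": 5}, {"gripper": 40, "tx": 0, "ty": 0, "tz": 0, "roll": 5}, {"gripper": 40, "tx": 0, "ty": 0, "tz": 0, "roll": 4.8}, {"gripper": 40, "tx": 9, "ty": -36, "tz": 0, "roll": 0}, {"gripper": 40, "tx": 9, "ty": -36, "tz": 0, "roll": 0}, {"gripper": 40, "tx": 9, "ty": -36, "tz": 0, "roll": 0}, {"gripper": 40, "tx": 9, "ty": -36, "tz": 0, "roll": 0}, {"gripper": 40, "tx": 9, "ty": -36, "tz": 8, "roll": 0}, {"gripper": 40, "tx": 10, "ty": -37, "tz": 8, "roll": 0}]'

```text
clock: 16.3
position: [0.6152, -0.2192, 0.2729]
eef_rot: [0.102, 0.995, 0.0, -0.001]
contact_force: [0.0, 0.1, -0.7]
width: 0.0396
grasp_force: 0.0
```

jog_arm --plan '[{"gripper": 40, "tx": 10, "ty": -37, "tz": 8, "roll": 0}, {"gripper": 40, "tx": 10, "ty": -36, "tz": 8, "roll": 0}, {"gripper": 40, "tx": 0, "ty": 0, "tz": 0, "roll": 0}, {"gripper": 40, "tx": 0, "ty": 0, "tz": 0, "roll": 0}]'

```text
clock: 16.63
position: [0.5787, -0.2891, 0.256]
eef_rot: [0.106, 0.994, -0.0, -0.003]
contact_force: [-0.3, 0.9, -0.4]
width: 0.0399
grasp_force: 0.0
```

```bash
python3 - <<'E'
from h import *
st(); im,m=shot('wrist','w11.png'); h=cv2.cvtColor(im,cv2.COLOR_BGR2HSV);k=cv2.inRange(h,*map(np.array,HUE['red']))
c=[x for x in cv2.findContours(k,0,1)[0] if cv2.contourArea(x)>150]; P=np.vstack(c)
for x in c: print(cv2.boundingRect(x))
move((.5832,-.2859,.0735),78.3); print(pix(m,[.549,-.2788,.052]),pix(m,[.5832,-.2859,.052]))
E
```

```text
t 16.6 p [ 0.5787 -0.2891  0.256 ] u,v 33.1 23.6 mm w 0.0399 g 0.0 F [-0.3  0.9 -0.4] yang 77.9 q [ 0.38  0.61  0.09  1.43 -0.06  1.1   1.84]
(308, 253, 15, 16)
(304, 179, 21, 57)
(304, 82, 21, 72)
a0 78.1 roll -0.2 | total t [ -2.3   0.7 183.1] rows 5 per [-0.5  0.1 36.6]
[314.95954578 182.63187523] [315.185683  222.5067663]
```

jog_arm --plan '[{"gripper": 40, "tx": 1, "ty": 1, "tz": 40, "roll": 0}, {"gripper": 40, "tx": 0, "ty": 0, "tz": 40, "roll": 0}, {"gripper": 40, "tx": 0, "ty": 0, "tz": 40, "roll": 0}, {"gripper": 40, "tx": 0, "ty": 0, "tz": 40, "roll": 0}, {"gripper": 40, "tx": 0, "ty": 0, "tz": 23, "roll": 0}, {"gripper": 40, "tx": 0, "ty": 0, "tz": 0, "roll": 0}, {"gripper": 8, "tx": 0, "ty": 0, "tz": 0, "roll": 0}, {"gripper": 8, "tx": 0, "ty": 0, "tz": 0, "roll": 0}, {"gripper": 8, "tx": 0, "ty": 0, "tz": 0, "roll": 0}, {"gripper": 8, "tx": 0, "ty": 0, "tz": 0, "roll": 0}]' --squeeze 25

```text
clock: 17.52
position: [0.5829, -0.2847, 0.0777]
eef_rot: [0.102, 0.995, -0.001, 0.002]
contact_force: [0.3, -0.1, -0.9]
width: 0.0169
grasp_force: 26.7
```

jog_arm --plan '[{"gripper": 8, "tx": 0, "ty": 0, "tz": -20, "roll": 0}, {"gripper": 8, "tx": 0, "ty": 0, "tz": -40, "roll": 0}, {"gripper": 8, "tx": 0, "ty": 0, "tz": -40, "roll": 0}, {"gripper": 8, "tx": 0, "ty": 0, "tz": -40, "roll": 0}, {"gripper": 8, "tx": 0, "ty": 0, "tz": -40, "roll": 0}, {"gripper": 8, "tx": 0, "ty": 0, "tz": -35, "roll": 0}, {"gripper": 8, "tx": 0, "ty": 0, "tz": 0, "roll": 0}]'

```text
clock: 18.1
position: [0.5849, -0.2863, 0.3016]
eef_rot: [0.102, 0.995, -0.003, 0.01]
contact_force: [0.7, -1.3, 0.3]
width: 0.0167
grasp_force: 26.7
```

```bash
python3 -c "
from h import *
st(); im,m=shot('wrist'); blob(im,'red',(250,0,390,440))"
```

```text
t 18.1 p [ 0.5849 -0.2863  0.3016] u,v 38.8 27.3 mm w 0.0167 g 26.7 F [ 0.7 -1.3  0.3] yang 78.3 q [ 0.37  0.57  0.09  1.37 -0.05  1.18  1.83]
red n 12296 x 279 333 y 7 408
```

jog_arm --plan '[{"gripper": 8, "tx": -30, "ty": 0, "tz": 0, "roll": 0}, {"gripper": 8, "tx": -30, "ty": 0, "tz": 0, "roll": 0}, {"gripper": 8, "tx": -28, "ty": 0, "tz": 0, "roll": 0}, {"gripper": 8, "tx": 0, "ty": 0, "tz": 20, "roll": 0}, {"gripper": 8, "tx": 0, "ty": 0, "tz": 10, "roll": 0}, {"gripper": 8, "tx": 0, "ty": 0, "tz": 8, "roll": 0}, {"gripper": 8, "tx": 0, "ty": 0, "tz": 8, "roll": 0}, {"gripper": 8, "tx": 0, "ty": 0, "tz": 8, "roll": 0}, {"gripper": 8, "tx": 0, "ty": 0, "tz": 8, "roll": 0}, {"gripper": 8, "tx": 0, "ty": 0, "tz": 0, "roll": 0}]'

```text
clock: 18.98
position: [0.6651, -0.3025, 0.2286]
eef_rot: [0.103, 0.995, -0.0, -0.002]
contact_force: [-3.6, 1.0, 4.4]
width: 0.0166
grasp_force: 39.1
```

jog_arm --plan '[{"gripper": 8, "tx": -3, "ty": 0, "tz": 6, "roll": 0}, {"gripper": 8, "tx": -3, "ty": 0, "tz": 6, "roll": 0}, {"gripper": 8, "tx": -3, "ty": 0, "tz": 2, "roll": 0}, {"gripper": 8, "tx": -3, "ty": 0, "tz": 0, "roll": 0}, {"gripper": 8, "tx": 0, "ty": 0, "tz": 0, "roll": 0}]'

```text
clock: 19.4
position: [0.6709, -0.3045, 0.2168]
eef_rot: [0.103, 0.995, 0.001, -0.01]
contact_force: [-19.8, 5.8, 17.3]
width: 0.0172
grasp_force: 53.1
```

```bash
python3 -c "
from h import *
st(); im,m=shot('wrist','w12.png'); blob(im,'red',(270,0,355,425)); blob(im,'red',(270,100,355,300))"
```

```text
t 19.4 p [ 0.6709 -0.3045  0.2168] u,v 126.5 22.1 mm w 0.0172 g 53.1 F [-19.8   5.8  17.3] yang 78.2 q [ 0.35  0.81  0.09  1.15 -0.07  1.21  1.81]
red n 5577 x 287 338 y 201 424
red n 1842 x 293 329 y 201 299
```

```bash
python3 -c "
from h import *
tilt(311,203,.117,.028)"
```

```text
tip [ 0.609  -0.2901  0.2874] tilt below horiz -56 [ 65.   1. -97.] miss 0.045
tip [ 0.6445 -0.2981  0.0749] tilt below horiz 78 [ 24.   1. 114.] miss 0.045
```

jog_arm --plan '[{"gripper": 8, "tx": 25, "ty": 0, "tz": 0, "roll": 0}, {"gripper": 8, "tx": 0, "ty": 0, "tz": -40, "roll": 0}, {"gripper": 8, "tx": 0, "ty": 0, "tz": -40, "roll": 0}, {"gripper": 8, "tx": 0, "ty": 0, "tz": 0, "roll": -7}, {"gripper": 8, "tx": 0, "ty": 0, "tz": 0, "roll": -7}, {"gripper": 8, "tx": -11, "ty": 34, "tz": 0, "roll": -0.8}, {"gripper": 8, "tx": -11, "ty": 34, "tz": 0, "roll": 0}, {"gripper": 8, "tx": -11, "ty": 34, "tz": 0, "roll": 0}, {"gripper": 8, "tx": -11, "ty": 34, "tz": 0, "roll": 0}, {"gripper": 8, "tx": -11, "ty": 34, "tz": 0, "roll": 0}]'

```text
clock: 20.28
position: [0.6997, -0.1255, 0.2934]
eef_rot: [-0.027, 1.0, 0.0, -0.001]
contact_force: [0.4, -0.8, 0.3]
width: 0.0168
grasp_force: 49.7
```

jog_arm --plan '[{"gripper": 8, "tx": -11, "ty": 34, "tz": 0, "roll": 0}, {"gripper": 8, "tx": -11, "ty": 34, "tz": 0, "roll": 0}, {"gripper": 8, "tx": 0, "ty": 0, "tz": 0, "roll": 0}, {"gripper": 8, "tx": 0, "ty": 0, "tz": 0, "roll": 0}]'

```text
clock: 20.62
position: [0.7185, -0.0533, 0.293]
eef_rot: [-0.03, 1.0, 0.001, -0.001]
contact_force: [-0.5, -2.3, -0.6]
width: 0.0165
grasp_force: 49.7
```

```bash
python3 -c "
from h import *
st(); im,m=shot('wrist','w13.png'); blob(im,'red',(270,100,355,300)); move((.714,-.057,.154),93); blob(im,'blue',(270,100,450,300))"
```

```text
t 20.6 p [ 0.7185 -0.0533  0.293 ] u,v 136.0 277.6 mm w 0.0165 g 49.7 F [-0.5 -2.3 -0.6] yang 93.5 q [ 0.03  0.72  0.03  1.12 -0.02  1.31  1.69]
red n 1727 x 293 329 y 198 299
a0 93.2 roll 0.2 | total t [  4.3   0.2 139.2] rows 4 per [ 1.1  0.  34.8]
blue n 1438 x 342 377 y 161 266
```

jog_arm --plan '[{"gripper": 8, "tx": 4, "ty": -4, "tz": 20, "roll": 0}, {"gripper": 8, "tx": 0, "ty": 0, "tz": 30, "roll": 0}, {"gripper": 8, "tx": 0, "ty": 0, "tz": 30, "roll": 0}, {"gripper": 8, "tx": 0, "ty": 0, "tz": 25, "roll": 0}, {"gripper": 8, "tx": 0, "ty": 0, "tz": 15, "roll": 0}, {"gripper": 8, "tx": 0, "ty": 0, "tz": 12, "roll": 0}, {"gripper": 8, "tx": 0, "ty": 0, "tz": 5, "roll": 0}, {"gripper": 8, "tx": 0, "ty": 0, "tz": 0, "roll": 0}, {"gripper": 8, "tx": 0, "ty": 0, "tz": 0, "roll": 0}]'

```text
clock: 21.42
position: [0.7159, -0.063, 0.1582]
eef_rot: [-0.027, 1.0, -0.0, 0.001]
contact_force: [0.6, -0.1, 0.2]
width: 0.0169
grasp_force: 49.6
```

jog_arm --plan '[{"gripper": 24, "tx": 0, "ty": 0, "tz": 0, "roll": 0}, {"gripper": 24, "tx": 0, "ty": 0, "tz": 0, "roll": 0}, {"gripper": 24, "tx": 0, "ty": 0, "tz": 0, "roll": 0}, {"gripper": 24, "tx": 0, "ty": 0, "tz": -25, "roll": 0}, {"gripper": 24, "tx": 0, "ty": 0, "tz": -40, "roll": 0}, {"gripper": 40, "tx": 0, "ty": 0, "tz": -40, "roll": 0}, {"gripper": 40, "tx": 0, "ty": 0, "tz": -40, "roll": 0}, {"gripper": 40, "tx": 0, "ty": 0, "tz": 0, "roll": 0}, {"gripper": 40, "tx": 0, "ty": 0, "tz": 0, "roll": 0}]' --squeeze 25

```text
clock: 22.17
position: [0.7171, -0.0622, 0.3072]
eef_rot: [-0.027, 1.0, -0.001, 0.005]
contact_force: [-0.3, 0.1, -0.5]
width: 0.04
grasp_force: 0.0
```

```bash
python3 -c "
from h import *
st(); im,m=shot('wrist','w14.png'); blob(im,'red',(200,100,400,300)); blob(im,'blue',(200,100,450,300)); move((.5675,-.3944,.27),81.4)
for p in((.689,-.056,.005),(.73,-.056,.155)): print(pix(m,p))"
```

```text
t 22.2 p [ 0.7171 -0.0622  0.3072] u,v 135.9 268.7 mm w 0.0400 g 0.0 F [-0.3  0.1 -0.5] yang 93.1 q [ 0.04  0.7   0.03  1.11 -0.02  1.32  1.69]
red n 1401 x 300 322 y 156 259
blue n 1388 x 350 386 y 158 259
a0 93.1 roll 11.7 | total t [  96.9 -350.8   34. ] rows 10 per [  9.7 -35.1   3.4]
[318.09665776 169.72309952]
[317.74458292 247.35122643]
```

jog_arm --plan '[{"gripper": 40, "tx": 0, "ty": 0, "tz": 0, "roll": 6}, {"gripper": 40, "tx": 0, "ty": 0, "tz": 0, "roll": 5.7}, {"gripper": 40, "tx": 10, "ty": -35, "tz": 0, "roll": 0}, {"gripper": 40, "tx": 10, "ty": -35, "tz": 0, "roll": 0}, {"gripper": 40, "tx": 10, "ty": -35, "tz": 0, "roll": 0}, {"gripper": 40, "tx": 10, "ty": -35, "tz": 0, "roll": 0}, {"gripper": 40, "tx": 10, "ty": -35, "tz": 0, "roll": 0}, {"gripper": 40, "tx": 10, "ty": -35, "tz": 0, "roll": 0}, {"gripper": 40, "tx": 10, "ty": -35, "tz": 0, "roll": 0}, {"gripper": 40, "tx": 10, "ty": -35, "tz": 10, "roll": 0}]'

```text
clock: 23.05
position: [0.5938, -0.3285, 0.2924]
eef_rot: [0.075, 0.997, -0.0, 0.0]
contact_force: [0.3, -1.1, -0.8]
width: 0.04
grasp_force: 0.0
```

jog_arm --plan '[{"gripper": 40, "tx": 9, "ty": -35, "tz": 12, "roll": 0}, {"gripper": 40, "tx": 9, "ty": -36, "tz": 12, "roll": 0}, {"gripper": 40, "tx": 0, "ty": 0, "tz": 0, "roll": 0}, {"gripper": 40, "tx": 0, "ty": 0, "tz": 0, "roll": 0}]'

```text
clock: 23.38
position: [0.5623, -0.3975, 0.2649]
eef_rot: [0.078, 0.997, 0.0, -0.003]
contact_force: [0.1, 1.1, 0.4]
width: 0.04
grasp_force: 0.0
```

```bash
python3 - <<'E'
from h import *
st(); im,m=shot('wrist','w15.png'); h=cv2.cvtColor(im,cv2.COLOR_BGR2HSV); print(pix(m,[.5329,-.3892,.052]),pix(m,[.5675,-.3944,.052]))
k=cv2.inRange(h,(0,0,0),(180,120,55)); k[:60]=0;k[275:]=0;k[:,:270]=0;k[:,360:]=0
for c in cv2.findContours(k,0,1)[0]:
    if cv2.contourArea(c)>60: print(cv2.boundingRect(c),cv2.minAreaRect(c)[2])
move((.5675,-.3944,.075),81.4)
E
```

```text
t 23.4 p [ 0.5623 -0.3975  0.2649] u,v 33.1 -86.1 mm w 0.0400 g 0.0 F [0.1 1.1 0.4] yang 81.0 q [ 0.54  0.68  0.09  1.28 -0.06  1.19  2.04]
[314.27187649 182.58403822] [314.54879106 221.49340752]
(305, 209, 19, 36) 90.0
(304, 138, 19, 49) 90.0
(302, 85, 21, 23) 90.0
a0 81.3 roll -0.1 | total t [ -2.6   0.8 191. ] rows 5 per [-0.5  0.2 38.2]
```

jog_arm --plan '[{"gripper": 40, "tx": 1, "ty": 1, "tz": 40, "roll": 0}, {"gripper": 40, "tx": 0, "ty": 0, "tz": 40, "roll": 0}, {"gripper": 40, "tx": 0, "ty": 0, "tz": 40, "roll": 0}, {"gripper": 40, "tx": 0, "ty": 0, "tz": 40, "roll": 0}, {"gripper": 40, "tx": 0, "ty": 0, "tz": 29, "roll": 0}, {"gripper": 40, "tx": 0, "ty": 0, "tz": 0, "roll": 0}, {"gripper": 8, "tx": 0, "ty": 0, "tz": 0, "roll": 0}, {"gripper": 8, "tx": 0, "ty": 0, "tz": 0, "roll": 0}, {"gripper": 8, "tx": 0, "ty": 0, "tz": 0, "roll": 0}, {"gripper": 8, "tx": 0, "ty": 0, "tz": 0, "roll": 0}]' --squeeze 25

```text
clock: 24.27
position: [0.5672, -0.395, 0.0829]
eef_rot: [0.075, 0.997, -0.002, 0.003]
contact_force: [0.0, -1.6, 2.7]
width: 0.0081
grasp_force: 2.8
```

jog_arm --plan '[{"gripper": 8, "tx": 0, "ty": 0, "tz": -20, "roll": 0}, {"gripper": 8, "tx": 0, "ty": 0, "tz": -40, "roll": 0}, {"gripper": 8, "tx": 0, "ty": 0, "tz": -40, "roll": 0}, {"gripper": 8, "tx": 0, "ty": 0, "tz": -40, "roll": 0}, {"gripper": 8, "tx": 0, "ty": 0, "tz": -40, "roll": 0}, {"gripper": 8, "tx": 0, "ty": 0, "tz": -40, "roll": 0}, {"gripper": 8, "tx": 0, "ty": 0, "tz": 0, "roll": 0}]'

```text
clock: 24.85
position: [0.5687, -0.3956, 0.3122]
eef_rot: [0.075, 0.997, -0.005, 0.01]
contact_force: [0.7, -0.9, 1.6]
width: 0.0077
grasp_force: 0.0
```

```bash
python3 - <<'E'
from h import *
st(); im,m=shot('wrist','w16.png'); h=cv2.cvtColor(im,cv2.COLOR_BGR2HSV)
k=cv2.inRange(h,(0,0,0),(180,120,55)); print(''.join('#' if k[y,308] else '.' for y in range(0,440,8)))
E
```

```text
t 24.9 p [ 0.5687 -0.3956  0.3122] u,v 39.1 -83.2 mm w 0.0077 g 0.0 F [ 0.7 -0.9  1.6] yang 81.4 q [ 0.53  0.64  0.09  1.22 -0.05  1.26  2.04]
..........##...........................................
```

Missed because the grip was too high (TCP 0.083). I'll re-measure and retry lower.

jog_arm --plan '[{"gripper": 40, "tx": 0, "ty": 0, "tz": 20, "roll": 0}, {"gripper": 40, "tx": 0, "ty": 0, "tz": 20, "roll": 0}, {"gripper": 40, "tx": 0, "ty": 0, "tz": 0, "roll": 0}, {"gripper": 40, "tx": 0, "ty": 0, "tz": 0, "roll": 0}, {"gripper": 40, "tx": 0, "ty": 0, "tz": 0, "roll": 0}]' --squeeze 25

```text
clock: 25.32
position: [0.5656, -0.3934, 0.2601]
eef_rot: [0.075, 0.997, -0.0, 0.001]
contact_force: [0.5, -0.3, 0.3]
width: 0.04
grasp_force: 0.0
```

```bash
python3 - <<'E'
from h import *
st(); im,m=shot('wrist','w15.png'); h=cv2.cvtColor(im,cv2.COLOR_BGR2HSV); print(pix(m,[.5329,-.3892,.052]),pix(m,[.5675,-.3944,.052]))
k=cv2.inRange(h,(0,0,0),(180,120,55)); k[:60]=0;k[285:]=0;k[:,:250]=0;k[:,380:]=0
for c in cv2.findContours(k,0,1)[0]:
    if cv2.contourArea(c)>60: print(cv2.boundingRect(c),cv2.minAreaRect(c))
move((.5675,-.3944,.0755),81.4)
E
```

```text
t 25.3 p [ 0.5656 -0.3934  0.2601] u,v 35.7 -81.5 mm w 0.0400 g 0.0 F [ 0.5 -0.3  0.3] yang 81.4 q [ 0.53  0.68  0.08  1.29 -0.06  1.17  2.04]
[309.40002697 178.4100163 ] [309.55351773 218.08938471]
(304, 205, 20, 42) ((313.5, 225.5), (19.0, 41.0), -0.0)
(303, 134, 20, 50) ((312.06787109375, 158.19729614257812), (49.08075714111328, 18.3453311920166), 87.70938873291016)
(300, 79, 21, 23) ((310.0, 90.0), (22.0, 20.0), 90.0)
a0 81.4 roll -0.0 | total t [ -1.8  -0.5 185.1] rows 5 per [-0.4 -0.1 37. ]
```

jog_arm --plan '[{"gripper": 40, "tx": -1, "ty": 1, "tz": 40, "roll": 0}, {"gripper": 40, "tx": 0, "ty": 0, "tz": 40, "roll": 0}, {"gripper": 40, "tx": 0, "ty": 0, "tz": 40, "roll": 0}, {"gripper": 40, "tx": 0, "ty": 0, "tz": 40, "roll": 0}, {"gripper": 40, "tx": 0, "ty": 0, "tz": 22, "roll": 0}, {"gripper": 40, "tx": 0, "ty": 0, "tz": 0, "roll": 0}, {"gripper": 40, "tx": 0, "ty": 0, "tz": 0, "roll": 0}, {"gripper": 40, "tx": 0, "ty": 0, "tz": 0, "roll": 0}]'

```text
clock: 26.03
position: [0.5683, -0.3939, 0.0802]
eef_rot: [0.075, 0.997, -0.002, 0.002]
contact_force: [-0.2, 0.0, 1.0]
width: 0.04
grasp_force: 0.0
```

jog_arm --plan '[{"gripper": 40, "tx": 0, "ty": 0, "tz": 6, "roll": 0}, {"gripper": 40, "tx": 0, "ty": 0, "tz": 0, "roll": 0}, {"gripper": 8, "tx": 0, "ty": 0, "tz": 0, "roll": 0}, {"gripper": 8, "tx": 0, "ty": 0, "tz": 0, "roll": 0}, {"gripper": 8, "tx": 0, "ty": 0, "tz": 0, "roll": 0}, {"gripper": 8, "tx": 0, "ty": 0, "tz": 0, "roll": 0}, {"gripper": 8, "tx": 0, "ty": 0, "tz": 0, "roll": 0}]'

```text
clock: 26.62
position: [0.567, -0.3929, 0.0725]
eef_rot: [0.075, 0.997, -0.001, 0.001]
contact_force: [-0.5, 1.0, 5.3]
width: 0.0168
grasp_force: 26.1
```

jog_arm --plan '[{"gripper": 8, "tx": 0, "ty": 0, "tz": -20, "roll": 0}, {"gripper": 8, "tx": 0, "ty": 0, "tz": -40, "roll": 0}, {"gripper": 8, "tx": 0, "ty": 0, "tz": -40, "roll": 0}, {"gripper": 8, "tx": 0, "ty": 0, "tz": -40, "roll": 0}, {"gripper": 8, "tx": 0, "ty": 0, "tz": -40, "roll": 0}, {"gripper": 8, "tx": 0, "ty": 0, "tz": -40, "roll": 0}, {"gripper": 8, "tx": 0, "ty": 0, "tz": 0, "roll": 0}, {"gripper": 8, "tx": 0, "ty": 0, "tz": 0, "roll": 0}]'

```text
clock: 27.28
position: [0.5673, -0.3932, 0.2944]
eef_rot: [0.075, 0.997, -0.002, 0.003]
contact_force: [0.6, 0.3, -0.4]
width: 0.0167
grasp_force: 25.4
```

```bash
python3 -c "
from h import *
st()"
```

```text
t 27.3 p [ 0.5673 -0.3932  0.2944] u,v 37.3 -81.0 mm w 0.0167 g 25.4 F [ 0.6  0.3 -0.4] yang 81.4 q [ 0.53  0.65  0.09  1.24 -0.06  1.24  2.04]
```

jog_arm --plan '[{"gripper": 8, "tx": -30, "ty": 0, "tz": 0, "roll": 0}, {"gripper": 8, "tx": -30, "ty": 0, "tz": 0, "roll": 0}, {"gripper": 8, "tx": -28, "ty": 0, "tz": 0, "roll": 0}, {"gripper": 8, "tx": 0, "ty": 0, "tz": 20, "roll": 0}, {"gripper": 8, "tx": 0, "ty": 0, "tz": 9, "roll": 0}, {"gripper": 8, "tx": 0, "ty": 0, "tz": 9, "roll": 0}, {"gripper": 8, "tx": 0, "ty": 0, "tz": 8, "roll": 0}, {"gripper": 8, "tx": 0, "ty": 0, "tz": 8, "roll": 0}, {"gripper": 8, "tx": 0, "ty": 0, "tz": 8, "roll": 0}, {"gripper": 8, "tx": 0, "ty": 0, "tz": 0, "roll": 0}]'

```text
clock: 28.12
position: [0.6513, -0.4063, 0.2295]
eef_rot: [0.076, 0.997, -0.0, -0.002]
contact_force: [-3.5, 0.5, 6.8]
width: 0.0174
grasp_force: 37.5
```

jog_arm --plan '[{"gripper": 8, "tx": -3, "ty": 0, "tz": 7, "roll": 0}, {"gripper": 8, "tx": -3, "ty": 0, "tz": 7, "roll": 0}, {"gripper": 8, "tx": -3, "ty": 0, "tz": 6, "roll": 0}, {"gripper": 8, "tx": -2, "ty": 0, "tz": 2, "roll": 0}, {"gripper": 8, "tx": 0, "ty": 0, "tz": 0, "roll": 0}]'

```text
clock: 28.53
position: [0.6562, -0.409, 0.2117]
eef_rot: [0.077, 0.997, -0.0, -0.008]
contact_force: [-18.7, 6.3, 22.2]
width: 0.017
grasp_force: 57.6
```

```bash
python3 - <<'E'
from h import *
st(); im,m=shot('wrist','w16.png'); h=cv2.cvtColor(im,cv2.COLOR_BGR2HSV)
k=cv2.inRange(h,(0,0,0),(180,120,55)); print([(y,''.join('#' if k[y,x] else '.' for x in range(270,360,3))) for y in range(140,290,10)])
for v in(175,185,195,205): tilt(311,v,.116,.0235)
E
```

```text
t 28.5 p [ 0.6562 -0.409   0.2117] u,v 127.6 -83.3 mm w 0.0170 g 57.6 F [-18.7   6.3  22.2] yang 81.2 q [ 0.49  0.88  0.09  1.01 -0.06  1.27  1.98]
[(140, '..............................'), (150, '..............................'), (160, '..............................'), (170, '..............................'), (180, '..............................'), (190, '..............................'), (200, '..........#########...........'), (210, '..............................'), (220, '.........###########..........'), (230, '.........###########..........'), (240, '............########..........'), (250, '...................#..........'), (260, '..............................'), (270, '..............................'), (280, '........##....................')]
tip [ 0.5899 -0.3971  0.2829] tilt below horiz -54 [ 68.   1. -94.] miss 0.057
tip [ 0.6098 -0.401   0.0821] tilt below horiz 67 [ 45.   1. 107.] miss 0.057
tip [ 0.591  -0.3972  0.2837] tilt below horiz -55 [ 67.   1. -94.] miss 0.053
tip [ 0.6165 -0.4021  0.0793] tilt below horiz 71 [ 38.   1. 110.] miss 0.053
tip [ 0.5922 -0.3974  0.2845] tilt below horiz -55 [ 66.   1. -95.] miss 0.049
tip [ 0.6235 -0.4032  0.077 ] tilt below horiz 74 [ 31.   1. 112.] miss 0.049
tip [ 0.5933 -0.3976  0.2853] tilt below horiz -56 [ 65.   1. -96.] miss 0.045
tip [ 0.6306 -0.4043  0.0751] tilt below horiz 78 [ 24.   1. 114.] miss 0.045
```

jog_arm --plan '[{"gripper": 8, "tx": 40, "ty": 0, "tz": 0, "roll": 0}, {"gripper": 8, "tx": 0, "ty": 0, "tz": -40, "roll": 0}, {"gripper": 8, "tx": 0, "ty": 0, "tz": -41, "roll": 0}, {"gripper": 8, "tx": 0, "ty": 0, "tz": -8, "roll": 7.1}, {"gripper": 8, "tx": 0, "ty": 0, "tz": 0, "roll": 7.1}, {"gripper": 8, "tx": 0, "ty": 0, "tz": 0, "roll": 7.1}, {"gripper": 8, "tx": 0, "ty": 0, "tz": 0, "roll": 7.1}, {"gripper": 8, "tx": 0, "ty": 0, "tz": 0, "roll": 7.1}, {"gripper": 8, "tx": 0, "ty": 0, "tz": 0, "roll": 7.1}, {"gripper": 8, "tx": 0, "ty": 0, "tz": 0, "roll": 7.1}]'

```text
clock: 29.42
position: [0.6227, -0.4011, 0.2935]
eef_rot: [0.491, 0.871, -0.0, -0.003]
contact_force: [0.1, 0.8, -0.3]
width: 0.0169
grasp_force: 48.9
```

jog_arm --plan '[{"gripper": 8, "tx": 0, "ty": 0, "tz": 0, "roll": 7.1}, {"gripper": 8, "tx": 0, "ty": 0, "tz": 0, "roll": 7.1}, {"gripper": 8, "tx": 0, "ty": 0, "tz": 0, "roll": 7.1}, {"gripper": 8, "tx": 0, "ty": 0, "tz": 0, "roll": 7.1}, {"gripper": 8, "tx": 35, "ty": 6, "tz": 0, "roll": 0}, {"gripper": 8, "tx": 35, "ty": 6, "tz": 0, "roll": 0}, {"gripper": 8, "tx": 35, "ty": 6, "tz": 0, "roll": 0}, {"gripper": 8, "tx": 35, "ty": 6, "tz": 0, "roll": 0}, {"gripper": 8, "tx": 0, "ty": 0, "tz": 0, "roll": 0}, {"gripper": 8, "tx": 0, "ty": 0, "tz": 0, "roll": 0}]'

```text
clock: 30.25
position: [0.6403, -0.256, 0.2941]
eef_rot: [0.685, 0.729, -0.0, -0.003]
contact_force: [-0.0, -0.3, -0.2]
width: 0.0174
grasp_force: 48.9
```

```bash
python3 - <<'E'
from h import *
st(); move((.659,-.080,.295),3)
E
```

```text
t 30.2 p [ 0.6403 -0.256   0.2941] u,v 89.0 65.5 mm w 0.0174 g 48.9 F [-0.  -0.3 -0.2] yang 3.6 q [ 0.14  0.69  0.42  1.24 -0.28  1.28  0.62]
a0 3.6 roll 0.6 | total t [174.8  27.9  -0.9] rows 5 per [35.   5.6 -0.2]
```

jog_arm --plan '[{"gripper": 8, "tx": 35, "ty": 5.5, "tz": 0, "roll": 0}, {"gripper": 8, "tx": 35, "ty": 5.5, "tz": 0, "roll": 0}, {"gripper": 8, "tx": 35, "ty": 5.5, "tz": 0, "roll": 0}, {"gripper": 8, "tx": 35, "ty": 5.5, "tz": 0, "roll": 0}, {"gripper": 8, "tx": 34, "ty": 5.5, "tz": 0, "roll": 0}, {"gripper": 8, "tx": 0, "ty": 0, "tz": 0, "roll": 0}, {"gripper": 8, "tx": 0, "ty": 0, "tz": 0, "roll": 0}, {"gripper": 8, "tx": 0, "ty": 0, "tz": 0, "roll": 0}]'

```text
clock: 30.92
position: [0.6569, -0.0872, 0.2951]
eef_rot: [0.688, 0.726, -0.002, -0.0]
contact_force: [0.6, -0.3, 0.0]
width: 0.0168
grasp_force: 48.9
```

```bash
python3 - <<'E'
from h import *
st(); move((.659,-.080,.149),3); shot('wrist','w17.png')
E
```

```text
t 30.9 p [ 0.6569 -0.0872  0.2951] u,v 80.1 234.9 mm w 0.0168 g 48.9 F [ 0.6 -0.3  0. ] yang 3.1 q [-0.13  0.64  0.43  1.33 -0.26  1.23  0.37]
a0 3.1 roll 0.1 | total t [  7.1   2.5 146.1] rows 4 per [ 1.8  0.6 36.5]
```

View pics/w17.png

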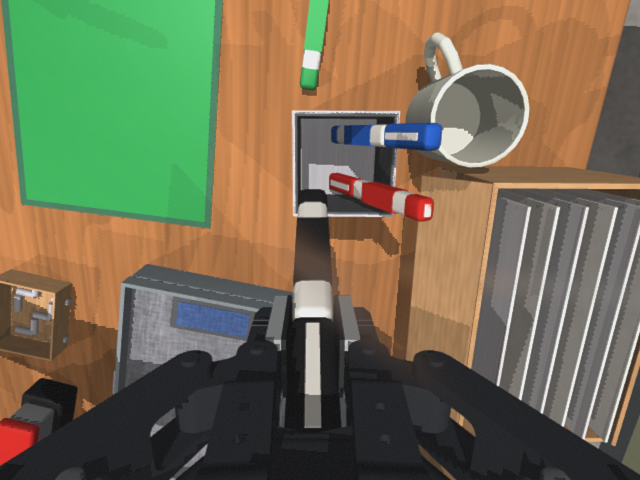

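The picture shows blue (385,135) and red (380,195) standing in the cup, rim corners at (293,112), (400,112), (398,213) and (295,217), and black above the near half at (313,195). One view is left. Lower black in.

jog_arm --plan '[{"gripper": 8, "tx": 7, "ty": 2, "tz": 20, "roll": 0}, {"gripper": 8, "tx": 0, "ty": 0, "tz": 30, "roll": 0}, {"gripper": 8, "tx": 0, "ty": 0, "tz": 30, "roll": 0}, {"gripper": 8, "tx": 0, "ty": 0, "tz": 25, "roll": 0}, {"gripper": 8, "tx": 0, "ty": 0, "tz": 18, "roll": 0}, {"gripper": 8, "tx": 0, "ty": 0, "tz": 15, "roll": 0}, {"gripper": 8, "tx": 0, "ty": 0, "tz": 10, "roll": 0}, {"gripper": 8, "tx": 0, "ty": 0, "tz": 0, "roll": 0}, {"gripper": 8, "tx": 0, "ty": 0, "tz": 0, "roll": 0}]'

```text
clock: 31.72
position: [0.6594, -0.0795, 0.1482]
eef_rot: [0.687, 0.726, -0.001, 0.0]
contact_force: [-0.1, 0.2, -0.2]
width: 0.0176
grasp_force: 49.0
```

jog_arm --plan '[{"gripper": 26, "tx": 0, "ty": 0, "tz": 0, "roll": 0}, {"gripper": 26, "tx": 0, "ty": 0, "tz": 0, "roll": 0}, {"gripper": 26, "tx": 0, "ty": 0, "tz": 0, "roll": 0}, {"gripper": 26, "tx": 0, "ty": 0, "tz": -25, "roll": 0}, {"gripper": 26, "tx": 0, "ty": 0, "tz": -40, "roll": 0}, {"gripper": 40, "tx": 0, "ty": 0, "tz": -40, "roll": 0}, {"gripper": 40, "tx": 0, "ty": 0, "tz": -40, "roll": 0}, {"gripper": 40, "tx": 0, "ty": 0, "tz": 0, "roll": 0}, {"gripper": 40, "tx": 0, "ty": 0, "tz": 0, "roll": 0}]' --squeeze 25

```text
clock: 32.47
position: [0.6611, -0.0785, 0.2976]
eef_rot: [0.686, 0.727, 0.002, 0.004]
contact_force: [0.0, 0.1, -1.5]
width: 0.0395
grasp_force: 0.0
```

```bash
python3 - <<'E'
from h import *
st(); im,m=shot('wrist','w18.png'); h=cv2.cvtColor(im,cv2.COLOR_BGR2HSV); k=cv2.inRange(h,(0,0,0),(180,120,45))
print('\n'.join(str(y)+' '+''.join('#' if k[y,x] else '.' for x in range(270,420,4)) for y in range(100,300,8)))
for p in((.6576,-.050,.005),(.659,-.09,.15),(.674+.042,-.038+.042,.095),(.674-.042,-.08,.095)): print(pix(m,p).round())
blob(im,'blue',(250,60,520,300));blob(im,'red',(250,60,520,300))
# green marker axis from this picture
k=cv2.inRange(h,*map(np.array,HUE['green'])); k[:,:240]=0
for c in cv2.findContours(k,0,1)[0]:
    if cv2.contourArea(c)>60: print('green',cv2.boundingRect(c))
E
```

```text
t 32.5 p [ 0.6611 -0.0785  0.2976] u,v 83.0 244.2 mm w 0.0395 g 0.0 F [ 0.   0.1 -1.5] yang 3.3 q [-0.15  0.64  0.43  1.33 -0.27  1.23  0.36]
100 ......................................
108 ......................................
116 ......................................
124 ......................................
132 .....#...................####.........
140 .....#................................
148 .....#................................
156 .....#................................
164 .....#...###.............###..........
172 .....#..................####..........
180 .....#...###............####..........
188 .....#..#####...........####..........
196 .....#..#####.........................
204 .....###........##....................
212 ....................#.................
220 ........#..##............#............
228 ............#.........................
236 ......................................
244 ......................................
252 ......................................
260 ......................................
268 ......................................
276 ......................................
284 ......................................
292 ......................................
[307. 175.]
[305. 252.]
[382. 125.]
[276. 220.]
blue n 1509 x 324 428 y 135 162
red n 1586 x 322 421 y 181 231
green (293, 78, 18, 21)
green (297, 2, 24, 60)
```

Black stands too. Now to the green marker on the desk.

```bash
python3 -c "
from h import *
move((.648,.066,.28),-5)"
```

```text
a0 3.3 roll 8.3 | total t [142.2 -24.4  14.8] rows 4 per [35.5 -6.1  3.7]
```

jog_arm --plan '[{"gripper": 40, "tx": 0, "ty": 0, "tz": 0, "roll": 4.3}, {"gripper": 40, "tx": 0, "ty": 0, "tz": 0, "roll": 4}, {"gripper": 40, "tx": 35, "ty": -6, "tz": 0, "roll": 0}, {"gripper": 40, "tx": 35, "ty": -6, "tz": 0, "roll": 0}, {"gripper": 40, "tx": 36, "ty": -6, "tz": 7, "roll": 0}, {"gripper": 40, "tx": 36, "ty": -6, "tz": 7, "roll": 0}, {"gripper": 40, "tx": 0, "ty": 0, "tz": 0, "roll": 0}, {"gripper": 40, "tx": 0, "ty": 0, "tz": 0, "roll": 0}, {"gripper": 40, "tx": 0, "ty": 0, "tz": 0, "roll": 0}]'

```text
clock: 33.27
position: [0.6474, 0.0655, 0.2776]
eef_rot: [0.737, 0.676, -0.002, -0.0]
contact_force: [-0.2, -0.8, -0.1]
width: 0.0402
grasp_force: 0.0
```

```bash
cat >> h.py <<'E'
def desk(im,m,col,roi):
    h=cv2.cvtColor(im,cv2.COLOR_BGR2HSV); k=cv2.inRange(h,*map(np.array,HUE[col])); r=np.zeros_like(k); r[roi[1]:roi[3],roi[0]:roi[2]]=1; k*=r
    P=np.vstack([c for c in cv2.findContours(k,0,1)[0] if cv2.contourArea(c)>40]); b=cv2.boxPoints(cv2.minAreaRect(P))
    W=np.array([onz(m,*q,.009)[:2] for q in b]); e=W[1]-W[0] if np.linalg.norm(W[1]-W[0])>np.linalg.norm(W[2]-W[1]) else W[2]-W[1]
    c=W.mean(0); L=np.linalg.norm(e); e/=L
    if e[1]<0:e=-e
    print(col,'c',c.round(4),'len',L.round(3),'ang',np.degrees(np.arctan2(e[1],e[0])).round(1),'pix',b.mean(0).round()); return c,e
E
python3 - <<'E'
from h import *
im,m=shot('wrist','w19.png'); st()
c,e=desk(im,m,'green',(250,0,390,300))
g=c-e*.035; move((g[0],g[1],.05),np.degrees(np.arctan2(e[1],e[0]))-90); print(g)
E
```

```text
t 33.3 p [0.6477 0.0641 0.2783] u,v 48.5 383.2 mm w 0.0400 g 0.0 F [-0.1  0.   0.2] yang -5.1 q [-0.39  0.63  0.47  1.4  -0.29  1.18  0.02]
green c [0.6534 0.1062] len 0.157 ang 85.4 pix [314. 160.]
a0 -5.1 roll -0.6 | total t [  7.4   2.3 228.3] rows 6 per [ 1.2  0.4 38. ]
[0.65058829 0.07134052]
```

jog_arm --plan '[{"gripper": 40, "tx": 7, "ty": 2.5, "tz": 38, "roll": 0}, {"gripper": 40, "tx": 0, "ty": 0, "tz": 38, "roll": 0}, {"gripper": 40, "tx": 0, "ty": 0, "tz": 38, "roll": 0}, {"gripper": 40, "tx": 0, "ty": 0, "tz": 38, "roll": 0}, {"gripper": 40, "tx": 0, "ty": 0, "tz": 38, "roll": 0}, {"gripper": 40, "tx": 0, "ty": 0, "tz": 38, "roll": 0}, {"gripper": 40, "tx": 0, "ty": 0, "tz": 0, "roll": 0}, {"gripper": 40, "tx": 0, "ty": 0, "tz": 0, "roll": 0}, {"gripper": 40, "tx": 0, "ty": 0, "tz": 0, "roll": 0}]'

```text
clock: 34.07
position: [0.6531, 0.0709, 0.0534]
eef_rot: [0.738, 0.675, 0.001, 0.002]
contact_force: [0.4, -0.7, -0.0]
width: 0.04
grasp_force: 0.0
```

jog_arm --plan '[{"gripper": 40, "tx": 0, "ty": -2, "tz": 20.5, "roll": 0}, {"gripper": 40, "tx": 0, "ty": 0, "tz": 0, "roll": 0}, {"gripper": 40, "tx": 0, "ty": 0, "tz": 0, "roll": 0}, {"gripper": 8, "tx": 0, "ty": 0, "tz": 0, "roll": 0}, {"gripper": 8, "tx": 0, "ty": 0, "tz": 0, "roll": 0}, {"gripper": 8, "tx": 0, "ty": 0, "tz": 0, "roll": 0}, {"gripper": 8, "tx": 0, "ty": 0, "tz": 0, "roll": 0}, {"gripper": 8, "tx": 0, "ty": 0, "tz": 0, "roll": 0}]' --squeeze 25

```text
clock: 34.73
position: [0.6508, 0.0726, 0.033]
eef_rot: [0.737, 0.676, 0.002, 0.001]
contact_force: [-1.5, -0.3, 7.2]
width: 0.017
grasp_force: 25.5
```

jog_arm --plan '[{"gripper": 8, "tx": 0, "ty": 0, "tz": -20, "roll": 0}, {"gripper": 8, "tx": 0, "ty": 0, "tz": -41, "roll": 0}, {"gripper": 8, "tx": 0, "ty": 0, "tz": -41, "roll": 0}, {"gripper": 8, "tx": 0, "ty": 0, "tz": -41, "roll": 0}, {"gripper": 8, "tx": 0, "ty": 0, "tz": -41, "roll": 0}, {"gripper": 8, "tx": 0, "ty": 0, "tz": -41, "roll": 0}, {"gripper": 8, "tx": 0, "ty": 0, "tz": -41, "roll": -3}, {"gripper": 8, "tx": 0, "ty": 0, "tz": -10, "roll": -7}, {"gripper": 8, "tx": 0, "ty": 0, "tz": 0, "roll": -7}, {"gripper": 8, "tx": 0, "ty": 0, "tz": 0, "roll": -7}]'

```text
clock: 35.57
position: [0.6497, 0.0725, 0.3092]
eef_rot: [0.578, 0.816, 0.001, 0.002]
contact_force: [0.1, -0.1, -0.6]
width: 0.0167
grasp_force: 24.8
```

jog_arm --plan '[{"gripper": 8, "tx": 0, "ty": 0, "tz": 0, "roll": -7}, {"gripper": 8, "tx": 0, "ty": 0, "tz": 0, "roll": -7}, {"gripper": 8, "tx": 0, "ty": 0, "tz": 0, "roll": -7}, {"gripper": 8, "tx": 0, "ty": 0, "tz": 0, "roll": -7}, {"gripper": 8, "tx": 0, "ty": 0, "tz": 0, "roll": -7}, {"gripper": 8, "tx": 0, "ty": 0, "tz": 0, "roll": -7}, {"gripper": 8, "tx": 0, "ty": 0, "tz": 0, "roll": -7}, {"gripper": 8, "tx": 0, "ty": 0, "tz": 0, "roll": -7}, {"gripper": 8, "tx": 0, "ty": 0, "tz": 0, "roll": -6.5}, {"gripper": 8, "tx": 0, "ty": 0, "tz": 0, "roll": 0}]'

```text
clock: 36.4
position: [0.6491, 0.0722, 0.3071]
eef_rot: [0.073, 0.997, -0.0, 0.0]
contact_force: [-0.1, 0.3, 0.0]
width: 0.0167
grasp_force: 24.8
```

```bash
python3 -c "
from h import *
st(); move((.667,-.326,.305),81.4); im,m=shot('wrist'); blob(im,'green',(270,0,350,430))"
```

```text
t 36.4 p [0.6491 0.0722 0.3071] u,v 48.6 391.4 mm w 0.0167 g 24.8 F [-0.1  0.3  0. ] yang 81.6 q [-0.19  0.58  0.09  1.34 -0.05  1.22  1.32]
a0 81.6 roll 0.2 | total t [ -77.3 -391.1    2.1] rows 10 per [ -7.7 -39.1   0.2]
green n 14459 x 270 349 y 0 414
```

jog_arm --plan '[{"gripper": 8, "tx": -7.5, "ty": -39, "tz": 0, "roll": 0}, {"gripper": 8, "tx": -7.5, "ty": -39, "tz": 0, "roll": 0}, {"gripper": 8, "tx": -7.5, "ty": -39, "tz": 0, "roll": 0}, {"gripper": 8, "tx": -7.5, "ty": -39, "tz": 0, "roll": 0}, {"gripper": 8, "tx": -7.5, "ty": -39, "tz": 0, "roll": 0}, {"gripper": 8, "tx": -7.5, "ty": -39, "tz": 0, "roll": 0}, {"gripper": 8, "tx": -7.5, "ty": -39, "tz": 0, "roll": 0}, {"gripper": 8, "tx": -7.5, "ty": -39, "tz": 0, "roll": 0}, {"gripper": 8, "tx": -7.5, "ty": -39, "tz": 0, "roll": 0}, {"gripper": 8, "tx": -7.5, "ty": -39, "tz": 0, "roll": 0}]'

```text
clock: 37.28
position: [0.6655, -0.3258, 0.3071]
eef_rot: [0.076, 0.997, -0.0, 0.0]
contact_force: [0.2, -0.3, 0.1]
width: 0.0172
grasp_force: 24.8
```

jog_arm --plan '[{"gripper": 8, "tx": 0, "ty": 0, "tz": 0, "roll": 0}, {"gripper": 8, "tx": 0, "ty": 0, "tz": 0, "roll": 0}, {"gripper": 8, "tx": 0, "ty": 0, "tz": 20, "roll": 0}, {"gripper": 8, "tx": 0, "ty": 0, "tz": 0, "roll": 0}, {"gripper": 8, "tx": 0, "ty": 0, "tz": 0, "roll": 0}]'

```text
clock: 37.7
position: [0.6658, -0.3217, 0.2856]
eef_rot: [0.074, 0.997, 0.001, -0.001]
contact_force: [0.7, -0.1, -0.0]
width: 0.0171
grasp_force: 24.8
```

```bash
python3 -c "
from h import *
st()"
```

```text
t 37.7 p [ 0.6658 -0.3217  0.2856] u,v 124.0 4.4 mm w 0.0171 g 24.8 F [ 0.7 -0.1 -0. ] yang 81.6 q [ 0.38  0.76  0.1   1.05 -0.07  1.33  1.89]
```

jog_arm --plan '[{"gripper": 8, "tx": 0, "ty": 0, "tz": 10, "roll": 0}, {"gripper": 8, "tx": 0, "ty": 0, "tz": 9, "roll": 0}, {"gripper": 8, "tx": 0, "ty": 0, "tz": 9, "roll": 0}, {"gripper": 8, "tx": 0, "ty": 0, "tz": 9, "roll": 0}, {"gripper": 8, "tx": 0, "ty": 0, "tz": 9, "roll": 0}, {"gripper": 8, "tx": 0, "ty": 0, "tz": 9, "roll": 0}, {"gripper": 8, "tx": -3, "ty": 0, "tz": 7, "roll": 0}, {"gripper": 8, "tx": -3, "ty": 0, "tz": 7, "roll": 0}, {"gripper": 8, "tx": -3, "ty": 0, "tz": 4, "roll": 0}, {"gripper": 8, "tx": -2, "ty": 0, "tz": 0, "roll": 0}]'

```text
clock: 38.53
position: [0.6716, -0.3264, 0.22]
eef_rot: [0.075, 0.997, -0.001, -0.005]
contact_force: [-22.7, 6.1, 24.1]
width: 0.0171
grasp_force: 63.5
```

```bash
python3 -c "
from h import *
st(); im,m=shot('wrist','w20.png'); blob(im,'green',(280,100,345,300)); blob(im,'green',(280,100,345,430))
for v in(185,195,205): tilt(311,v,.115,.026)"
```

```text
t 38.5 p [ 0.6716 -0.3264  0.22  ] u,v 130.5 0.6 mm w 0.0171 g 63.5 F [-22.7   6.1  24.1] yang 81.4 q [ 0.38  0.82  0.1   1.12 -0.07  1.22  1.89]
green n 2800 x 291 333 y 177 299
green n 6799 x 286 339 y 177 429
tip [ 0.6064 -0.315   0.2882] tilt below horiz -54 [ 67.   1. -94.] miss 0.053
tip [ 0.6328 -0.3199  0.0858] tilt below horiz 71 [ 38.   1. 109.] miss 0.053
tip [ 0.6076 -0.3151  0.2891] tilt below horiz -55 [ 66.   1. -94.] miss 0.049
tip [ 0.6398 -0.321   0.0835] tilt below horiz 74 [ 31.   1. 111.] miss 0.049
tip [ 0.6088 -0.3153  0.2899] tilt below horiz -56 [ 64.   1. -95.] miss 0.045
tip [ 0.647  -0.3221  0.0817] tilt below horiz 78 [ 24.   1. 113.] miss 0.045
```

jog_arm --plan '[{"gripper": 8, "tx": 40, "ty": 0, "tz": 0, "roll": 0}, {"gripper": 8, "tx": 0, "ty": 0, "tz": -40, "roll": 0}, {"gripper": 8, "tx": 0, "ty": 0, "tz": -41, "roll": 0}, {"gripper": 8, "tx": 4, "ty": 38, "tz": -4, "roll": 0}, {"gripper": 8, "tx": 4, "ty": 38, "tz": 0, "roll": 0}, {"gripper": 8, "tx": 4, "ty": 38, "tz": 0, "roll": 0}, {"gripper": 8, "tx": 4, "ty": 38, "tz": 0, "roll": 0}, {"gripper": 8, "tx": 4, "ty": 38, "tz": 0, "roll": 0}, {"gripper": 8, "tx": 0, "ty": 0, "tz": 0, "roll": 7}, {"gripper": 8, "tx": 0, "ty": 0, "tz": 0, "roll": 7}]'

```text
clock: 39.42
position: [0.646, -0.1234, 0.2986]
eef_rot: [0.194, 0.981, 0.001, -0.0]
contact_force: [1.0, -1.2, -0.6]
width: 0.0172
grasp_force: 57.0
```

jog_arm --plan '[{"gripper": 8, "tx": 0, "ty": 0, "tz": 0, "roll": 7}, {"gripper": 8, "tx": 0, "ty": 0, "tz": 0, "roll": 7}, {"gripper": 8, "tx": 0, "ty": 0, "tz": 0, "roll": 7}, {"gripper": 8, "tx": 0, "ty": 0, "tz": 0, "roll": 7}, {"gripper": 8, "tx": 0, "ty": 0, "tz": 0, "roll": 7}, {"gripper": 8, "tx": 0, "ty": 0, "tz": 0, "roll": 7}, {"gripper": 8, "tx": 0, "ty": 0, "tz": 0, "roll": 7}, {"gripper": 8, "tx": 0, "ty": 0, "tz": 0, "roll": 7}, {"gripper": 8, "tx": 0, "ty": 0, "tz": 0, "roll": 7}, {"gripper": 8, "tx": 0, "ty": 0, "tz": 0, "roll": 7}]'

```text
clock: 40.25
position: [0.6453, -0.1283, 0.2985]
eef_rot: [0.724, 0.689, 0.0, -0.0]
contact_force: [0.2, 0.1, 0.2]
width: 0.0169
grasp_force: 57.0
```

jog_arm --plan '[{"gripper": 8, "tx": 0, "ty": 0, "tz": 0, "roll": 7}, {"gripper": 8, "tx": 0, "ty": 0, "tz": 0, "roll": 7}, {"gripper": 8, "tx": 0, "ty": 0, "tz": 0, "roll": 7}, {"gripper": 8, "tx": 0, "ty": 0, "tz": 0, "roll": 7}, {"gripper": 8, "tx": 0, "ty": 0, "tz": 0, "roll": 7}, {"gripper": 8, "tx": 0, "ty": 0, "tz": 0, "roll": 7}, {"gripper": 8, "tx": 0, "ty": 0, "tz": 0, "roll": 7}, {"gripper": 8, "tx": 0, "ty": 0, "tz": 0, "roll": 7}, {"gripper": 8, "tx": 0, "ty": 0, "tz": 0, "roll": 7}, {"gripper": 8, "tx": 0, "ty": 0, "tz": 0, "roll": 7}]'

```text
clock: 41.08
position: [0.6454, -0.1282, 0.2985]
eef_rot: [0.989, 0.149, 0.0, -0.0]
contact_force: [-0.1, -0.7, -0.3]
width: 0.0174
grasp_force: 57.0
```

jog_arm --plan '[{"gripper": 8, "tx": 0, "ty": 0, "tz": 0, "roll": 7}, {"gripper": 8, "tx": 0, "ty": 0, "tz": 0, "roll": 7}, {"gripper": 8, "tx": 0, "ty": 0, "tz": 0, "roll": 0}, {"gripper": 8, "tx": 0, "ty": 0, "tz": 0, "roll": 0}]'

```text
clock: 41.42
position: [0.6455, -0.1283, 0.2983]
eef_rot: [0.999, 0.032, -0.0, 0.0]
contact_force: [-0.3, -0.6, -0.8]
width: 0.017
grasp_force: 57.0
```

```bash
python3 -c "
from h import *
st(); move((.638,-.037,.30),-87); im,m=shot('wrist','w21.png'); blob(im,'green',(280,100,345,300)); blob(im,'blue',(150,0,500,300)); blob(im,'red',(150,0,500,300))"
```

```text
t 41.4 p [ 0.6455 -0.1283  0.2983] u,v 75.0 192.6 mm w 0.0170 g 57.0 F [-0.3 -0.6 -0.8] yang -86.3 q [-0.27  0.72  0.86  1.35 -0.54  1.31 -0.9 ]
a0 -86.3 roll 0.7 | total t [ -2.7 -91.6  -1.7] rows 3 per [ -0.9 -30.5  -0.6]
green n 1548 x 280 329 y 177 299
blue n 1200 x 150 215 y 89 166
red n 1306 x 210 256 y 90 171
```

jog_arm --plan '[{"gripper": 8, "tx": -1, "ty": -31, "tz": 0, "roll": 0}, {"gripper": 8, "tx": -1, "ty": -31, "tz": 0, "roll": 0}, {"gripper": 8, "tx": -1, "ty": -30, "tz": 0, "roll": 0}, {"gripper": 8, "tx": 0, "ty": 0, "tz": 0, "roll": 0}, {"gripper": 8, "tx": 0, "ty": 0, "tz": 0, "roll": 0}, {"gripper": 8, "tx": 0, "ty": 0, "tz": 0, "roll": 0}]'

```text
clock: 41.97
position: [0.6366, -0.0379, 0.2989]
eef_rot: [1.0, 0.031, 0.0, 0.001]
contact_force: [0.8, -1.1, -0.9]
width: 0.0174
grasp_force: 57.0
```

```bash
python3 -c "
from h import *
st(); move((.638,-.037,.15),-87); im,m=shot('wrist','w22.png'); blob(im,'green',(280,60,345,300)); blob(im,'blue',(150,0,500,300)); blob(im,'red',(150,0,500,300))
for c in((1,1),(1,-1),(-1,1),(-1,-1)): print(c,pix(m,[.674+.042*c[0],-.038+.042*c[1],.095]).round())
h=cv2.cvtColor(im,cv2.COLOR_BGR2HSV); k=cv2.inRange(h,(0,0,0),(180,120,45))
print('\n'.join(str(y)+' '+''.join('#' if k[y,x] else '.' for x in range(200,420,4)) for y in range(60,300,8)))"
```

```text
t 42.0 p [ 0.6366 -0.0379  0.2989] u,v 52.8 280.6 mm w 0.0174 g 57.0 F [ 0.8 -1.1 -0.9] yang -86.4 q [-0.44  0.69  0.88  1.42 -0.54  1.29 -1.02]
a0 -86.4 roll 0.6 | total t [  1.4  -0.9 148.9] rows 4 per [ 0.3 -0.2 37.2]
green n 1936 x 280 344 y 176 299
blue n 1263 x 271 301 y 84 167
red n 1463 x 332 372 y 86 169
(1, 1) [269. 122.]
(1, -1) [371. 128.]
(-1, 1) [266. 222.]
(-1, -1) [361. 228.]
60 .......................................................
68 .......................................................
76 .......................................................
84 .......................................................
92 .......................................................
100 .......................................................
108 .......................................................
116 .......................................................
124 ..................#....................................
132 ..................##.....................#.............
140 ...................#...................................
148 ...................#...................##.....
[... 389 characters left out ...]
..................#####.#.....#####.....
212 .................................########..#######.....
220 .......................................................
228 .......................................................
236 .......................................................
244 .......................................................
252 .......................................................
260 .......................................................
268 .......................................................
276 .......................................................
284 .......................................................
292 .......................................................
```

jog_arm --plan '[{"gripper": 8, "tx": 1, "ty": 0, "tz": 20, "roll": 0}, {"gripper": 8, "tx": 0, "ty": 0, "tz": 30, "roll": 0}, {"gripper": 8, "tx": 0, "ty": 0, "tz": 30, "roll": 0}, {"gripper": 8, "tx": 0, "ty": 0, "tz": 25, "roll": 0}, {"gripper": 8, "tx": 0, "ty": 0, "tz": 18, "roll": 0}, {"gripper": 8, "tx": 0, "ty": 0, "tz": 15, "roll": 0}, {"gripper": 8, "tx": 0, "ty": 0, "tz": 10, "roll": 0}, {"gripper": 8, "tx": 0, "ty": 0, "tz": 0, "roll": 0}, {"gripper": 8, "tx": 0, "ty": 0, "tz": 0, "roll": 0}]'

```text
clock: 42.77
position: [0.6379, -0.0385, 0.1509]
eef_rot: [1.0, 0.03, 0.0, 0.0]
contact_force: [0.0, 0.2, -0.1]
width: 0.0175
grasp_force: 57.0
```

```bash
python3 -c "
from h import *
st(); im,m=shot('wrist'); blob(im,'green',(280,60,345,300)); blob(im,'blue',(150,0,500,300)); blob(im,'red',(150,0,500,300))"
```

```text
t 42.8 p [ 0.6379 -0.0385  0.1509] u,v 54.1 280.3 mm w 0.0175 g 57.0 F [ 0.   0.2 -0.1] yang -86.6 q [-0.4   0.83  0.79  1.59 -0.67  1.01 -0.92]
green n 1598 x 292 330 y 177 299
blue n 6116 x 213 295 y 28 190
red n 6807 x 342 447 y 31 192
```

No contact. Release.

jog_arm --plan '[{"gripper": 25, "tx": 0, "ty": 0, "tz": 0, "roll": 0}, {"gripper": 25, "tx": 0, "ty": 0, "tz": 0, "roll": 0}, {"gripper": 25, "tx": 0, "ty": 0, "tz": 0, "roll": 0}, {"gripper": 25, "tx": 0, "ty": 0, "tz": -25, "roll": 0}, {"gripper": 25, "tx": 0, "ty": 0, "tz": -40, "roll": 0}, {"gripper": 40, "tx": 0, "ty": 0, "tz": -40, "roll": 0}, {"gripper": 40, "tx": 0, "ty": 0, "tz": -40, "roll": 0}, {"gripper": 40, "tx": 0, "ty": 0, "tz": 0, "roll": 0}, {"gripper": 40, "tx": 0, "ty": 0, "tz": 0, "roll": 0}]' --squeeze 25

```text
clock: 43.57
position: [0.6389, -0.0382, 0.2995]
eef_rot: [1.0, 0.031, 0.004, 0.001]
contact_force: [-0.6, 0.5, -0.7]
width: 0.0397
grasp_force: 0.0
```

```bash
python3 -c "
from h import *
st(); im,m=shot('wrist','w23.png'); blob(im,'green',(260,60,380,300)); blob(im,'blue',(150,0,500,300)); blob(im,'red',(150,0,500,300))
for p in((.678,-.036,.005),(.63,-.037,.15)): print(pix(m,p).round())
move((.65,.22,.30),-15); move((.65,.22,.30),-15+180)"
```

```text
t 43.6 p [ 0.6389 -0.0382  0.2995] u,v 55.1 280.7 mm w 0.0397 g 0.0 F [-0.6  0.5 -0.7] yang -86.5 q [-0.43  0.69  0.88  1.41 -0.54  1.28 -1.02]
green n 2713 x 260 374 y 153 299
blue n 1218 x 271 301 y 90 171
red n 1325 x 332 370 y 91 172
[314. 167.]
[312. 249.]
a0 -86.5 roll -71.5 | total t [251.6 -54.9  -3.2] rows 7 per [35.9 -7.8 -0.5]
a0 -86.5 roll -71.5 | total t [251.6 -54.9  -3.2] rows 7 per [35.9 -7.8 -0.5]
```

jog_arm --plan '[{"gripper": 40, "tx": 0, "ty": 0, "tz": 0, "roll": -7.1}, {"gripper": 40, "tx": 0, "ty": 0, "tz": 0, "roll": -7.1}, {"gripper": 40, "tx": 0, "ty": 0, "tz": 0, "roll": -7.1}, {"gripper": 40, "tx": 0, "ty": 0, "tz": 0, "roll": -7.1}, {"gripper": 40, "tx": 0, "ty": 0, "tz": 0, "roll": -7.1}, {"gripper": 40, "tx": 0, "ty": 0, "tz": 0, "roll": -7.1}, {"gripper": 40, "tx": 0, "ty": 0, "tz": 0, "roll": -7.1}, {"gripper": 40, "tx": 0, "ty": 0, "tz": 0, "roll": -7.1}, {"gripper": 40, "tx": 0, "ty": 0, "tz": 0, "roll": -7.1}, {"gripper": 40, "tx": 0, "ty": 0, "tz": 0, "roll": -7.1}]'

```text
clock: 44.45
position: [0.6369, -0.0365, 0.2935]
eef_rot: [0.794, 0.608, -0.001, -0.002]
contact_force: [0.2, -0.2, -0.1]
width: 0.0398
grasp_force: 0.0
```

jog_arm --plan '[{"gripper": 40, "tx": 0, "ty": 0, "tz": 0, "roll": -1.9}, {"gripper": 40, "tx": 38, "ty": -10, "tz": 3, "roll": 0}, {"gripper": 40, "tx": 38, "ty": -10, "tz": 3, "roll": 0}, {"gripper": 40, "tx": 38, "ty": -10, "tz": 3, "roll": 0}, {"gripper": 40, "tx": 38, "ty": -10, "tz": 3, "roll": 0}, {"gripper": 40, "tx": 38, "ty": -9, "tz": 3, "roll": 0}, {"gripper": 40, "tx": 38, "ty": -9, "tz": 3, "roll": 0}, {"gripper": 40, "tx": 38, "ty": -9, "tz": 2, "roll": 0}, {"gripper": 40, "tx": 0, "ty": 0, "tz": 0, "roll": 0}, {"gripper": 40, "tx": 0, "ty": 0, "tz": 0, "roll": 0}]'

```text
clock: 45.28
position: [0.6331, 0.242, 0.2723]
eef_rot: [0.783, 0.621, -0.002, -0.002]
contact_force: [0.0, -1.2, -0.2]
width: 0.04
grasp_force: 0.0
```

jog_arm --plan '[{"gripper": 40, "tx": 0, "ty": 0, "tz": 0, "roll": 0}]'

```text
clock: 45.37
position: [0.6345, 0.2366, 0.2738]
eef_rot: [0.786, 0.618, -0.002, 0.0]
contact_force: [-0.2, -1.4, 0.9]
width: 0.0398
grasp_force: 0.0
```

```bash
python3 - <<'E'
from h import *
im,m=shot('wrist','w24.png'); st()
h=cv2.cvtColor(im,cv2.COLOR_BGR2HSV)
print(pix(m,[.645,.28,.01]),h[150:220:10,310:320:5].reshape(-1,3).tolist())
HUE['orange']=((5,200,130),(20,255,255))
k=cv2.inRange(h,*map(np.array,HUE['orange']))
for c in cv2.findContours(k,0,1)[0]:
    if cv2.contourArea(c)>60: print(cv2.boundingRect(c),cv2.contourArea(c))
E
```

```text
t 45.4 p [0.635  0.2352 0.2745] u,v 10.3 550.5 mm w 0.0399 g 0.0 F [ 0.9 -0.3 -0.3] yang -13.7 q [-0.66  0.69  0.53  1.32 -0.35  1.23 -0.35]
[312.30010791 161.94450125] [[15, 196, 220], [15, 197, 219], [14, 196, 221], [14, 197, 220], [90, 2, 223], [90, 2, 223], [90, 2, 223], [75, 2, 223], [13, 169, 220], [12, 156, 218], [13, 96, 220], [13, 52, 221], [13, 68, 221], [14, 97, 221]]
(305, 185, 16, 52) 750.0
```

```bash
python3 - <<'E'
from h import *
im,m=shot('wrist'); h=cv2.cvtColor(im,cv2.COLOR_BGR2HSV)
for lo in((8,180,195),):
    HUE['orange']=(lo,(20,255,255)); k=cv2.inRange(h,*map(np.array,HUE['orange']))
    for c in cv2.findContours(k,0,1)[0]:
        if cv2.contourArea(c)>40: print(cv2.boundingRect(c),cv2.contourArea(c))
c,e=desk(im,m,'orange',(285,30,345,260)); g=c-e*.035; move((g[0],g[1],.05),np.degrees(np.arctan2(e[1],e[0]))-90); print(g); st()
E
```

```text
(304, 184, 15, 51) 668.0
(304, 111, 18, 53) 804.5
(305, 73, 15, 19) 226.0
orange c [0.6469 0.2817] len 0.156 ang 75.9 pix [312. 153.]
a0 -13.8 roll 0.4 | total t [ 13.5  -0.3 225.1] rows 6 per [ 2.2 -0.  37.5]
[0.63833764 0.24775813]
t 45.5 p [0.6353 0.2346 0.2751] u,v 10.7 549.9 mm w 0.0399 g 0.0 F [-0.   0.3  0.9] yang -13.8 q [-0.66  0.69  0.53  1.32 -0.35  1.23 -0.35]
```

jog_arm --plan '[{"gripper": 40, "tx": 11, "ty": 0, "tz": 37.5, "roll": 0}, {"gripper": 40, "tx": 0, "ty": 0, "tz": 37.5, "roll": 0}, {"gripper": 40, "tx": 0, "ty": 0, "tz": 37.5, "roll": 0}, {"gripper": 40, "tx": 0, "ty": 0, "tz": 37.5, "roll": 0}, {"gripper": 40, "tx": 0, "ty": 0, "tz": 37.5, "roll": 0}, {"gripper": 40, "tx": 0, "ty": 0, "tz": 37.5, "roll": 0}, {"gripper": 40, "tx": 0, "ty": 0, "tz": 0, "roll": 0}, {"gripper": 40, "tx": 0, "ty": 0, "tz": 0, "roll": 0}, {"gripper": 40, "tx": 0, "ty": 0, "tz": 0, "roll": 0}]'

```text
clock: 46.22
position: [0.6399, 0.2467, 0.0531]
eef_rot: [0.786, 0.618, 0.002, 0.001]
contact_force: [-0.4, 0.9, 0.6]
width: 0.0402
grasp_force: 0.0
```

jog_arm --plan '[{"gripper": 40, "tx": 0, "ty": -1.5, "tz": 20, "roll": 0}, {"gripper": 40, "tx": 0, "ty": 0, "tz": 0, "roll": 0}, {"gripper": 40, "tx": 0, "ty": 0, "tz": 0, "roll": 0}, {"gripper": 8, "tx": 0, "ty": 0, "tz": 0, "roll": 0}, {"gripper": 8, "tx": 0, "ty": 0, "tz": 0, "roll": 0}, {"gripper": 8, "tx": 0, "ty": 0, "tz": 0, "roll": 0}, {"gripper": 8, "tx": 0, "ty": 0, "tz": 0, "roll": 0}, {"gripper": 8, "tx": 0, "ty": 0, "tz": 0, "roll": 0}]' --squeeze 25

```text
clock: 46.88
position: [0.6379, 0.2483, 0.0331]
eef_rot: [0.786, 0.618, 0.002, 0.001]
contact_force: [-0.0, -0.5, 6.6]
width: 0.0171
grasp_force: 25.7
```

jog_arm --plan '[{"gripper": 8, "tx": 0, "ty": 0, "tz": -20, "roll": 0}, {"gripper": 8, "tx": 0, "ty": 0, "tz": -41, "roll": 0}, {"gripper": 8, "tx": 0, "ty": 0, "tz": -41, "roll": 0}, {"gripper": 8, "tx": 0, "ty": 0, "tz": -41, "roll": 0}, {"gripper": 8, "tx": 0, "ty": 0, "tz": -41, "roll": 0}, {"gripper": 8, "tx": 0, "ty": 0, "tz": -41, "roll": 0}, {"gripper": 8, "tx": 0, "ty": 0, "tz": -41, "roll": 0}, {"gripper": 8, "tx": 0, "ty": 0, "tz": -8, "roll": -7}, {"gripper": 8, "tx": 0, "ty": 0, "tz": 0, "roll": -7}, {"gripper": 8, "tx": 0, "ty": 0, "tz": 0, "roll": -7}]'

```text
clock: 47.72
position: [0.6367, 0.248, 0.3068]
eef_rot: [0.658, 0.753, 0.001, 0.001]
contact_force: [0.3, -1.1, -0.3]
width: 0.017
grasp_force: 25.0
```

jog_arm --plan '[{"gripper": 8, "tx": 0, "ty": 0, "tz": 0, "roll": -7}, {"gripper": 8, "tx": 0, "ty": 0, "tz": 0, "roll": -7}, {"gripper": 8, "tx": 0, "ty": 0, "tz": 0, "roll": -7}, {"gripper": 8, "tx": 0, "ty": 0, "tz": 0, "roll": -7}, {"gripper": 8, "tx": 0, "ty": 0, "tz": 0, "roll": -7}, {"gripper": 8, "tx": 0, "ty": 0, "tz": 0, "roll": -7}, {"gripper": 8, "tx": 0, "ty": 0, "tz": 0, "roll": -7}, {"gripper": 8, "tx": 0, "ty": 0, "tz": 0, "roll": -7}, {"gripper": 8, "tx": 0, "ty": 0, "tz": 0, "roll": -7}, {"gripper": 8, "tx": 0, "ty": 0, "tz": 0, "roll": -7}]'

```text
clock: 48.55
position: [0.6362, 0.2478, 0.3048]
eef_rot: [0.107, 0.994, -0.0, 0.0]
contact_force: [-0.1, -0.3, 0.4]
width: 0.0171
grasp_force: 25.0
```

jog_arm --plan '[{"gripper": 8, "tx": 0, "ty": 0, "tz": 0, "roll": -4.2}, {"gripper": 8, "tx": -8, "ty": -40, "tz": 0, "roll": 0}, {"gripper": 8, "tx": -8, "ty": -40, "tz": 0, "roll": 0}, {"gripper": 8, "tx": -8, "ty": -40, "tz": 0, "roll": 0}, {"gripper": 8, "tx": -8, "ty": -40, "tz": 0, "roll": 0}, {"gripper": 8, "tx": -8, "ty": -40, "tz": 0, "roll": 0}, {"gripper": 8, "tx": -8, "ty": -40, "tz": 0, "roll": 0}, {"gripper": 8, "tx": -8, "ty": -40, "tz": 0, "roll": 0}, {"gripper": 8, "tx": -8, "ty": -40, "tz": 0, "roll": 0}, {"gripper": 8, "tx": 0, "ty": 0, "tz": 0, "roll": 0}]'

```text
clock: 49.38
position: [0.6513, -0.0926, 0.3051]
eef_rot: [0.082, 0.997, -0.006, 0.0]
contact_force: [-0.3, -2.6, -0.5]
width: 0.0173
grasp_force: 25.0
```

```bash
python3 -c "
from h import *
st(); move((.6655,-.324,.305),81.4)"
```

```text
t 49.4 p [ 0.6513 -0.0926  0.3051] u,v 75.4 228.7 mm w 0.0173 g 25.0 F [-0.3 -2.6 -0.5] yang 80.6 q [ 0.02  0.59  0.14  1.33 -0.07  1.22  1.57]
a0 80.6 roll -0.8 | total t [-4.870e+01 -2.267e+02  1.000e-01] rows 6 per [ -8.1 -37.8   0. ]
```

jog_arm --plan '[{"gripper": 8, "tx": -8, "ty": -38, "tz": 0, "roll": 0}, {"gripper": 8, "tx": -8, "ty": -38, "tz": 0, "roll": 0}, {"gripper": 8, "tx": -8, "ty": -38, "tz": 0, "roll": 0}, {"gripper": 8, "tx": -8, "ty": -38, "tz": 0, "roll": 0}, {"gripper": 8, "tx": -8, "ty": -38, "tz": 0, "roll": 0}, {"gripper": 8, "tx": -8, "ty": -38, "tz": 0, "roll": 0}, {"gripper": 8, "tx": 0, "ty": 0, "tz": 20, "roll": 0}, {"gripper": 8, "tx": 0, "ty": 0, "tz": 0, "roll": 0}, {"gripper": 8, "tx": 0, "ty": 0, "tz": 0, "roll": 0}, {"gripper": 8, "tx": 0, "ty": 0, "tz": 0, "roll": 0}]'

```text
clock: 50.22
position: [0.668, -0.3083, 0.2854]
eef_rot: [0.072, 0.997, 0.001, 0.001]
contact_force: [0.4, 0.4, 0.3]
width: 0.017
grasp_force: 25.0
```

```bash
python3 -c "
from h import *
st()"
```

```text
t 50.2 p [ 0.668  -0.3083  0.2854] u,v 124.2 18.0 mm w 0.0170 g 25.0 F [0.4 0.4 0.3] yang 81.7 q [ 0.34  0.75  0.13  1.08 -0.1   1.32  1.89]
```

jog_arm --plan '[{"gripper": 8, "tx": 0, "ty": 0, "tz": 10, "roll": 0}, {"gripper": 8, "tx": 0, "ty": 0, "tz": 9, "roll": 0}, {"gripper": 8, "tx": 0, "ty": 0, "tz": 9, "roll": 0}, {"gripper": 8, "tx": 0, "ty": 0, "tz": 9, "roll": 0}, {"gripper": 8, "tx": 0, "ty": 0, "tz": 9, "roll": 0}, {"gripper": 8, "tx": 0, "ty": 0, "tz": 9, "roll": 0}, {"gripper": 8, "tx": -1, "ty": 0, "tz": 8, "roll": 0}, {"gripper": 8, "tx": -1, "ty": 0, "tz": 7, "roll": 0}, {"gripper": 8, "tx": -3, "ty": 0, "tz": 4, "roll": 0}, {"gripper": 8, "tx": -3, "ty": 0, "tz": 2, "roll": 0}]'

```text
clock: 51.05
position: [0.6715, -0.3116, 0.2128]
eef_rot: [0.073, 0.997, -0.001, -0.004]
contact_force: [-20.6, 6.6, 25.2]
width: 0.0171
grasp_force: 62.5
```

```bash
python3 - <<'E'
from h import *
st(); im,m=shot('wrist','w25.png'); h=cv2.cvtColor(im,cv2.COLOR_BGR2HSV)
HUE['orange']=((6,170,90),(20,255,255)); blob(im,'orange',(285,150,340,300))
for v in(180,190,200): tilt(311,v,.115,.026)
E
```

```text
t 51.0 p [ 0.6715 -0.3116  0.2128] u,v 128.1 15.2 mm w 0.0171 g 62.5 F [-20.6   6.6  25.2] yang 81.6 q [ 0.34  0.81  0.13  1.16 -0.1   1.19  1.9 ]
orange n 1827 x 294 331 y 189 283
tip [ 0.6054 -0.3003  0.2806] tilt below horiz -54 [ 67.   1. -93.] miss 0.055
tip [ 0.6293 -0.3047  0.08  ] tilt below horiz 69 [ 41.   1. 107.] miss 0.055
tip [ 0.6066 -0.3005  0.2815] tilt below horiz -55 [ 66.   1. -94.] miss 0.051
tip [ 0.6363 -0.3057  0.0775] tilt below horiz 73 [ 34.   1. 110.] miss 0.051
tip [ 0.6078 -0.3006  0.2823] tilt below horiz -56 [ 65.   1. -95.] miss 0.047
tip [ 0.6434 -0.3068  0.0754] tilt below horiz 76 [ 27.   1. 112.] miss 0.047
```

jog_arm --plan '[{"gripper": 8, "tx": 40, "ty": 0, "tz": 0, "roll": 0}, {"gripper": 8, "tx": 0, "ty": 0, "tz": -41, "roll": 0}, {"gripper": 8, "tx": 0, "ty": 0, "tz": -41, "roll": 0}, {"gripper": 8, "tx": 4, "ty": 35, "tz": -12, "roll": 0}, {"gripper": 8, "tx": 4, "ty": 35, "tz": 0, "roll": 0}, {"gripper": 8, "tx": 4, "ty": 35, "tz": 0, "roll": 0}, {"gripper": 8, "tx": 4, "ty": 35, "tz": 0, "roll": 0}, {"gripper": 8, "tx": 4, "ty": 35, "tz": 0, "roll": 0}, {"gripper": 8, "tx": 0, "ty": 0, "tz": 0, "roll": 7}, {"gripper": 8, "tx": 0, "ty": 0, "tz": 0, "roll": 7}]'

```text
clock: 51.93
position: [0.6416, -0.1239, 0.3025]
eef_rot: [0.193, 0.981, 0.001, -0.0]
contact_force: [-0.2, -1.3, -1.3]
width: 0.017
grasp_force: 54.5
```

jog_arm --plan '[{"gripper": 8, "tx": 0, "ty": 0, "tz": 0, "roll": 7}, {"gripper": 8, "tx": 0, "ty": 0, "tz": 0, "roll": 7}, {"gripper": 8, "tx": 0, "ty": 0, "tz": 0, "roll": 7}, {"gripper": 8, "tx": 0, "ty": 0, "tz": 0, "roll": 7}, {"gripper": 8, "tx": 0, "ty": 0, "tz": 0, "roll": 7}, {"gripper": 8, "tx": 0, "ty": 0, "tz": 0, "roll": 7}, {"gripper": 8, "tx": 0, "ty": 0, "tz": 0, "roll": 7}, {"gripper": 8, "tx": 0, "ty": 0, "tz": 0, "roll": 7}, {"gripper": 8, "tx": 0, "ty": 0, "tz": 0, "roll": 7}, {"gripper": 8, "tx": 0, "ty": 0, "tz": 0, "roll": 7}]'

```text
clock: 52.77
position: [0.6411, -0.1284, 0.3023]
eef_rot: [0.723, 0.691, 0.0, -0.0]
contact_force: [0.3, 1.0, -1.1]
width: 0.0171
grasp_force: 54.5
```

jog_arm --plan '[{"gripper": 8, "tx": 0, "ty": 0, "tz": 0, "roll": 7}, {"gripper": 8, "tx": 0, "ty": 0, "tz": 0, "roll": 7}, {"gripper": 8, "tx": 0, "ty": 0, "tz": 0, "roll": 7}, {"gripper": 8, "tx": 0, "ty": 0, "tz": 0, "roll": 7}, {"gripper": 8, "tx": 0, "ty": 0, "tz": 0, "roll": 7}, {"gripper": 8, "tx": 0, "ty": 0, "tz": 0, "roll": 7}, {"gripper": 8, "tx": 0, "ty": 0, "tz": 0, "roll": 7}, {"gripper": 8, "tx": 0, "ty": 0, "tz": 0, "roll": 7}, {"gripper": 8, "tx": 0, "ty": 0, "tz": 0, "roll": 7}, {"gripper": 8, "tx": 0, "ty": 0, "tz": 0, "roll": 7}]'

```text
clock: 53.6
position: [0.6411, -0.1283, 0.3023]
eef_rot: [0.989, 0.151, -0.0, -0.0]
contact_force: [-0.0, 0.1, -0.2]
width: 0.0167
grasp_force: 54.5
```

jog_arm --plan '[{"gripper": 8, "tx": 0, "ty": 0, "tz": 0, "roll": 7}, {"gripper": 8, "tx": 0, "ty": 0, "tz": 0, "roll": 7}, {"gripper": 8, "tx": 0, "ty": 0, "tz": 0, "roll": 0}, {"gripper": 8, "tx": 0, "ty": 0, "tz": 0, "roll": 0}]'

```text
clock: 53.93
position: [0.6412, -0.1285, 0.3022]
eef_rot: [0.999, 0.034, -0.0, -0.0]
contact_force: [-0.2, -0.5, -0.7]
width: 0.017
grasp_force: 54.5
```

```bash
python3 - <<'E'
from h import *
st(); im,m=shot('wrist','w26.png')
move((.645,.008,.30),-87)
E
```

```text
t 53.9 p [ 0.6412 -0.1285  0.3022] u,v 70.8 191.7 mm w 0.0170 g 54.5 F [-0.2 -0.5 -0.7] yang -86.2 q [-0.28  0.72  0.9   1.36 -0.56  1.33 -0.88]
a0 -86.2 roll 0.8 | total t [  11.  -136.4    2.4] rows 4 per [  2.7 -34.1   0.6]
```

jog_arm --plan '[{"gripper": 8, "tx": 0, "ty": 0, "tz": -15, "roll": 7}, {"gripper": 8, "tx": 0, "ty": 0, "tz": 0, "roll": 7}, {"gripper": 8, "tx": 0, "ty": 0, "tz": 0, "roll": 7}, {"gripper": 8, "tx": 0, "ty": 0, "tz": 0, "roll": 7}, {"gripper": 8, "tx": 0, "ty": 0, "tz": 0, "roll": 7}, {"gripper": 8, "tx": 0, "ty": 0, "tz": 0, "roll": 7}, {"gripper": 8, "tx": 0, "ty": 0, "tz": 0, "roll": 7}, {"gripper": 8, "tx": 0, "ty": 0, "tz": 0, "roll": 7}, {"gripper": 8, "tx": 0, "ty": 0, "tz": 0, "roll": 7}, {"gripper": 8, "tx": 0, "ty": 0, "tz": 0, "roll": 7}]'

```text
clock: 54.82
position: [0.6412, -0.1293, 0.3176]
eef_rot: [0.836, -0.549, -0.0, -0.0]
contact_force: [-0.7, 0.5, -0.2]
width: 0.017
grasp_force: 54.5
```

jog_arm --plan '[{"gripper": 8, "tx": 0, "ty": 0, "tz": 0, "roll": 7}, {"gripper": 8, "tx": 0, "ty": 0, "tz": 0, "roll": 7}, {"gripper": 8, "tx": 0, "ty": 0, "tz": 0, "roll": 6.8}, {"gripper": 8, "tx": -34, "ty": -3, "tz": 0, "roll": 0}, {"gripper": 8, "tx": -34, "ty": -3, "tz": 0, "roll": 0}, {"gripper": 8, "tx": -34, "ty": -3, "tz": 0, "roll": 0}, {"gripper": 8, "tx": -34, "ty": -2, "tz": 0, "roll": 0}, {"gripper": 8, "tx": 0, "ty": 0, "tz": 0, "roll": 0}, {"gripper": 8, "tx": 0, "ty": 0, "tz": 0, "roll": 0}, {"gripper": 8, "tx": 0, "ty": 0, "tz": 0, "roll": 0}]'

```text
clock: 55.65
position: [0.6453, 0.0064, 0.3178]
eef_rot: [0.725, -0.689, 0.0, 0.0]
contact_force: [-0.7, -0.5, 0.2]
width: 0.0169
grasp_force: 54.5
```

```bash
python3 - <<'E'
from h import *
st(); im,m=shot('wrist','w27.png')
move((.645,.008,.30),3)
for c in((1,1),(1,-1),(-1,1),(-1,-1)): print(c,pix(m,[.674+.042*c[0],-.038+.042*c[1],.095]).round())
E
```

```text
t 55.6 p [0.6453 0.0064 0.3178] u,v 54.7 325.7 mm w 0.0169 g 54.5 F [-0.7 -0.5  0.2] yang -177.1 q [-0.61  0.84  1.27  1.36 -0.79  1.49 -2.49]
a0 -177.3 roll -0.3 | total t [-2.7  0.  18. ] rows 1 per [-2.7  0.  18. ]
(1, 1) [237. 206.]
(1, -1) [236. 109.]
(-1, 1) [328. 210.]
(-1, -1) [334. 114.]
```

View pics/w27.png

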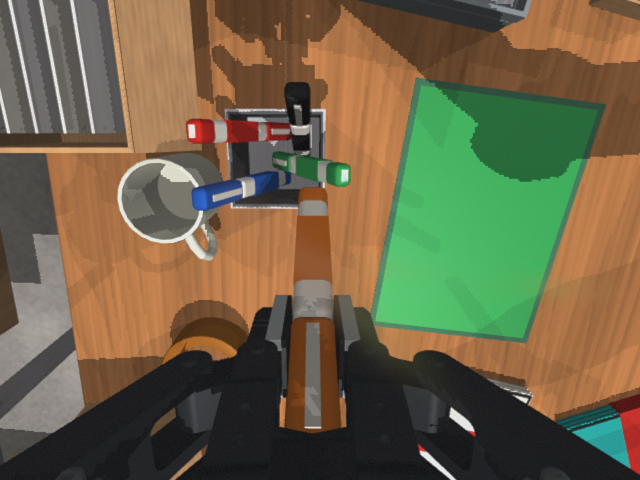

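The last view shows red (235,130), black (298,115), green (310,168) and blue (240,188) all standing, with the cup rim from (226,110) to (325,208), so the cup centre is about (0.680,-0.038). The slot with room is the far wall between red and blue, around (255,157). I'll roll back to face it.

jog_arm --plan '[{"gripper": 8, "tx": 0, "ty": 0, "tz": -10, "roll": -7.1}, {"gripper": 8, "tx": 0, "ty": 0, "tz": 0, "roll": -7.1}, {"gripper": 8, "tx": 0, "ty": 0, "tz": 0, "roll": -7.1}, {"gripper": 8, "tx": 0, "ty": 0, "tz": 0, "roll": -7.1}, {"gripper": 8, "tx": 0, "ty": 0, "tz": 0, "roll": -7.1}, {"gripper": 8, "tx": 0, "ty": 0, "tz": 0, "roll": -7.1}, {"gripper": 8, "tx": 0, "ty": 0, "tz": 0, "roll": -7.1}, {"gripper": 8, "tx": 0, "ty": 0, "tz": 0, "roll": -7.1}, {"gripper": 8, "tx": 0, "ty": 0, "tz": 0, "roll": -7.1}, {"gripper": 8, "tx": 0, "ty": 0, "tz": 0, "roll": -7.1}]'

```text
clock: 56.53
position: [0.6451, 0.0041, 0.328]
eef_rot: [0.99, -0.14, 0.0, 0.0]
contact_force: [0.5, 0.0, 0.2]
width: 0.0171
grasp_force: 54.5
```

jog_arm --plan '[{"gripper": 8, "tx": 0, "ty": 0, "tz": 0, "roll": -7.1}, {"gripper": 8, "tx": 0, "ty": 0, "tz": 0, "roll": -7.1}, {"gripper": 8, "tx": 0, "ty": 0, "tz": 0, "roll": -7.1}, {"gripper": 8, "tx": 0, "ty": 0, "tz": 0, "roll": -7.1}, {"gripper": 8, "tx": 0, "ty": 0, "tz": 0, "roll": -7.1}, {"gripper": 8, "tx": 0, "ty": 0, "tz": 0, "roll": -7.1}, {"gripper": 8, "tx": 0, "ty": 0, "tz": 0, "roll": -7.1}, {"gripper": 8, "tx": 0, "ty": 0, "tz": 0, "roll": -7.1}, {"gripper": 8, "tx": 0, "ty": 0, "tz": 0, "roll": -7.1}, {"gripper": 8, "tx": 0, "ty": 0, "tz": 0, "roll": -7.1}]'

```text
clock: 57.37
position: [0.6451, 0.004, 0.3279]
eef_rot: [0.887, 0.461, -0.0, 0.0]
contact_force: [-0.6, 0.0, -1.1]
width: 0.0168
grasp_force: 54.5
```

jog_arm --plan '[{"gripper": 8, "tx": 0, "ty": 0, "tz": 0, "roll": -7.1}, {"gripper": 8, "tx": 0, "ty": 0, "tz": 0, "roll": -7.1}, {"gripper": 8, "tx": 0, "ty": 0, "tz": 0, "roll": -7.1}, {"gripper": 8, "tx": 0, "ty": 0, "tz": 0, "roll": -7.1}, {"gripper": 8, "tx": 0, "ty": 0, "tz": 0, "roll": -7.1}, {"gripper": 8, "tx": 0, "ty": 0, "tz": 0, "roll": -7.1}, {"gripper": 8, "tx": 0, "ty": 0, "tz": 0, "roll": -7.1}, {"gripper": 8, "tx": 0, "ty": 0, "tz": 0, "roll": -7.1}, {"gripper": 8, "tx": 0, "ty": 0, "tz": 0, "roll": -7.1}, {"gripper": 8, "tx": 0, "ty": 0, "tz": 0, "roll": -7.1}]'

```text
clock: 58.2
position: [0.6451, 0.0038, 0.3278]
eef_rot: [0.454, 0.891, -0.001, 0.0]
contact_force: [1.0, -0.3, -1.6]
width: 0.0173
grasp_force: 54.5
```

jog_arm --plan '[{"gripper": 8, "tx": 0, "ty": 0, "tz": 0, "roll": -7.1}, {"gripper": 8, "tx": 0, "ty": 0, "tz": 0, "roll": -7.1}, {"gripper": 8, "tx": 0, "ty": 0, "tz": 0, "roll": -7.1}, {"gripper": 8, "tx": 0, "ty": 0, "tz": 0, "roll": -7.1}, {"gripper": 8, "tx": 0, "ty": 0, "tz": 0, "roll": -7.1}, {"gripper": 8, "tx": 0, "ty": 0, "tz": 0, "roll": -7.1}, {"gripper": 8, "tx": 0, "ty": 0, "tz": 0, "roll": -7.1}, {"gripper": 8, "tx": 0, "ty": 0, "tz": 0, "roll": -7.1}, {"gripper": 8, "tx": 0, "ty": 0, "tz": 0, "roll": 0}, {"gripper": 8, "tx": 0, "ty": 0, "tz": 0, "roll": 0}]'

```text
clock: 59.03
position: [0.6453, 0.0044, 0.3277]
eef_rot: [-0.02, 1.0, -0.0, -0.0]
contact_force: [0.9, -0.3, -0.7]
width: 0.0172
grasp_force: 54.5
```

```bash
python3 - <<'E'
from h import *
st(); move((.727,-.036,.32),93)
E
```

```text
t 59.0 p [0.6453 0.0044 0.3277] u,v 55.0 323.7 mm w 0.0172 g 54.5 F [ 0.9 -0.3 -0.7] yang 92.2 q [-0.08  0.56  0.07  1.33 -0.04  1.26  1.6 ]
a0 92.2 roll -0.8 | total t [-79.5 -44.6   7.7] rows 3 per [-26.5 -14.9   2.6]
```

jog_arm --plan '[{"gripper": 8, "tx": -26.5, "ty": -15, "tz": 0, "roll": 0}, {"gripper": 8, "tx": -26.5, "ty": -15, "tz": 0, "roll": 0}, {"gripper": 8, "tx": -26.5, "ty": -15, "tz": 8, "roll": 0}, {"gripper": 8, "tx": 0, "ty": 0, "tz": 0, "roll": 0}, {"gripper": 8, "tx": 0, "ty": 0, "tz": 0, "roll": 0}, {"gripper": 8, "tx": 0, "ty": 0, "tz": 0, "roll": 0}]'

```text
clock: 59.53
position: [0.7266, -0.0346, 0.3194]
eef_rot: [-0.022, 1.0, 0.0, -0.001]
contact_force: [0.7, 0.7, -0.1]
width: 0.017
grasp_force: 54.5
```

```bash
cat > cols.py <<'E'
from h import *
HUE['orange']=((6,170,90),(20,255,255))
st(); im,m=shot('wrist','w28.png'); h=cv2.cvtColor(im,cv2.COLOR_BGR2HSV)
for c in('blue','red','green','orange'):
    k=cv2.inRange(h,*map(np.array,HUE[c])); k[:40]=0;k[300:]=0;k[:,:200]=0;k[:,:200]=0;k[:,450:]=0
    for q in cv2.findContours(k,0,1)[0]:
        if 60<cv2.contourArea(q)<4000: print(c,cv2.boundingRect(q))
for c in((1,1),(1,-1),(-1,1),(-1,-1)): print('inner',c,pix(m,[.680+.039*c[0]-.002*c[1],-.038+.039*c[1]+.002*c[0],.095]).round())
E
python3 cols.py
```

```text
t 59.5 p [ 0.7266 -0.0346  0.3194] u,v 141.2 297.3 mm w 0.0170 g 54.5 F [ 0.7  0.7 -0.1] yang 92.5 q [-0.01  0.72  0.07  1.04 -0.05  1.38  1.66]
blue (328, 198, 23, 46)
blue (324, 162, 20, 25)
red (266, 220, 23, 24)
red (269, 180, 24, 39)
red (276, 148, 19, 28)
green (307, 148, 17, 19)
green (305, 116, 22, 26)
green (305, 82, 23, 26)
orange (294, 266, 14, 18)
orange (296, 216, 34, 47)
orange (298, 188, 29, 15)
inner (1, 1) [352. 204.]
inner (1, -1) [267. 204.]
inner (-1, 1) [354. 114.]
inner (-1, -1) [263. 115.]
```

jog_arm --plan '[{"gripper": 8, "tx": 0, "ty": -2, "tz": 30, "roll": 0}, {"gripper": 8, "tx": 0, "ty": 0, "tz": 30, "roll": 0}, {"gripper": 8, "tx": 0, "ty": 0, "tz": 25, "roll": 0}, {"gripper": 8, "tx": 0, "ty": 0, "tz": 20, "roll": 0}, {"gripper": 8, "tx": 0, "ty": 0, "tz": 20, "roll": 0}, {"gripper": 8, "tx": 0, "ty": 0, "tz": 0, "roll": 0}, {"gripper": 8, "tx": 0, "ty": 0, "tz": 0, "roll": 0}]'

```text
clock: 60.17
position: [0.7264, -0.0357, 0.1952]
eef_rot: [-0.023, 1.0, 0.0, -0.0]
contact_force: [0.1, 0.5, 0.9]
width: 0.0169
grasp_force: 54.5
```

jog_arm --plan '[{"gripper": 8, "tx": 2, "ty": 0, "tz": 10, "roll": 0}, {"gripper": 8, "tx": 0, "ty": 0, "tz": 0, "roll": 0}, {"gripper": 8, "tx": 2, "ty": 0, "tz": 8, "roll": 0}, {"gripper": 8, "tx": 0, "ty": 0, "tz": 0, "roll": 0}, {"gripper": 8, "tx": 0, "ty": 0, "tz": 0, "roll": 0}]'

```text
clock: 60.58
position: [0.7256, -0.037, 0.1806]
eef_rot: [-0.022, 1.0, -0.0, 0.004]
contact_force: [1.4, 0.7, 7.4]
width: 0.0169
grasp_force: 58.8
```

```bash
python3 cols.py
```

```text
t 60.6 p [ 0.7256 -0.037   0.1806] u,v 140.6 294.8 mm w 0.0169 g 58.8 F [1.4 0.7 7.4] yang 92.6 q [-0.01  0.8   0.06  1.26 -0.05  1.07  1.67]
blue (368, 275, 13, 25)
blue (353, 243, 20, 19)
blue (341, 243, 11, 15)
blue (334, 177, 33, 47)
blue (333, 157, 21, 10)
red (238, 290, 36, 10)
red (242, 210, 42, 61)
red (260, 157, 31, 45)
green (307, 157, 27, 27)
green (304, 104, 40, 47)
green (303, 40, 47, 52)
orange (293, 216, 38, 69)
orange (299, 187, 28, 16)
inner (1, 1) [381. 250.]
inner (1, -1) [244. 251.]
inner (-1, 1) [388. 104.]
inner (-1, -1) [234. 105.]
```

jog_arm --plan '[{"gripper": 8, "tx": -2, "ty": 0, "tz": -10, "roll": 0}, {"gripper": 8, "tx": 0, "ty": -6, "tz": 0, "roll": 0}, {"gripper": 8, "tx": 0, "ty": -6, "tz": 0, "roll": 0}, {"gripper": 8, "tx": 0, "ty": 0, "tz": 5, "roll": 0}, {"gripper": 8, "tx": 0, "ty": 0, "tz": 5, "roll": 0}, {"gripper": 8, "tx": 0, "ty": 0, "tz": 0, "roll": 0}]'

```text
clock: 61.13
position: [0.7274, -0.0492, 0.1777]
eef_rot: [-0.023, 1.0, -0.0, 0.003]
contact_force: [2.1, -1.0, 5.8]
width: 0.0172
grasp_force: 57.7
```

```bash
python3 cols.py
```

```text
t 61.1 p [ 0.7274 -0.0492  0.1777] u,v 144.2 283.0 mm w 0.0172 g 57.7 F [ 2.1 -1.   5.8] yang 92.6 q [ 0.01  0.81  0.06  1.25 -0.05  1.07  1.69]
blue (398, 278, 14, 22)
blue (371, 274, 18, 26)
blue (365, 243, 35, 20)
blue (352, 176, 39, 55)
blue (352, 156, 20, 10)
red (254, 288, 38, 12)
red (258, 202, 39, 65)
red (270, 157, 29, 34)
green (324, 154, 30, 29)
green (328, 97, 45, 52)
green (336, 40, 50, 48)
orange (293, 216, 38, 68)
orange (299, 187, 28, 16)
inner (1, 1) [404. 250.]
inner (1, -1) [264. 251.]
inner (-1, 1) [414. 102.]
inner (-1, -1) [257. 103.]
```

```bash
python3 - <<'E'
from h import *
im=cv2.imread('pics/w28.png'); h=cv2.cvtColor(im,cv2.COLOR_BGR2HSV)
def ch(p):
    H,S,V=map(int,p)
    if S>120 and V>50:
        return 'R' if H<6 or H>172 else 'o' if H<22 else 'G' if 45<H<90 else 'B' if 100<H<130 else '?'
    return 'w' if V>170 else '-' if V>100 else '.' if V>55 else 'k' 
print('\n'.join('%3d '%y+''.join(ch(h[y,x]) for x in range(236,430,3)) for y in range(60,300,6)))
E
```

```text
60 ooooooooooooooooooooooooooooooooooGGGGGGGGGGGGGGGGooooooooooooooo
 66 ooooooooooooooooooooooooooooooooo.GGGGGGGGGGGGGGG-ooooooooooooooo
 72 ooooooooooooooooooooooooooooooooo.GGGGGGGGGGGGGGGoooooooooooooooo
 78 ooooooooooooooooooooooooooooooooo.GGGGGGGGGGGGGGooooooooooooooooo
 84 oooooooooooooooooooooooooooooooo--.GGGGGGGGGGGG?ooooooooooooooooo
 90 oooooooooooooooooooooooooooooooo.-.------------oooooooooooooooooo
 96 oooowwwwwwwwwwwwwwwwwwwwwwwwwwww.-------------wwwwwwwwwwwwwwwwooo
102 ooooww-----------...............G----------------------------wooo
108 ooooww-.kkkkkkkkkkkkkkkkkkkkkkk.GGGG--.----GGGkkkkkkkkkkkkk--wooo
114 oooo-w-...kkk------------------.GGGGGGGGGGGGG----kkkkkkkkkk--wooo
120 oooo-w-....kk------------------GGGGGGGGGGGGG.----kkkkkkkkkk--wooo
126 kkkkkkkkkkkkwwwww-kkkkkkkkkk.-kGGGGGGGGGGGGG----.kkkkkkkkkk-wwooo
132 kkkkkkkkkkkkkwwwwwwkkkkkkkkkk-wGGGGGGGGGGGG-----.kkkkkkkkk.-wwooo
138 kk...------wwwwwwwwkkkkkkkkkk-wGGGGGGGGGGG------.kkkkkkkkk.-woooo
144 wwwwwwwwwwwwwwwwwwwkkkkkkkkkk--GGGGGGGGGGG------kkkkkkkkkk--woooo
150 wwwwwwww-..kkwwwwwwkkkkkkkkkk..----------------
[... 998 characters left out ...]

240 ooooooo--RRRRRRRRRRRooooooooooookkkk.kkkkk-wwwwwwwwwwkkk--woooooo
246 ooooooo-RRRRRRRRRRRRooooooooooookkkk......--BBB-wwwBBBkk-wwoooooo
252 ooooooo-RRRRRRRRRRRRoooooooooooo...........BBBBBwwwwBBB.-wooooooo
258 ooooooo-RRRRRRRRRRRRoooooooooooo------------BBBB-wwwBBBwwwooooooo
264 ooooooooRwwwwwww---ooooooooooooo-------------BBBBwwwwBBB---------
270 oooooooowwwwwww----ooooooooooooo-----------.--BBB-www-BB---------
276 oooooooo-wwwwwww---ooooooooooooo-------------BBBBBwwwwBBB----oo--
282 ooooooo--wwwwwww---o-wwwwwwwwwwwo-----------BBBBBBwwwwBBB--------
288 ooooooo-RRRRRRRRR----wwwwww-----------------.BBBBBBwwwwBBB-----ww
294 oooooooRRRRRRRRRRRR--------------------------BBBBBBwwwwBBBB------
```

```bash
python3 - <<'E'
from h import *
m=optics.camera_model('wrist')
print('far rim',onz(m,360,257,.095),'near',onz(m,300,105,.095),'left',onz(m,256,200,.095),'right',onz(m,412,200,.095))
print('tip floor px',pix(m,[.693,-.049,.004]),'tip now',pix(m,[.693,-.049,.042]))
tilt(313,189,.115,.026)
E
```

```text
far rim [ 0.72212843 -0.02095935  0.095     ] near [ 0.64309282 -0.05761337  0.095     ] left [ 0.69219331 -0.07962343  0.095     ] right [0.68843897 0.00435038 0.095     ]
tip floor px [312.61047384 180.80475097] tip now [312.64287136 188.55535408]
tip [ 0.661  -0.0505  0.2455] tilt below horiz -55 [ 66.   2. -94.] miss 0.051
tip [ 0.6933 -0.0487  0.042 ] tilt below horiz 72 [ 35.   2. 110.] miss 0.051
```

jog_arm --plan '[{"gripper": 8, "tx": 5, "ty": 0, "tz": -3, "roll": 0}, {"gripper": 8, "tx": 5, "ty": 1, "tz": 0, "roll": 0}, {"gripper": 8, "tx": 0, "ty": 0, "tz": 6, "roll": 0}, {"gripper": 8, "tx": 0, "ty": 0, "tz": 6, "roll": 0}, {"gripper": 8, "tx": 0, "ty": 0, "tz": 0, "roll": 0}]'

```text
clock: 61.6
position: [0.7249, -0.0477, 0.1768]
eef_rot: [-0.023, 1.0, -0.001, 0.014]
contact_force: [7.5, 1.0, 20.0]
width: 0.017
grasp_force: 66.9
```

```bash
cat > asc.py <<'E'
from h import *
import sys
x0,x1,y0,y1,dx,dy=map(int,sys.argv[1:7]); cam=sys.argv[7] if len(sys.argv)>7 else 'wrist'
st(); im,m=shot(cam,'asc.png'); h=cv2.cvtColor(im,cv2.COLOR_BGR2HSV)
def ch(p):
    H,S,V=map(int,p)
    if S>120 and V>50:
        return 'R' if H<6 or H>172 else 'o' if H<22 else 'G' if 45<H<90 else 'B' if 100<H<130 else '?'
    return 'w' if V>170 else '-' if V>100 else '.' if V>55 else 'k' 
print('\n'.join('%3d '%y+''.join(ch(h[y,x]) for x in range(x0,x1,dx)) for y in range(y0,y1,dy)))
E
python3 asc.py 236 430 96 270 3 6
```

```text
t 61.6 p [ 0.7249 -0.0477  0.1768] u,v 141.5 284.2 mm w 0.0170 g 66.9 F [ 7.5  1.  20. ] yang 92.7 q [ 0.01  0.8   0.06  1.29 -0.05  1.03  1.69]
 96 ooowwwwwwwwwwwwoooooooowooooooo.-------------wwwwwwwwwwwwwwwwwooo
102 oooww------------..............G----------------------------wwooo
108 ooow--.kkkkkk..................GG-----------G.kkkkkkkkkkkkk--wooo
114 ooow--...kkk.-----------------.GGGGGGGGGGGGG.---.kkkkkkkkk.-wwooo
120 ooow--....kk.-----------------.GGGGGGGGGGGGG----kkkkkkkkkk.-woooo
126 kkkkkkkkkk-wwwww-kkkkkkkkkkkwwGGGGGGGGGGGGG-----kkkkkkkkkk--woooo
132 kkkkkkkkkkk.wwwwwwkkkkkkkkkk-w.GGGGGGGGGGG------kkkkkkkkkk-wwoooo
138 kkkkkkkkkkkkwwwwwwkkkkkkkkkk--GGGGGGGGGGGG------kkkkkkkkkk-wwoooo
144 wwwwwwwwwwwwwwwwwwkkkkkkkkkk--GGGGGGGGGGG-------kkkkkkkkkk-wwoooo
150 wwwwwwwwwwwwwwwwwwkkkkkkkkkk-.------------------kkkkkkkkk.-wwoooo
156 ww-.kkkkkkkkwwww--kkk.-------..--------BBBBBB---kkkkkkkkk.-wooooo
162 kkkkkkkkkkk.RRRwwRRRR--------GGGGGGGGGGBBBBBB--.kkkkkkkkk--wooooo
168 kkk.ww-.....RRwwwRRR-w-------GGG.---GG---------.kkkkkkkkk-wwooooo
174 ooooww-....RRRwwwRRR-wwww----GGG---GG----
[... 374 characters left out ...]

210 ooooow--.RRRRRRRRRRR---wwwwwwww--------BBBBBBBBBBB.kkkkk-wwoooooo
216 ooooow--.RRRRRRRRRRRooooooooooo.kkkkkkkBBBBBBBBBBBBkkkkk-wwoooooo
222 ooooow--.RRRRRRRRRRRooooooooooookkkkkkkkBBwwwwwwwwwkkkkk-wwoooooo
228 ooooow--.RRRRRRRRRRRooooooooooookkkkkkkkB-wwwwwwwwwkkkk.-wooooooo
234 ooooow..RRRRRRRRRRRRooooooooooookkkkk...B--wwwwwwwwwkkk.-wooooooo
240 oooooo..RRRRRRRRRRRRooooooooooookkkkk...k-wwwwwwwwwwkkk.wwooooooo
246 oooooo-.RRRRRRRRRRRRooooooooooookkkk....k--BBBBwwwBBBkk-wwooooooo
252 oooooo-.RRRRRRRRRRR-oooooooooooo..........BBBBBwwwwBBBk-wwooooooo
258 oooooow-RRRRRRRRRRR-oooooooooooo..........-BBBBwwwwBBB---wooooooo
264 oooooooRRwwwwwww--Rooooooooooooo------------BBB-www-BB-----------
```

The fingertip is pressing on the red marker's top, not the orange tip on the floor. I'll raise clear, shift nearer, and drop from there, with the tip about 40 mm inside the rim.

jog_arm --plan '[{"gripper": 8, "tx": 0, "ty": 0, "tz": -10, "roll": 0}, {"gripper": 8, "tx": 0, "ty": 0, "tz": -9, "roll": 0}, {"gripper": 8, "tx": 0, "ty": 0, "tz": 0, "roll": 0}, {"gripper": 8, "tx": 0, "ty": 0, "tz": 0, "roll": 0}]'

```text
clock: 61.98
position: [0.7141, -0.0485, 0.1854]
eef_rot: [-0.022, 1.0, -0.0, -0.002]
contact_force: [0.4, -0.2, -0.9]
width: 0.0168
grasp_force: 54.5
```

```bash
python3 asc.py 236 430 96 270 3 6; python3 -c "
from h import *
m=optics.camera_model('wrist'); print(pix(m,[.683,-.047,.004]),pix(m,[.688,-.047,.004]))"
```

```text
t 62.0 p [ 0.7141 -0.0485  0.1854] u,v 130.9 281.7 mm w 0.0168 g 54.5 F [ 0.4 -0.2 -0.9] yang 92.6 q [ 0.01  0.79  0.06  1.28 -0.05  1.08  1.69]
 96 ooooooooooooooooooooooooooooooooGGGGGGGGGGGGGGGoooooooooooooooooo
102 ooooooooooooooooooooooooooooooooGGGGGGGGGGGGGGGoooooooooooooooooo
108 ooooooooooooooooooooooooooooooooGGGGGGGGGGGGGG?oooooooooooooooooo
114 ooooooooooooooooooooooooooooooo-GGGGGGGGGGGGG-ooooooooooooooooooo
120 ooooooooooooooooooooooooooooooo-.GGGGGGGGGGGGoooooooooooooooooooo
126 ooooowwwwwwwwwww----------------------------wwwwwwwwwwwwwwwoooooo
132 ooooow-----------..............---------------------------woooooo
138 ooooow-...kkk-----------------.G-----------G---kkkkkkkkk-wwoooooo
144 ooooow-...kkk----wwwwwwwwww---GGGGGGGGGGGGG----kkkkkkkkk-wwoooooo
150 ooooow--...kk.kkkkkkkkkkkkkkwwGGGGGGGGGGGG.----kkkkkkkkk-wwoooooo
156 kkkkkkkkkkkkwwwwww.kkkkkkkkk-wGGGGGGGGGGG.-----kkkkkkkkk-wwoooooo
162 kkkkkkkkkkkkkwwwww-kkkkkkkkk--GGGGGGGGGGG------kkkkkkkkk-wooooooo
168 kkkkkkk.--wwwwwwwwwkkkkkkkkk..GGGGGGGGGG-------kkkkkkkk.-wooooooo
174 wwwwwwwwwwwwwwwwwwwkkkkkkkk.-..--------..
[... 430 characters left out ...]
kkkk-woooooooo
216 oooooow--..---------woooooooooo-------BBBBBBBBBBkkkkkk.-woooooooo
222 ooooooww-..----------oooooooooo-------BBBBBBBBBB.kkkkk.-woooooooo
228 ooooooww-.RRRRRRRRRRooooooooooo-------.BBBBBBBBBBkkkkk..woooooooo
234 oooooo-w-.RRRRRRRRRRooooooooooookkkkkkkBBBBBBBBBBBkkkk..woooooooo
240 oooooo-w-.RRRRRRRRRRooooooooooookkkkkkkBBwwwwwwwwBkkkk--woooooooo
246 ooooooww.RRRRRRRRRRRooooooooooookkkkkkkB--wwwwwwwwkkkk--woooooooo
252 ooooooo-.RRRRRRRRRR-oooooooooooo........--wwwwwwww.kkk-wooooooooo
258 ooooooo-.RRRRRRRRRRRoooooooooooo........--wwwwwwwww...-wooooooooo
264 ooooooo--RRRRRRRRRRooooooooooooo.........--BBB---BB...-wooooooooo
[313.7299325  186.37582526] [313.44621072 192.64717017]
```

jog_arm --plan '[{"gripper": 8, "tx": -4, "ty": -1, "tz": 0, "roll": 0}, {"gripper": 8, "tx": 0, "ty": 0, "tz": 0, "roll": 0}, {"gripper": 27, "tx": 0, "ty": 0, "tz": 0, "roll": 0}, {"gripper": 27, "tx": 0, "ty": 0, "tz": 0, "roll": 0}, {"gripper": 27, "tx": 0, "ty": 0, "tz": 0, "roll": 0}, {"gripper": 27, "tx": 0, "ty": 0, "tz": 0, "roll": 0}, {"gripper": 27, "tx": 0, "ty": 0, "tz": 0, "roll": 0}, {"gripper": 27, "tx": 0, "ty": 0, "tz": 0, "roll": 0}]' --squeeze 25

```text
clock: 62.7
position: [0.7197, -0.0489, 0.1868]
eef_rot: [-0.023, 1.0, -0.0, 0.0]
contact_force: [-0.5, 0.3, 0.3]
width: 0.0272
grasp_force: 0.0
```

```bash
python3 asc.py 236 430 96 430 4 9
```

```text
t 62.7 p [ 0.7197 -0.0489  0.1868] u,v 136.5 282.2 mm w 0.0272 g 0.0 F [-0.5  0.3  0.3] yang 92.6 q [ 0.01  0.79  0.06  1.27 -0.05  1.08  1.69]
 96 oooooooooooooooooooooooooGGGGGGGGGG?ooooooooooooo
105 oooooooooooooooooooooooo-GGGGGGGGG-oooooooooooooo
114 oooowwwwwwwwww----wwwww-----------wwww-oooooooooo
123 oooow-.kkkkkkkkkkkkkkkkGG--------.kkooooooooooooo
132 oooow-k.kk-------------GGGGGGGGGG-.oooooooooooooo
141 o.kk.kkkkwwww-kkkkkkkwwGGGGGGGGG.oooooooooooooooo
150 kkkkkkkkkkwwww.kkkkkk-wGGGGGGG?oooooooooooooooooo
159 -wwwwwwwwwwwww.kkkkkk-.GGGGG.-oooooooooooo-wooooo
168 wwwww.kkkkwwwwkkk.----G---o---ooooooooookk-wooooo
177 kkkkkkkk..RRwwRR------G.oo---wwwwww-.kkkkk-wooooo
186 ooooo--..RRwwRRR------ooooo-------.kkkkkkk-wooooo
195 ooooow-..RRRRRRR-----oooooooooooBBBBkkkkk.-wooooo
204 ooooow-..-wwwww------ooooooooBBBBBBBkkkkk.-oooooo
213 ooooow-.R-wwwww---oo---..----BBBBBBBBkkkk-woooooo
222 ooooow-.RRRRRRR--------------.BBBBBBBBkkk--oooooo
231 ooooow--RRRRRRR..kkkkkkkkkkkkkB-wwwwwwkkk-woooooo
240 ooooow.RRRRRRRR....kkkkkk......-wwwwwwkkk-woooooo
249 ooooo-.RRRRRRRR................-ww
[... 395 characters left out ...]
21 w.kkk----kkRRRwwwwwwoo-..---...---....BBBBBB...-w
330 .kkk.---kkkRRRwwwwwwooo.--ww...----....BBBBB....-
339 kkkk----kkkRRwwwwwwwooo.ww--kkk.---.....BBBB....-
348 kkkkkk.-kkkwwwwwwwwwooo-w---kkk--...............-
357 kkkkkkkkkkkwwwwwwwwwoooww---kkkkkkkkk...........-
366 kkkkkkkkkk.wwwwwwwwwoooww---.kkkkkkkkkkkkkkkkkkkk
375 kkkkkkkkkkwwwwwwwwwwooooww---kkkkkkkkkkkkkkkkkkkk
384 kkkkkkkkkkwwwwwwwwwwoooooww--kkkkkkkkkkkkkkkkkkkk
393 kkkkkkkkk.wwwwwwwwwwoooooooww-kkkkkkkkkkkkkkkkkkk
402 kkkkkkk-wwwwwwwwwwwwoooooooooowwkkkkkkkkkkkkkkkkk
411 kkkkkkk-----.--.---wooooooooooookkkkkkkkkkkkkkkkk
420 kkkkkkk.-----------wwoooooooooookkkkkkkkkkkkkkkkk
429 kkkkkkkkkkkkkk.....wwoooo.kkkkkkkkkkkkkkkkkkkkkkk
```

jog_arm --plan '[{"gripper": 27, "tx": 0, "ty": 0, "tz": -25, "roll": 0}, {"gripper": 27, "tx": 0, "ty": 0, "tz": -40, "roll": 0}, {"gripper": 40, "tx": 0, "ty": 0, "tz": -40, "roll": 0}, {"gripper": 40, "tx": 0, "ty": 0, "tz": -20, "roll": 0}, {"gripper": 40, "tx": 0, "ty": 0, "tz": 0, "roll": 0}, {"gripper": 40, "tx": 0, "ty": 0, "tz": 0, "roll": 0}]'

```text
clock: 63.25
position: [0.7202, -0.049, 0.3138]
eef_rot: [-0.023, 1.0, -0.0, 0.002]
contact_force: [-0.5, 0.5, -0.7]
width: 0.0398
grasp_force: 0.0
```

```bash
python3 asc.py 236 400 60 270 3 6; python3 - <<'E'
from h import *
m=optics.camera_model('wrist')
for x,y in((.642,-.077),(.642,0),(.719,-.077),(.719,0)): print(pix(m,[x,y,.095]).round())
E
```

```text
t 63.2 p [ 0.7202 -0.049   0.3138] u,v 137.0 282.1 mm w 0.0398 g 0.0 F [-0.5  0.5 -0.7] yang 92.6 q [ 0.01  0.71  0.07  1.08 -0.05  1.35  1.68]
 60 ooooooooooooooooooooooooooooooooooooooooooooooooooooooo
 66 ooooooooooooooooooooooooooooooooooooooooooooooooooooooo
 72 ooooooooooooooooooooooooooooooooooooooooooooooooooooooo
 78 ooooooooooooooooooooooooooooooooooooooooooooooooooooooo
 84 ooooooooooooooooooooooooooooooooooooooooooooooooooooooo
 90 oooooooooooooooooooooooooooooooGGGGGG-ooooooooooooooooo
 96 ooooooooooooooooooooooooooooooGGwwGwGGooooooooooooooooo
102 ooooooooooooooooooooooooooooooGGGGGGGGooooooooooooooooo
108 ooooooooooooooooooooooooooooooGGGGGGGGooooooooooooooooo
114 ooooooooooooooooooooooooooooo-.GGGGGG-ooooooooooooooooo
120 ooooooooooooow-------.........----------ooooooooooooooo
126 ooooooooooooow-kk------------GG----.G--oooooooooooooooo
132 ooooooooooooow-kk---wwwwwww..GGGGGGG.oooooooooooooooooo
138 ooookkkkkkkkkkkkkkwww-kkkkk.wGGGGGG.oooooooooowoooooooo
144 ooookkkk.kk--wwwwwwwwwkkkkk.-GGGGGooooooooooo-woooooooo
150 ooookkkk.kkwww-..kwww-kkkkkk.....-oooooooookk-wooooo
[... 491 characters left out ...]
ooooooooooo-RRRRRRRkkkkkkkkkkkkk.wwwwww-k.wooooooooo
210 oooooooooooooo-RRRRRRRkkkkkkkkkkkkkkBBBwwBBk-wooooooooo
216 oooooooooooooo-RRRRRRR---w-w-w------BBB-w-B-wwooooooooo
222 ooooooooooooooo-wwwwwwoooooooooooooo.BB-wwBBooooooooooo
228 ooooooooooooooowwwwww-oooooooooo.....BBBwwBB---oooooooo
234 oooooooooooooooRRRRRRRooooooooo......BBBwwwBB----oooooo
240 oooooooooooooooRRRRRRRooooooo........BBBBBBBB----------
246 wwwwwwwwwwwwwwRRRRRRRo-----.o....-----BBBBBBBwwww--wwoo
252 wwwwwwwwwwwwwwoRRRRRR--------..---www-BBBBBBB-----ww-oo
258 wwwwwwwwwwwwwwwwwwwww-----------wwwwww------------..www
264 wwwwwwwwwwwwwwwwwwwww----------wwwwww-------------..--w
[281. 123.]
[372. 127.]
[280. 212.]
[364. 216.]
```

```bash
python3 - <<'E'
from h import *
for cam,roi in(('wrist',(250,40,520,260)),('top',(300,140,400,230)),('scene',(220,180,340,320))):
    im,m=shot(cam,'z_%s.png'%cam); h=cv2.cvtColor(im,cv2.COLOR_BGR2HSV)
    k=cv2.inRange(h,np.array((8,178,185)),np.array((20,255,255))); r=np.zeros_like(k); r[roi[1]:roi[3],roi[0]:roi[2]]=1; k*=r
    for q in cv2.findContours(k,0,1)[0]:
        if cv2.contourArea(q)>(40 if cam=='wrist' else 4): print(cam,cv2.boundingRect(q),cv2.contourArea(q))
    if cam=='wrist':
        w=cv2.inRange(h,np.array((0,0,190)),np.array((180,50,255))); w[:40]=0;w[215:]=0;w[:,:330]=0;w[:,520:]=0
        for q in cv2.findContours(w,0,1)[0]:
            if cv2.contourArea(q)>25: print('white',cv2.boundingRect(q),cv2.contourArea(q))
    else:
        print(cam, pix(m,[.640,.005,.15]).round(), pix(m,[.68,-.038,.095]).round())
E
```

```text
wrist (360, 115, 22, 19) 320.5
white (345, 195, 17, 13) 158.0
white (332, 94, 13, 8) 83.0
top [332. 190.] [347. 182.]
scene (283, 249, 14, 22) 97.5
scene (301, 227, 7, 5) 5.0
scene (313, 218, 5, 11) 4.5
scene [298. 252.] [275. 273.]
```

```bash
python3 - <<'E'
from h import *
m=optics.camera_model('wrist'); b=onz(m,325,178,.012)
for px in((380,118),(384,112)):
  for z in(.12,.13,.14,.15):
    t=onz(m,*px,z); print(px,z,t.round(3),'len',np.linalg.norm(t-b).round(3),'lean',np.degrees(np.arccos((t-b)[2]/np.linalg.norm(t-b))).round(0))
im=cv2.imread('pics/z_wrist.png'); h=cv2.cvtColor(im,cv2.COLOR_BGR2HSV)
print('\n'.join('%3d '%y+' '.join('%3d,%3d'%tuple(h[y,x,1:]) for x in range(340,430,6)) for y in range(84,160,6)))
E
```

```text
(380, 118) 0.12 [0.634 0.002 0.12 ] len 0.129 lean 33.0
(380, 118) 0.13 [ 0.634 -0.     0.13 ] len 0.137 lean 30.0
(380, 118) 0.14 [ 0.635 -0.002  0.14 ] len 0.145 lean 28.0
(380, 118) 0.15 [ 0.635 -0.003  0.15 ] len 0.153 lean 26.0
(384, 112) 0.12 [0.629 0.004 0.12 ] len 0.132 lean 35.0
(384, 112) 0.13 [0.63  0.003 0.13 ] len 0.14 lean 32.0
(384, 112) 0.14 [0.631 0.001 0.14 ] len 0.147 lean 30.0
(384, 112) 0.15 [ 0.631 -0.001  0.15 ] len 0.156 lean 28.0
 84 151,186 149,186 151,186 151,183 152,183 151,181 152,180 150,179 150,180 152,181 152,179 147,181 149,181 151,182 152,194
 90 146,180 149,185 150,190 152,190 152,190 150,179 151,174 147,175 150,175 151,176 148,176 150,177 150,179 149,180 150,180
 96   8,237 168,167 149,199 149,198 147,199 150,197 151,198 151,197 153,197 151,196 150,196 151,193 151,193 150,191 151,188
102 136,190 163,174 151,201 150,200 150,197 150,195 150,194 150,191 151,191 151,191 151,191 150,189 151,188 150,187 151,188
108 161,133 165,116 152,186 151,187 150,187 152,188 153,187 151,188 152,188 152,190 151,191 151,191 151,191 150,192 148,191
114 155, 97 144,101 1
[... 270 characters left out ...]
 196,236 201,235 151,192 150,191 149,193 149,197 150,197 151,197 149,200 149,214
132 143, 73   7,109 201,108 205,127 206,177 205,206 206,225 148,188 151,191 150,192 151,192 147,193 151,193 150,209 147,196
138 154, 73 186,103 201,119 212,141 203,146 198,147 163,178 151,203 152,205 151,205 151,205 151,205 150,218 149,216 152,216
144 203, 98 198,111 195,135 202,144 200,145  76,117 155,196 150,197 150,197 150,199 150,201 150,214 149,215 149,215 152,215
150 193,107 202,129 196,143 203,143 167,101   5,109 156,190 149,193 150,195 149,197 150,208 151,209 150,211 150,212 151,209
156 188,125 211,138 196,143 192,122   7, 39   7,111 152,201 151,201 150,199 149,200 151,193 150,190 148,189 149,192 152,195
```

All five markers are standing in the cup; orange leans about 27° on the near corner of the rim. Now the bundle. I'll move to where both the mat and the bundle are in view.

jog_arm --plan '[{"gripper": 40, "tx": 27.5, "ty": 25.5, "tz": 0, "roll": 0}, {"gripper": 40, "tx": 27.5, "ty": 25.5, "tz": 0, "roll": 0}, {"gripper": 40, "tx": 27.5, "ty": 25.5, "tz": 0, "roll": 0}, {"gripper": 40, "tx": 27.5, "ty": 25.5, "tz": 0, "roll": 0}, {"gripper": 40, "tx": 27.5, "ty": 25.5, "tz": 0, "roll": 0}, {"gripper": 40, "tx": 27.5, "ty": 25.5, "tz": -10, "roll": 0}, {"gripper": 40, "tx": 27.5, "ty": 25.5, "tz": 0, "roll": 0}, {"gripper": 40, "tx": 27.5, "ty": 25.5, "tz": 0, "roll": 0}, {"gripper": 40, "tx": 27.5, "ty": 25.5, "tz": 0, "roll": 0}, {"gripper": 40, "tx": 0, "ty": 0, "tz": 0, "roll": 0}]'

```text
clock: 64.28
position: [0.4553, 0.1756, 0.3208]
eef_rot: [-0.029, 1.0, 0.002, -0.003]
contact_force: [0.2, -0.1, -0.0]
width: 0.0398
grasp_force: 0.0
```

jog_arm --plan '[{"gripper": 70, "tx": 0, "ty": 0, "tz": 0, "roll": 0}, {"gripper": 70, "tx": 0, "ty": 0, "tz": 0, "roll": 0}, {"gripper": 70, "tx": 0, "ty": 0, "tz": 0, "roll": 0}]'

```text
clock: 64.53
position: [0.4628, 0.1679, 0.3211]
eef_rot: [-0.021, 1.0, -0.001, -0.0]
contact_force: [0.5, -0.4, 0.1]
width: 0.0704
grasp_force: 0.0
```

```bash
cat > bm.py <<'E'
from h import *
def meas(cam='wrist'):
    im,m=shot(cam,'bm_%s.png'%cam); h=cv2.cvtColor(im,cv2.COLOR_BGR2HSV)
    out={}
    k=cv2.inRange(h,np.array((48,120,60)),np.array((75,255,255))); c=max(cv2.findContours(k,0,1)[0],key=cv2.contourArea)
    q=cv2.approxPolyDP(cv2.convexHull(c),8,True)[:,0]; print(cam,'mat poly px',q.tolist())
    print(' mat world',[onz(m,*p,.001)[:2].round(4).tolist() for p in q])
    k=cv2.inRange(h,np.array((0,130,80)),np.array((7,255,255)))|cv2.inRange(h,np.array((173,130,80)),np.array((180,255,255)))
    for c in cv2.findContours(k,0,1)[0]:
        if cv2.contourArea(c)>(1200 if cam=='wrist' else 80):
            r=cv2.minAreaRect(c); W=np.array([onz(m,*p,.02)[:2] for p in cv2.boxPoints(r)]); print(' red',np.round(r[0]),W.mean(0).round(4),W.round(3).tolist())
    w=cv2.inRange(h,np.array((0,0,150)),np.array((180,60,255)))|k; w=cv2.morphologyEx(w,3,np.ones((5,5)))
    for c in cv2.findContours(w,0,1)[0]:
        if cv2.contourArea(c)>(9000 if cam=='wrist' else 900):
            r=cv2.minAreaRect(c); W=np.array([onz(m,*p,.02)[:2] for p in cv2.boxPoints(r)]); e=W[1]-W[0] if np.linalg.norm(W[1]-W[0])>np.linalg.norm(W[2]-W[1]) else W[2]-W[1]
            print(' bundle',np.round(r[0]),W.mean(0).round(4),'sz',np.linalg.norm(W[1]-W[0]).round(3),np.linalg.norm(W[2]-W[1]).round(3),'ang',np.degrees(np.arctan2(e[1],e[0])).round(1),W.round(3).tolist())
meas('wrist'); meas('top'); st()
E
python3 bm.py
```

```text
wrist mat poly px [[63, 71], [326, 105], [309, 243], [295, 269], [75, 245]]
 mat world [[0.3413, -0.1025], [0.3635, 0.18], [0.522, 0.1676], [0.5565, 0.1516], [0.5366, -0.1174]]
 red [470. 166.] [0.4231 0.3396] [[0.476, 0.301], [0.355, 0.328], [0.369, 0.377], [0.493, 0.353]]
 bundle [469. 166.] [0.4233 0.3413] sz 0.12 0.198 ang 77.6 [[0.459, 0.228], [0.341, 0.252], [0.384, 0.446], [0.51, 0.439]]
top mat poly px [[291, 232], [371, 241], [368, 305], [301, 299], [282, 247]]
 mat world [[0.5527, 0.1232], [0.5303, -0.1132], [0.3422, -0.1053], [0.3556, 0.088], [0.507, 0.1482]]
 red [331. 449.] [-0.0503 -0.0048] [[-0.028, 0.078], [0.024, -0.042], [-0.073, -0.087], [-0.124, 0.032]]
 red [344. 399.] [ 0.0813 -0.0378] [[0.094, -0.017], [0.095, -0.058], [0.068, -0.059], [0.068, -0.017]]
 red [266. 382.] [0.1229 0.1761] [[0.147, 0.201], [0.156, 0.174], [0.099, 0.151], [0.089, 0.178]]
 red [296. 390.] [0.1048 0.0932] [[0.154, 0.207], [0.217, 0.047], [0.054, -0.019], [-0.006, 0.138]]
 red [287. 356.] [0.1954 0.1215] [[0.184, 0.167], [0.226, 0.087], [0.206, 0.076], [0.165, 0.156]]
 red [216. 362.] [
[... 541 characters left out ...]
0.748], [0.046, 0.679], [-0.063, 0.656], [-0.071, 0.725]]
 bundle [115. 421.] [0.0109 0.5844] sz 0.07 0.112 ang -168.9 [[0.062, 0.63], [0.07, 0.561], [-0.04, 0.539], [-0.048, 0.607]]
 bundle [125. 226.] [0.5581 0.6083] sz 0.08 0.114 ang -94.2 [[0.522, 0.665], [0.602, 0.665], [0.594, 0.551], [0.514, 0.552]]
 bundle [254. 317.] [0.313  0.2248] sz 0.33 0.712 ang -155.2 [[0.56, 0.528], [0.702, 0.23], [0.056, -0.069], [-0.066, 0.21]]
 bundle [129. 178.] [0.7053 0.6097] sz 0.132 0.122 ang -88.8 [[0.765, 0.681], [0.767, 0.549], [0.646, 0.539], [0.643, 0.669]]
t 64.6 p [0.4629 0.1678 0.3212] u,v -149.8 458.1 mm w 0.0699 g 0.0 F [-0.3  0.2 -0.3] yang 92.4 q [-0.41  0.31  0.02  1.77 -0.01  1.07  1.23]
```

The bundle has been knocked to (0.423,0.340), turned 12°. The mat centre is (0.449,0.031) at yaw -4.4°. I'll push from the near side first with spread fingers, which squares it, and then push it along.

jog_arm --plan '[{"gripper": 70, "tx": 0, "ty": 0, "tz": 0, "roll": 6.8}, {"gripper": 70, "tx": 23.5, "ty": 28, "tz": 0, "roll": 0}, {"gripper": 70, "tx": 23.5, "ty": 28, "tz": 0, "roll": 0}, {"gripper": 70, "tx": 23.5, "ty": 28, "tz": 0, "roll": 0}, {"gripper": 70, "tx": 23.5, "ty": 28, "tz": 0, "roll": 0}, {"gripper": 70, "tx": 23.5, "ty": 28, "tz": 0, "roll": 0}, {"gripper": 70, "tx": 23.5, "ty": 28, "tz": 0, "roll": 0}, {"gripper": 70, "tx": 0, "ty": 0, "tz": 0, "roll": 0}, {"gripper": 70, "tx": 0, "ty": 0, "tz": 0, "roll": 0}, {"gripper": 70, "tx": 0, "ty": 0, "tz": 0, "roll": 0}]'

```text
clock: 65.47
position: [0.3348, 0.3461, 0.3213]
eef_rot: [0.038, 0.999, -0.001, 0.0]
contact_force: [0.4, -0.2, -0.6]
width: 0.07
grasp_force: 0.0
```

```bash
python3 -c "
from h import *
st(); move((.335,.347,.06),85.6); move((.335,.347,.025),85.6)"
```

```text
t 65.5 p [0.3348 0.3461 0.3213] u,v -303.1 615.2 mm w 0.0700 g 0.0 F [ 0.4 -0.2 -0.6] yang 85.7 q [-0.81  0.29 -0.05  1.79  0.02  1.06  0.63]
a0 85.7 roll 0.1 | total t [-1.000e-01  9.000e-01  2.613e+02] rows 7 per [-0.   0.1 37.3]
a0 85.7 roll 0.1 | total t [-1.000e-01  9.000e-01  2.963e+02] rows 8 per [-0.   0.1 37. ]
```

jog_arm --plan '[{"gripper": 70, "tx": 0, "ty": 0, "tz": 38, "roll": 0}, {"gripper": 70, "tx": 0, "ty": 0, "tz": 38, "roll": 0}, {"gripper": 70, "tx": 0, "ty": 0, "tz": 38, "roll": 0}, {"gripper": 70, "tx": 0, "ty": 0, "tz": 38, "roll": 0}, {"gripper": 70, "tx": 0, "ty": 0, "tz": 38, "roll": 0}, {"gripper": 70, "tx": 0, "ty": 0, "tz": 38, "roll": 0}, {"gripper": 70, "tx": 0, "ty": 0, "tz": 36, "roll": 0}, {"gripper": 70, "tx": 0, "ty": 0, "tz": 20, "roll": 0}, {"gripper": 70, "tx": 0, "ty": 0, "tz": 10, "roll": 0}, {"gripper": 70, "tx": 0, "ty": 0, "tz": 0, "roll": 0}]'

```text
clock: 66.3
position: [0.3345, 0.3448, 0.0257]
eef_rot: [0.038, 0.999, -0.002, -0.001]
contact_force: [0.2, 0.1, -0.2]
width: 0.0698
grasp_force: 0.0
```

jog_arm --plan '[{"gripper": 70, "tx": 0, "ty": 0, "tz": 0, "roll": 0}, {"gripper": 70, "tx": 0, "ty": 0, "tz": 0, "roll": 0}]'

```text
clock: 66.47
position: [0.3351, 0.3473, 0.029]
eef_rot: [0.037, 0.999, 0.001, 0.001]
contact_force: [0.7, 0.2, 0.5]
width: 0.0701
grasp_force: 0.0
```

jog_arm --plan '[{"gripper": 70, "tx": -5, "ty": 0, "tz": 5, "roll": 0}, {"gripper": 70, "tx": -7, "ty": 0, "tz": 0, "roll": 0}, {"gripper": 70, "tx": -7, "ty": 0, "tz": 0, "roll": 0}, {"gripper": 70, "tx": -7, "ty": 0, "tz": 0, "roll": 0}, {"gripper": 70, "tx": -7, "ty": 0, "tz": 0, "roll": 0}, {"gripper": 70, "tx": -7, "ty": 0, "tz": 0, "roll": 0}]'

```text
clock: 66.97
position: [0.3721, 0.3427, 0.0229]
eef_rot: [0.037, 0.999, -0.002, -0.002]
contact_force: [-4.8, -1.1, 3.4]
width: 0.0698
grasp_force: 2.5
```

jog_arm --plan '[{"gripper": 70, "tx": -7, "ty": 0, "tz": 0, "roll": 0}, {"gripper": 70, "tx": -7, "ty": 0, "tz": 0, "roll": 0}, {"gripper": 70, "tx": -7, "ty": 0, "tz": 0, "roll": 0}, {"gripper": 70, "tx": -5, "ty": 0, "tz": 0, "roll": 0}, {"gripper": 70, "tx": -4, "ty": 0, "tz": 0, "roll": 0}, {"gripper": 70, "tx": 0, "ty": 0, "tz": 0, "roll": 0}, {"gripper": 70, "tx": 0, "ty": 0, "tz": 0, "roll": 0}]'

```text
clock: 67.55
position: [0.4049, 0.3419, 0.0228]
eef_rot: [0.037, 0.999, 0.0, 0.001]
contact_force: [-0.3, 0.5, -0.5]
width: 0.07
grasp_force: 0.0
```

```bash
sed -i "s/^meas('wrist'); meas('top'); st()/import sys\nst(); [meas(c) for c in sys.argv[1:]]/; s/> *(1200 if cam=='wrist' else 80)/>(1200 if cam=='wrist' else 150)/" bm.py; python3 bm.py top | grep -v 'mat' | cut -c1-120
```

```text
t 67.5 p [0.4049 0.3419 0.0228] u,v -233.1 621.5 mm w 0.0700 g 0.0 F [-0.3  0.5 -0.5] yang 85.8 q [-0.71  0.78 -0.05  1.
 red [330. 447.] [-0.0438 -0.0017] [[-0.038, 0.093], [0.046, -0.013], [-0.05, -0.096], [-0.132, 0.009]]
 red [334. 398.] [ 0.0821 -0.013 ] [[0.096, 0.036], [0.098, -0.061], [0.068, -0.061], [0.067, 0.035]]
 red [299. 415.] [0.0378 0.0842] [[0.069, 0.165], [0.12, 0.099], [0.006, 0.004], [-0.044, 0.069]]
 red [468. 308.] [ 0.3374 -0.3868] [[0.322, -0.35], [0.367, -0.362], [0.353, -0.424], [0.308, -0.411]]
 red [216. 339.] [0.2407 0.3239] [[0.353, 0.54], [0.477, 0.375], [0.123, 0.109], [0.009, 0.271]]
 red [215. 252.] [0.4844 0.3402] [[0.436, 0.369], [0.54, 0.36], [0.533, 0.311], [0.429, 0.321]]
 bundle [ 71. 429.] [-0.0123  0.7019] sz 0.069 0.112 ang -168.8 [[0.039, 0.748], [0.046, 0.678], [-0.064, 0.657], [-0.07
 bundle [115. 421.] [0.0109 0.5845] sz 0.07 0.112 ang -168.9 [[0.062, 0.63], [0.07, 0.561], [-0.04, 0.539], [-0.048, 0.6
 bundle [251. 378.] [0.1404 0.2274] sz 0.219 0.714 ang -136.2 [[0.317, 0.553], [0.47, 0.397], [-0.045, -0.098], [-0.18, 
 bundle [215. 252.] [0.4846 0.3404] sz 0.104 0.189 ang -98.5 [[0.447, 0.438], [0.55, 0.429], [0.522, 0.241], [0.419, 0.2
 bundle [125. 226.] [0.5581 0.6083] sz 0.08 0.114 ang -94.2 [[0.522, 0.665], [0.602, 0.665], [0.594, 0.551], [0.514, 0.5
 bundle [128. 178.] [0.7053 0.6112] sz 0.129 0.122 ang -88.8 [[0.765, 0.681], [0.767, 0.552], [0.646, 0.542], [0.643, 0.
```

jog_arm --plan '[{"gripper": 70, "tx": 15, "ty": 0, "tz": 0, "roll": 0}, {"gripper": 70, "tx": 0, "ty": 0, "tz": -40, "roll": 0}, {"gripper": 70, "tx": 0, "ty": 0, "tz": -40, "roll": 0}, {"gripper": 70, "tx": 0, "ty": 0, "tz": 0, "roll": 7}, {"gripper": 70, "tx": 0, "ty": 0, "tz": 0, "roll": 7}, {"gripper": 70, "tx": 0, "ty": 0, "tz": 0, "roll": 7}, {"gripper": 70, "tx": 0, "ty": 0, "tz": 0, "roll": 7}, {"gripper": 70, "tx": 0, "ty": 0, "tz": 0, "roll": 7}, {"gripper": 70, "tx": 0, "ty": 0, "tz": 0, "roll": 7}, {"gripper": 70, "tx": 0, "ty": 0, "tz": 0, "roll": 7}]'

```text
clock: 68.43
position: [0.3894, 0.3433, 0.1031]
eef_rot: [0.45, 0.893, 0.001, 0.001]
contact_force: [-1.4, -0.5, 0.0]
width: 0.0701
grasp_force: 0.0
```

jog_arm --plan '[{"gripper": 70, "tx": 0, "ty": 0, "tz": 0, "roll": 7}, {"gripper": 70, "tx": 0, "ty": 0, "tz": 0, "roll": 7}, {"gripper": 70, "tx": 0, "ty": 0, "tz": 0, "roll": 7}, {"gripper": 70, "tx": 0, "ty": 0, "tz": 0, "roll": 7}, {"gripper": 70, "tx": 0, "ty": 0, "tz": 0, "roll": 7}, {"gripper": 70, "tx": 0, "ty": 0, "tz": 0, "roll": 6.1}, {"gripper": 70, "tx": 0, "ty": 0, "tz": 0, "roll": 0}]'

```text
clock: 69.02
position: [0.3891, 0.3434, 0.1028]
eef_rot: [0.734, 0.68, 0.001, 0.001]
contact_force: [-0.9, -0.1, -1.0]
width: 0.0699
grasp_force: 0.0
```

jog_arm --plan '[{"gripper": 70, "tx": 34, "ty": 22, "tz": 0, "roll": 0}, {"gripper": 70, "tx": 34, "ty": 22, "tz": 0, "roll": 0}, {"gripper": 70, "tx": 34, "ty": 22, "tz": 0, "roll": 0}, {"gripper": 70, "tx": 34, "ty": 22, "tz": 0, "roll": 0}, {"gripper": 70, "tx": 0, "ty": 0, "tz": 0, "roll": 0}, {"gripper": 70, "tx": 0, "ty": 0, "tz": 0, "roll": 0}, {"gripper": 70, "tx": 0, "ty": 0, "tz": 0, "roll": 0}]'

```text
clock: 69.6
position: [0.4864, 0.4708, 0.1021]
eef_rot: [0.733, 0.68, -0.001, 0.001]
contact_force: [0.9, -0.1, -0.1]
width: 0.0701
grasp_force: 0.0
```

```bash
python3 bm.py top | grep -v 'mat' |grep -E "\[0.4[0-9]*|^t"| cut -c1-150; python3 -c "
from h import *
move((.489,.473,.024),-4.4)"
```

```text
t 69.6 p [0.4864 0.4708 0.1021] u,v -171.9 761.2 mm w 0.0701 g 0.0 F [ 0.9 -0.1 -0.1] yang -4.2 q [-1.03  0.85  0.42  1.5  -0.41  0.88 -0.55]
 red [126. 294.] [0.3568 0.5882] [[0.403, 0.626], [0.404, 0.56], [0.31, 0.551], [0.309, 0.617]]
 red [215. 255.] [0.4754 0.341 ] [[0.417, 0.369], [0.539, 0.36], [0.534, 0.313], [0.412, 0.322]]
 red [124. 240.] [0.5159 0.6079] [[0.608, 0.689], [0.632, 0.589], [0.423, 0.528], [0.4, 0.625]]
 bundle [214. 255.] [0.4754 0.3429] sz 0.122 0.194 ang -94.3 [[0.422, 0.44], [0.544, 0.438], [0.529, 0.244], [0.407, 0.249]]
a0 -4.3 roll 0.1 | total t [ 2.9  2.7 78.3] rows 2 per [ 1.4  1.3 39.2]
```

jog_arm --plan '[{"gripper": 70, "tx": 0, "ty": 2, "tz": 38, "roll": 0}, {"gripper": 70, "tx": 0, "ty": 0, "tz": 30, "roll": 0}, {"gripper": 70, "tx": 0, "ty": 0, "tz": 9, "roll": 0}, {"gripper": 70, "tx": 0, "ty": 0, "tz": 0, "roll": 0}, {"gripper": 70, "tx": 0, "ty": 0, "tz": 0, "roll": 0}, {"gripper": 70, "tx": -10, "ty": 0, "tz": 0, "roll": 0}, {"gripper": 70, "tx": -10, "ty": 0, "tz": 0, "roll": 0}, {"gripper": 70, "tx": -10, "ty": 0, "tz": 0, "roll": 0}]'

```text
clock: 70.32
position: [0.4874, 0.4425, 0.0279]
eef_rot: [0.733, 0.68, 0.003, -0.0]
contact_force: [-0.3, 3.2, 0.7]
width: 0.0702
grasp_force: 1.8
```

jog_arm --plan '[{"gripper": 70, "tx": -14, "ty": 0, "tz": 0, "roll": 0}, {"gripper": 70, "tx": -14, "ty": 0, "tz": 0, "roll": 0}, {"gripper": 70, "tx": -14, "ty": 0, "tz": 0, "roll": 0}, {"gripper": 70, "tx": -14, "ty": 0, "tz": 0, "roll": 0}, {"gripper": 70, "tx": -14, "ty": 0, "tz": 0, "roll": 0}, {"gripper": 70, "tx": -14, "ty": 0, "tz": 0, "roll": 0}, {"gripper": 70, "tx": -14, "ty": 0, "tz": 0, "roll": 0}, {"gripper": 70, "tx": -14, "ty": 0, "tz": 0, "roll": 0}, {"gripper": 70, "tx": -14, "ty": 0, "tz": 0, "roll": 0}, {"gripper": 70, "tx": -14, "ty": 0, "tz": 0, "roll": 0}]'

```text
clock: 71.15
position: [0.477, 0.3037, 0.0278]
eef_rot: [0.733, 0.68, 0.003, -0.0]
contact_force: [0.6, 5.4, 3.3]
width: 0.0699
grasp_force: 2.6
```

```bash
python3 bm.py top | grep -v 'mat' |grep -E "\[0.4[0-9]*|^t"| cut -c1-150; python3 -c "
from h import *
move((.463,.141,.024),-4.4)"
```

```text
t 71.2 p [0.477  0.3037 0.0278] u,v -156.2 594.5 mm w 0.0699 g 2.6 F [0.6 5.4 3.3] yang -4.3 q [-0.79  0.82  0.29  1.88 -0.45  0.5  -0.26]
 red [169. 283.] [0.3914 0.465 ] [[0.355, 0.532], [0.464, 0.439], [0.427, 0.397], [0.319, 0.491]]
 red [266. 260.] [0.4643 0.1927] [[0.406, 0.221], [0.528, 0.211], [0.523, 0.164], [0.401, 0.175]]
 bundle [251. 384.] [0.1225 0.2245] sz 0.169 0.696 ang -128.8 [[0.271, 0.547], [0.404, 0.443], [-0.033, -0.1], [-0.152, 0.007]]
 bundle [271. 261.] [0.463  0.1776] sz 0.122 0.158 ang -95.1 [[0.409, 0.259], [0.531, 0.252], [0.517, 0.095], [0.396, 0.104]]
a0 -4.5 roll -0.1 | total t [-158.1   -1.7    3.5] rows 4 per [-39.5  -0.4   0.9]
```

jog_arm --plan '[{"gripper": 70, "tx": -15, "ty": 0, "tz": 0, "roll": 0}, {"gripper": 70, "tx": -15, "ty": 0, "tz": 0, "roll": 0}, {"gripper": 70, "tx": -15, "ty": 0, "tz": 0, "roll": 0}, {"gripper": 70, "tx": -15, "ty": 0, "tz": 0, "roll": 0}, {"gripper": 70, "tx": -15, "ty": 0, "tz": 0, "roll": 0}, {"gripper": 70, "tx": -15, "ty": 0, "tz": 0, "roll": 0}, {"gripper": 70, "tx": -15, "ty": 0, "tz": 0, "roll": 0}, {"gripper": 70, "tx": -15, "ty": 0, "tz": 0, "roll": 0}, {"gripper": 70, "tx": -12, "ty": 0, "tz": 0, "roll": 0}, {"gripper": 70, "tx": -8, "ty": 0, "tz": 0, "roll": 0}]'

```text
clock: 72.03
position: [0.4663, 0.163, 0.0272]
eef_rot: [0.733, 0.68, 0.002, 0.0]
contact_force: [-0.3, 6.6, 6.1]
width: 0.0698
grasp_force: 3.5
```

jog_arm --plan '[{"gripper": 70, "tx": -6, "ty": 0, "tz": 0, "roll": 0}, {"gripper": 70, "tx": 0, "ty": 0, "tz": 0, "roll": 0}, {"gripper": 70, "tx": 0, "ty": 0, "tz": 0, "roll": 0}]'

```text
clock: 72.28
position: [0.4653, 0.1562, 0.0263]
eef_rot: [0.733, 0.68, 0.001, 0.001]
contact_force: [1.0, 1.9, 1.6]
width: 0.0701
grasp_force: 0.8
```

```bash
cat > fin.py <<'E'
from h import *
import sys
st()
im,m=shot(sys.argv[1],'fin_%s.png'%sys.argv[1]); h=cv2.cvtColor(im,cv2.COLOR_BGR2HSV); o=np.array([.449,.031]); a=np.radians(-4.4); mx=np.array([np.cos(a),np.sin(a)]); my=np.array([-mx[1],mx[0]])
# sample mask borders along mat-frame lines (mat edges at z .001, bundle edges at z .02), prints crossing positions in mat frame mm
def cls(p):
    H,S,V=map(int,p)
    return 'G' if 45<H<80 and S>110 else 'R' if (H<7 or H>172) and S>130 else 'W' if S<75 and V>120 else 'k' if V<60 else 'o'
for name,z in(('desk',.001),('top',.02)):
    for ax,fixed in(('x',-60),('x',0),('x',60),('y',-35),('y',0),('y',35)):
        seq=[]
        for s in np.arange(-180,181,1.):
            q=o+(mx*s+my*fixed if ax=='x' else mx*fixed+my*s)/1000; u,v=pix(m,[*q,z]).round().astype(int)
            seq.append(cls(h[v,u]) if 0<=u<640 and 0<=v<480 else '_')
        t=[(seq[0],-180)]+[(seq[i],i-180) for i in range(1,361) if seq[i]!=seq[i-1]]
        # drop runs <3
        r=[t[i] for i in range(len(t)) if (t[i+1][1] if i+1<len(t) else 181)-t[i][1]>=4]
        print(name,'along',ax,'at',fixed,' '.join('%s%d'%x for x in r))
E
python3 fin.py top
```

```text
t 72.3 p [0.4653 0.1562 0.0263] u,v -145.7 446.9 mm w 0.0701 g 0.8 F [1.  1.9 1.6] yang -4.3 q [-0.5   0.76  0.2   2.08 -0.43  0.34 -0.03]
desk along x at -60 o-180 G-99 W-50 o59 G75 o99
desk along x at 0 o-180 G-99 o-59 R-53 o66 G75 G84 o99
desk along x at 60 o-180 G-99 W-50 o60 G69 o99
desk along y at -35 o-180 G-143 o-88 W-82 R-6 W41 o82 W87 o108 k120 o128 k149 o169
desk along y at 0 o-180 G-140 o-90 W-79 R-8 W41 o109 k115 o132 k156
desk along y at 35 o-180 G-140 o-90 W-79 R-8 W42 o98 k104 o113 k136 o142
top along x at -60 o-180 G-101 W-52 o56 G71 o95
top along x at 0 o-180 G-101 o-61 R-55 o62 G71 G80 o95
top along x at 60 o-180 G-101 W-52 o56 G65 o95
top along y at -35 o-180 G-141 o-90 W-81 R-6 W40 o75 W98 o107 k115 o127 k147 o170
top along y at 0 o-180 G-142 o-90 W-78 R-8 W41 o105 k110 o125 k157
top along y at 35 o-180 G-142 o-89 W-78 R-8 W42 o97 k103 o111 o135
```

jog_arm --plan '[{"gripper": 70, "tx": -5, "ty": 0, "tz": 0, "roll": 0}, {"gripper": 70, "tx": -5, "ty": 0, "tz": 0, "roll": 0}, {"gripper": 70, "tx": -4, "ty": 0, "tz": 0, "roll": 0}, {"gripper": 70, "tx": -2, "ty": 0, "tz": 0, "roll": 0}, {"gripper": 70, "tx": 0, "ty": 0, "tz": 0, "roll": 0}, {"gripper": 70, "tx": 0, "ty": 0, "tz": 0, "roll": 0}, {"gripper": 70, "tx": 0, "ty": 0, "tz": 0, "roll": 0}]'

```text
clock: 72.92
position: [0.4636, 0.1412, 0.0257]
eef_rot: [0.733, 0.68, 0.0, -0.0]
contact_force: [1.1, 3.9, 3.7]
width: 0.0704
grasp_force: 2.2
```

```bash
python3 fin.py top
```

```text
t 72.9 p [0.4636 0.1412 0.0257] u,v -145.1 431.8 mm w 0.0704 g 2.2 F [1.1 3.9 3.7] yang -4.3 q [-0.47  0.75  0.19  2.1  -0.42  0.33 -0.  ]
desk along x at -60 o-180 G-99 W-50 o59 G72 o99
desk along x at 0 o-180 G-99 o-59 R-53 o66 G72 o78 G87 o99
desk along x at 60 o-180 G-99 W-56 W-47 o-26 W-15 o60 o71 G75 o99
desk along y at -35 o-180 G-143 o-105 W-96 R-24 W26 o93 k105 o114 k125 o146 R161
desk along y at 0 o-180 G-140 o-105 W-93 R-23 W27 o91 k97 o115 k132 o165
desk along y at 35 o-180 G-143 o-105 W-93 R-23 W27 o80 k86 o95 o119 k151
top along x at -60 o-180 G-101 W-52 o56 G68 o95
top along x at 0 o-180 G-101 o-61 R-55 o62 G68 o74 G83 o95
top along x at 60 o-180 G-101 W-58 W-50 o-29 W-18 o56 G65 o95
top along y at -35 o-180 G-141 o-104 W-95 R-23 W25 o60 W80 o92 k101 o112 k127 o147 R159
top along y at 0 o-180 G-142 o-104 W-92 R-23 W26 o87 k93 o108 k131 o163
top along y at 35 o-180 G-142 o-107 W-92 R-23 W24 o79 k85 o94 k109 o114 k152 o176
```

jog_arm --plan '[{"gripper": 70, "tx": 20, "ty": 0, "tz": 0, "roll": 0}, {"gripper": 70, "tx": 20, "ty": 0, "tz": -40, "roll": 0}, {"gripper": 70, "tx": 20, "ty": 0, "tz": -40, "roll": 0}, {"gripper": 70, "tx": 30, "ty": 0, "tz": -40, "roll": 0}, {"gripper": 70, "tx": 40, "ty": 0, "tz": -40, "roll": 0}, {"gripper": 70, "tx": 40, "ty": 0, "tz": 0, "roll": 0}, {"gripper": 70, "tx": 40, "ty": 0, "tz": 0, "roll": 0}, {"gripper": 70, "tx": 40, "ty": 0, "tz": 0, "roll": 0}, {"gripper": 70, "tx": 0, "ty": 0, "tz": 0, "roll": 0}, {"gripper": 70, "tx": 0, "ty": 0, "tz": 0, "roll": 0}]'

```text
clock: 73.8
position: [0.4796, 0.3729, 0.1612]
eef_rot: [0.732, 0.682, -0.002, 0.0]
contact_force: [0.3, -0.3, -0.3]
width: 0.0695
grasp_force: 0.0
```

```bash
python3 fin.py top; python3 - <<'E'
from h import *
im,m=shot('top','final_top.png'); h=cv2.cvtColor(im,cv2.COLOR_BGR2HSV)
im2,m2=shot('scene','final_scene.png')
def ch(p):
    H,S,V=map(int,p)
    if S>120 and V>50: return 'R' if H<6 or H>172 else 'o' if H<22 else 'G' if 45<H<90 else 'B' if 100<H<130 else '?'
    return 'w' if V>170 else '-' if V>100 else '.' if V>55 else 'k'
print('\n'.join('%3d '%y+''.join(ch(h[y,x]) for x in range(320,385)) for y in range(150,212,2)))
# lid edge: strongest vertical change above the case
y=np.radians(-8.6)
for deg in(100,105,109,112):
    t=np.radians(deg); e=C0+UX*(.095-.19*np.cos(t)); z=.06+.19*np.sin(t); print(deg,[pix(m,np.append(e+UY*s*.06,z)).round().tolist() for s in(1,0,-1)])
for c in(425,443,460,480,495): print(c,''.join(ch(h[r,c]) for r in range(140,200,1)))
E
```

```text
t 73.8 p [0.4796 0.3729 0.1612] u,v -164.0 663.4 mm w 0.0695 g 0.0 F [ 0.3 -0.3 -0.3] yang -4.1 q [-0.95  0.68  0.42  1.67 -0.34  0.86 -0.46]
desk along x at -60 o-180 G-97 o-65 W-47 o62 G69 o99
desk along x at 0 o-180 G-99 o-62 R-53 G69 o99
desk along x at 60 o-180 G-99 W-56 o-32 W-15 o60 G72 G81 o99
desk along y at -35 o-180 G-146 o-105 W-96 R-24 W26 G102 o140
desk along y at 0 o-180 G-146 o-105 W-96 R-23 W26 o94 G103 o141
desk along y at 35 o-180 G-146 o-105 W-96 R-23 W27 o95 G107 o136
top along x at -60 o-180 G-98 o-67 W-49 o59 G65 o95
top along x at 0 o-180 G-101 o-64 R-55 G65 o95
top along x at 60 o-180 G-101 W-58 o-35 W-18 o56 G68 o95
top along y at -35 o-180 G-144 o-107 W-95 R-23 W26 o57 W72 G101 o138
top along y at 0 o-180 G-144 o-107 W-95 R-23 W23 o93 G105 o140
top along y at 35 o-180 G-144 W-104 R-23 W24 o91 G103 o135
150 ---..-------------wwww-------..oooooooooooooooooooooooooooooooooo
152 -----------------wwwwwww----..ooooooooooooooooooooooooooooooooooo
154 www--------------wwwwwwww--..o.oooooooooooooooooooooooooooooooooo
156 ww------------------------..oooooooooRRRRRooo
[... 1747 characters left out ...]
ooooooooooooooooooooooo
208 ooooooooooooooooooooooooooooooooooooooooooooooooooooooooooooooooo
210 ooooooooooooooooooooooooooooooooooooooooooooooooooooooooooooooooo
100 [[439.0, 167.0], [462.0, 171.0], [486.0, 174.0]]
105 [[439.0, 161.0], [463.0, 165.0], [486.0, 169.0]]
109 [[440.0, 157.0], [463.0, 161.0], [486.0, 165.0]]
112 [[440.0, 154.0], [463.0, 158.0], [486.0, 162.0]]
425 oooooooooooo----.........................................---
443 oooooooooo..k....---........................................
460 oooooooooooo-.kk.------.....................................
480 --oooooooooooooo.kkkkk.---..................................
495 .---oooooooooooooooooooo..---...............................
```

```bash
python3 -c "
from bench import hand_in
print(hand_in())"
```

```text
the job is handed in; nothing more can be done
None
```

I handed the job in at about 74 s: the lid rests open on its stop, all five markers stand in the pen cup leaning on its rim (orange most, about 27°), and the red-banded bundle is squared on the mat within about 4 mm of its middle.

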